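# Load the dish warming station

### The job

Draw the warming station's carriage fully out to its loading stop and lock it there with the cam lever. Build one centred, level stack on the carriage's round pad: the plain aluminium disc at the bottom, then every culture dish on the bench lid up, then the steel disc with the knob on top. Then free the lever, slide the loaded carriage fully home under the lamp with the stack still centred, and lock it again, without disturbing the other things on the bench.

Things in the scene. Friction and masses are not known exactly. Their poses are not given: they have to be found in the camera images.
- carriage (a joint): Sliding aluminium carriage of the warming station, travel in m: 0 = fully home under the lamp, 0.16 = fully out at the loading stop (firm stop at each end). Slides level with about 2 N of friction, stays where it is left. It starts somewhere near home, unlocked.
- lever (a joint): Cam lever beside the slide, in rad: 0 = flipped down, handle lying outward 15 degrees above level (locked when below 0.2), 1.25 = flipped up, handle nearly upright (free when above 0.6). Its tooth enters a notch in the carriage's edge, and there are notches only at the two ends of the travel: elsewhere the lever cannot go down. Friction holds it wherever it is left (about 2 N at the tip). It starts up.
- pad (a point): Centre of the top face of the carriage's dark round steel pad (80 mm in diameter), where the stack is built; moves with the carriage, 42 mm above the bench. Its axes are the station's axes: the carriage slides out along its -y and home along its +y; the lever lies on its -x side.
- knob_grip (a point): Mid-grip point of the black upright pull knob on the carriage, 20 mm in diameter, standing from 36 to 82 mm above the bench; this point is at 68 mm, 125 mm from the pad's centre along the outward sliding direction (-y of pad). Room for a gripper around and above it.
- lever_tip (a point): Centre of the black barrel at the end of the lever's handle: 16 mm in diameter, 22 mm long along the hinge's direction (the y axis of pad), so it can be pinched along that direction from above and led round the hinge. 70 mm from the hinge. It is 52 mm above the bench when down and about 104 mm when up.
- lever_hinge (a point): Lever's hinge, 34 mm above the bench; the axis runs along the slide (the y axis of pad). The handle swings in the plane across it: down means towards -x of pad, up means vertical.
- home (a point): Where the pad's centre is when the carriage is fully home, fixed to the station (same axes as pad). The lamp head (70 mm in diameter, 238 to 288 mm above the bench) hangs over it from a post 85 mm away on the +x side.
- load (a point): Where the pad's centre is when the carriage is fully out at the loading stop, 160 mm from home, fixed to the station (same axes as pad).
- spreader: Heat-spreading disc, bare aluminium, no knob, 66 mm in diameter and 12 mm thick, 90 g, lying flat on the bench. Origin: centre of its underside.
- dish1: One of up to four identical lidded culture dishes: a closed disc 60 mm in diameter and 16 mm thick, pale cream lid over tan medium, 35 g. Origin: centre of its underside, z up through the lid (it stands lid up at the start and must stay so). Smooth and flat on both faces: discs do not nest. None when absent.
- dish2: One of up to four identical lidded culture dishes: a closed disc 60 mm in diameter and 16 mm thick, pale cream lid over tan medium, 35 g. Origin: centre of its underside, z up through the lid (it stands lid up at the start and must stay so). Smooth and flat on both faces: discs do not nest. None when absent.
- dish3: One of up to four identical lidded culture dishes: a closed disc 60 mm in diameter and 16 mm thick, pale cream lid over tan medium, 35 g. Origin: centre of its underside, z up through the lid (it stands lid up at the start and must stay so). Smooth and flat on both faces: discs do not nest. None when absent.
- dish4: One of up to four identical lidded culture dishes: a closed disc 60 mm in diameter and 16 mm thick, pale cream lid over tan medium, 35 g. Origin: centre of its underside, z up through the lid (it stands lid up at the start and must stay so). Smooth and flat on both faces: discs do not nest. None when absent.
- weight: Steel weight disc, 60 mm in diameter and 12 mm thick, with an upright knob 20 mm in diameter and 20 mm tall in its middle (32 mm tall over all), 220 g. Origin: centre of its underside, z up through the knob.
- jar: Bystander: closed amber jar 44 mm in diameter, 70 mm tall, standing among the discs. Origin: centre of its underside. Leave it alone.
- beaker: Bystander: open beaker 70 mm in diameter, 90 mm tall, on the left. Origin: centre of its underside. Leave it alone.
- slide_case: Bystander: blue slide case 50 by 120 by 20 mm, on the left. Origin: centre of its underside. Leave it alone.
Not all that is in view belongs to the job. Leave any green or pink look-alike of the dish1 alone.

How it is judged:
On the way, in this order (a step that is already met when the one before it is completed fails the run):
1. the carriage is drawn out to the loading stop and locked there (value of joint carriage above 0.15 m and value of joint lever below 0.2 rad), for 0.2 s.
2. the whole stack stands centred on the pad, with the carriage still locked at the loading stop (all of step 1 and horizontal distance between each of spreader, dish1, dish2, dish3, dish4, weight and pad below 0.012 m and angle between each of spreader, dish1, dish2, dish3, dish4, weight's own z axis and vertical below 0.12 rad and linear speed of each of spreader, dish1, dish2, dish3, dish4, weight below 0.05 m/s and z of spreader in the frame of pad below 0.005 m and z of each of dish1, dish2, dish3, dish4 in the frame of pad above 0.006 m and z of weight in the frame of dish1 above 0.012 m and z of weight in the frame of dish2 above 0.012 m and z of weight in the frame of dish3 above 0.012 m and z of weight in the frame of dish4 above 0.012 m), for 0.3 s.
At the end, for the whole second after the job is handed in: The carriage is home to within 10 mm and the lever is down (below 0.2 rad). On the pad: the aluminium disc flat at the bottom, every dish present above it lid up, the steel weight on top of all dishes; each disc's centre within 12 mm of the pad's centre, level to within 0.12 rad, at rest (value of joint carriage below 0.01 m and value of joint lever below 0.2 rad and horizontal distance between each of spreader, dish1, dish2, dish3, dish4, weight and pad below 0.012 m and angle between each of spreader, dish1, dish2, dish3, dish4, weight's own z axis and vertical below 0.12 rad and linear speed of each of spreader, dish1, dish2, dish3, dish4, weight below 0.05 m/s and z of spreader in the frame of pad below 0.005 m and z of each of dish1, dish2, dish3, dish4 in the frame of pad above 0.006 m and z of weight in the frame of dish1 above 0.012 m and z of weight in the frame of dish2 above 0.012 m and z of weight in the frame of dish3 above 0.012 m and z of weight in the frame of dish4 above 0.012 m); the robot touches nothing.
It fails at once if a bystander (jar, beaker or blue slide case) is pushed more than 40 mm or tipped (distance of any of jar, beaker, slide_case from where it was at the start of the episode above 0.04 m or angle between any of jar, beaker, slide_case's own z axis and vertical above 0.5 rad).
Of dish1, dish2, dish3, dish4 only 2 to 4 are there at a start; the rules pass over those that are not, and their reading is None.
At some moment in a run one of dish1, dish2, dish3, dish4, weight may be knocked a few centimetres aside while the robot is not near it.
Once in a run the grip may slacken for a moment while it holds something.
It also fails if it takes over 210 s, if anything falls off the work surface, if the arm or the gripper's body presses on something with over 40 N, if the wrist force passes 120 N, or if a joint passes its speed limit or range.

### The arm

A 6-joint arm with a two-finger parallel gripper is mounted at the origin on the work surface. World frame = base frame: x ahead of the robot, y to its left, z up, the work surface at z = 0. Lengths are in m, angles in rad, forces in N, time in s.
With the tool pointing down it reaches from about 0.25 to 0.725 m from the base axis. Payload 4 kg.
Tool frame: the origin (TCP) lies between the finger pads; the fingertips stand 8 mm ahead of it and the grasp point (between the pads) lies 11 mm behind it; z points along the fingers, y is the direction in which the jaws open and shut (so a half turn about z gives the same grasp; the last joint's range is limited). The gripper opens to 85 mm and grips with 20 to 120 N. Pads are 22 mm wide; open, the fingers measure 114 mm over their backs; the gripper's body (76 mm by 85 mm) begins 54 mm behind the grasp point. The pads swing forward as they close: fully open they stand 13 mm farther back than shut.
Start: joints at [-1.244, 0.241, 0.005, 1.335, 0, 1.571], TCP at [0.161, -0.474, 0.239] pointing down, gripper open.
Joint ranges: [-2.72, 2.72], [-1.05, 1.87], [-1.09, 1.28], [-1.99, 2.15], [-1.42, 1.44], [-3.14, 3.14]. Speed limits (rad/s): [2.79, 2.79, 3.14, 3.14, 3.14, 3.14].

### API

Orientations are given as a unit quaternion [x, y, z, w].
In Python, from workcell import * gives the robot as it stands.
- The arm moves only by the tool send_rows, never from a script. Its argument "increments" is a list that holds one entry, the list of rows, each a list of 6 numbers: the shift along the tool's x, y, z in units of 50 mm (1.0 is 50 mm), then the turn, a rotation vector about the tool's x, y, z in units of 10 degrees (1.0 is 10 degrees). In form: [[[x, y, z, ax, ay, az], ...]]. A call has 1 to 8 rows; each row shifts and turns the commanded pose from where the row before left it, along the tool's axes as they then stand; what a row does not reach is not made up. A row lasts 1/8 s, in which the tool goes at most 62.5 mm and 10.7 degrees, less where a joint would pass 70% of its speed; a pose out of reach is approached as far as the arm can. A call with a number of a shift or a turn outside -1 to 1 is refused whole. A call with a gripper value outside its range is refused whole. "grip" is the closure, from 0 (fully open) to 1 (shut), set as the call begins (left out, the last holds). The fingers move at their own pace and stop on an object; the grip force is fixed at half the most. Time passes only in rows, so rows that do not move let the fingers close. It gives the time, the measured TCP pose, the force and the opening at its end, in the units of the state.
- get_obs(): the state, without advancing time (a new reading comes with each control period).
- camera(name): name is "scene" or "top" or "wrist"; returns a dict with "color" (400x640x3 uint8, red, green, blue), "z_map" (400x640 float32, m along the optical axis (not along the pixel's ray), 0 where there is no reading), "intrinsics" (3x3 intrinsics, pixels), "pose" (4x4, takes a point from camera to world coordinates); the wrist camera has in their place "mount" (4x4, takes a point from camera to tool coordinates, whose origin is the TCP and whose axes are the flange's). Camera axes: x right, y down, z forward; pixel columns grow to the right and rows downward; lengths in m; the calibration is good to about 2 mm. A picture is of the moment at which its call begins: read the wrist's pose just before it.
- job_done(): hands the job in, once; it reports no verdict.
The state is a dict: "clock": time; "joint_pos": joint angles; "joint_vel": joint speeds; "tau": joint torques, N m; "eef_pos": TCP position; "tool_rot": TCP orientation; "ft_force": force on the tool from outside, world axes, zero at the start; "ft_torque": the same for the moment, N m; "grip_width": finger opening in m.
Only numpy, scipy, OpenCV 4.12 (cv2) and the standard library are available. Lean on these libraries where they do the work, as an engineer would, in place of code of your own. Each camera call takes 0.05 s, during which the arm holds its last target.

## Working session

There is one attempt and no reset: what is moved stays moved. The work goes in short steps, Python scripts to look and compute and a tool call to move; the robot and the scene stay as the last step left them, time stands still between calls to the robot, and variables do not carry over. Pictures are saved under pics/ and viewed, and the job is handed in when it is done.

Besides the shell and the picture viewer there is one more tool, called after ">>>" by a JSON object that holds its "op" and its "data". send_rows: Moves the arm, as the interface text tells. Its arguments: {"type":"object","properties":{"increments":{"type":"array"},"grip":{"type":"number"}},"required":["increments"]}

```bash
ls; mkdir -p pics; python3 - <<'E'
from workcell import *
import cv2,numpy as np
print(get_obs())
for n in ("scene","top","wrist"):
    c=camera(n); cv2.imwrite(f"pics/{n}0.png",c["color"][:,:,::-1]); print(n,c["intrinsics"].tolist(),(c["pose"] if "pose" in c else c["mount"]).round(4).tolist())
E
```

```text
pics
{'clock': 0.0, 'joint_pos': array([-1.24400876e+00,  2.41403548e-01,  3.71747170e-03,  1.33518824e+00,
       -1.35909007e-05,  1.57080896e+00]), 'joint_vel': array([ 0.00037902, -0.00066208, -0.0006123 , -0.00056366,  0.00055432,
       -0.00111808]), 'tau': array([-1.95995983e-05, -3.72321153e+01,  2.52405328e+01,  1.70708110e-02,
        2.98610792e-05, -9.04766267e-06]), 'eef_pos': array([ 0.16030015, -0.47295874,  0.23841506]), 'tool_rot': array([ 9.86681401e-01,  1.62661409e-01, -1.75722467e-04, -1.02405071e-03]), 'ft_force': array([-0.44139766,  0.20556242,  0.14205347]), 'ft_torque': array([-0.02629342, -0.03652595, -0.00052639]), 'grip_width': 0.08561265529578023}
scene [[430.5114675626134, 0.0, 320.1123466548765], [0.0, 430.5114675626134, 193.50013471793343], [0.0, 0.0, 1.0]] [[0.2791, 0.6792, -0.6788, 1.4645], [0.9602, -0.1893, 0.2054, -0.3167], [0.0109, -0.7091, -0.705, 1.0495], [0.0, 0.0, 0.0, 1.0]]
top [[426.789979824627, 0.0, 319.5607243891159], [0.0, 426.789979824627, 192.50404057212546], [0.0, 0.0, 1.0]] [[0.0282, -0.9904, 0.1353, 0.3364], [-0.9991, -0.0322, -0.0271, -0.0053], [0.0312, -0.1344, -0.9904, 1.3361], [0.0, 0.0, 0.0, 1.0]]
wrist [[303.77200165391275, 0.0, 315.1611509706281], [0.0, 303.77200165391275, 200.11695168413434], [0.0, 0.0, 1.0]] [[0.0008, -0.9473, -0.3204, 0.0826], [1.0, 0.0008, 0.0003, 0.0003], [-0.0, -0.3204, 0.9473, -0.1354], [0.0, 0.0, 0.0, 1.0]]
```

View pics/top0.png

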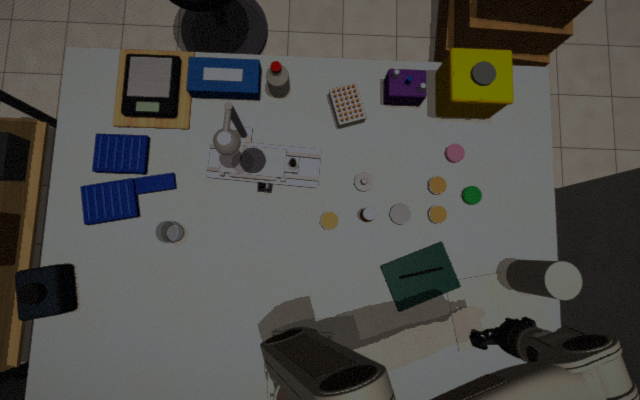

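View pics/scene0.png

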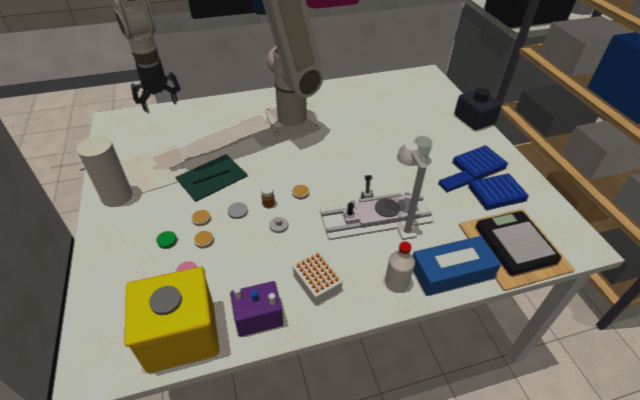

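View pics/wrist0.png

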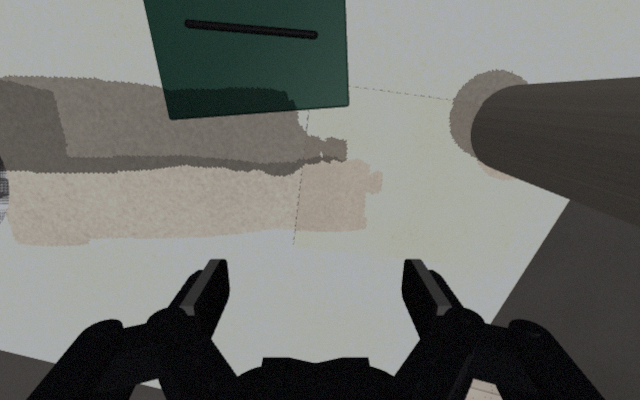

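The top view shows three dishes at (438,185), (438,214) and (329,220), the spreader at (400,213), the weight at (363,181) and the jar at (368,214). The carriage is at about (253,159) with its knob at (293,163) and the lever at (265,187). Next I'll zoom in and measure.

```bash
cat > h.py <<'E'
from workcell import *
import cv2,numpy as np
from scipy.spatial.transform import Rotation as R
def cast(c,uv,z,pose=None):
    P=c["pose"] if pose is None else pose
    K=c["intrinsics"]; d=np.linalg.inv(K)@np.array([uv[0],uv[1],1.]); d=P[:3,:3]@d; o=P[:3,3]
    return o+d*(z-o[2])/d[2]
def proj(c,p,pose=None):
    P=c["pose"] if pose is None else pose
    q=P[:3,:3].T@(np.asarray(p)-P[:3,3]); q=c["intrinsics"]@q; return q[:2]/q[2]
def wrist():
    o=get_obs(); c=camera("wrist"); T=np.eye(4); T[:3,:3]=R.from_quat(o["tool_rot"]).as_matrix(); T[:3,3]=o["eef_pos"]
    c["pose"]=T@c["mount"]; return c,o
def crop(c,x0,y0,x1,y1,s,fn):
    cv2.imwrite("pics/"+fn,cv2.resize(c["color"][y0:y1,x0:x1,::-1],None,fx=s,fy=s,interpolation=cv2.INTER_CUBIC))
def world(c):
    K=c["intrinsics"];z=c["z_map"];v,u=np.indices(z.shape)
    p=np.stack([(u-K[0,2])/K[0,0]*z,(v-K[1,2])/K[1,1]*z,z],-1)
    return p@c["pose"][:3,:3].T+c["pose"][:3,3]
E
python3 - <<'E'
from h import *
c=camera("top"); crop(c,190,90,350,240,5,"t1.png"); crop(c,310,130,500,240,4,"t2.png")
hsv=cv2.cvtColor(c["color"],cv2.COLOR_RGB2HSV)
W=world(c)
for (u,v) in [(438,185),(438,214),(329,220),(400,213),(363,181),(455,153),(472,195),(368,214)]:
    print((u,v),hsv[v,u],W[v,u].round(3),c["color"][v,u])
m=cv2.inRange(hsv,(8,60,120),(28,255,255)); n,l,s,ce=cv2.connectedComponentsWithStats(m)
for i in range(1,n):
    if s[i,4]>60: print(s[i],ce[i].round(1),cast(c,ce[i],0.014).round(4))
E
```

```text
(438, 185) [ 18 162 110] [ 0.553 -0.415  0.015] [110  83  40]
(438, 214) [ 18 165 108] [ 0.461 -0.415  0.014] [108  81  38]
(329, 220) [ 21 145 109] [ 0.432 -0.073  0.015] [109  91  47]
(400, 213) [173  10 101] [ 0.46  -0.295  0.015] [101  97  98]
(363, 181) [ 15   9 108] [ 0.555 -0.175  0.033] [108 106 104]
(455, 153) [168  95 110] [ 0.66  -0.473  0.01 ] [110  69  85]
(472, 195) [ 66 188  80] [ 0.525 -0.523  0.015] [21 80 32]
(368, 214) [113  19 118] [ 0.449 -0.186  0.072] [109 111 118]
```

View pics/t1.png

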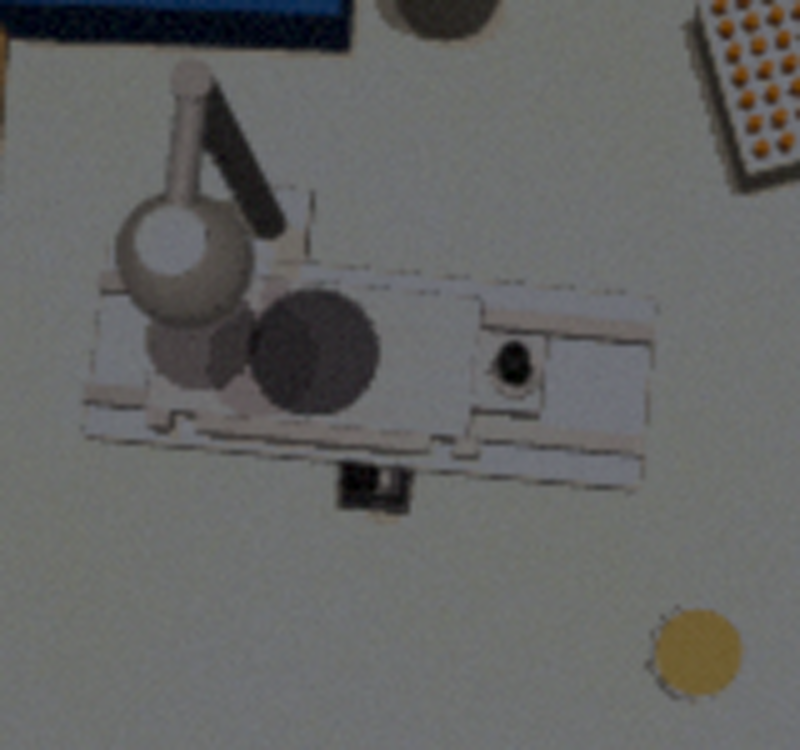

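View pics/t2.png

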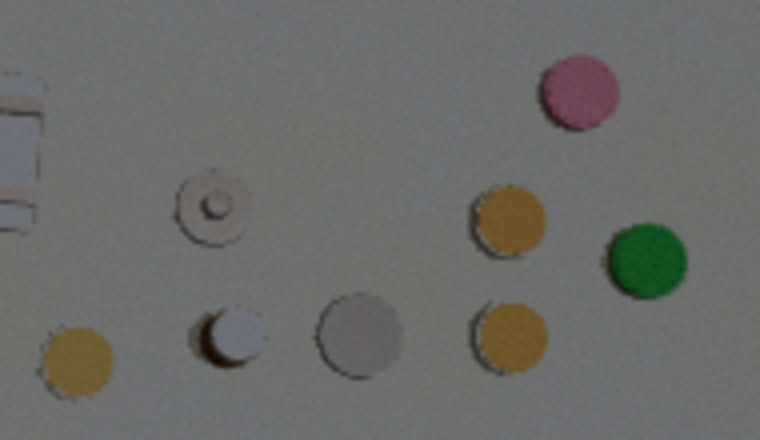

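```bash
python3 - <<'E'
from h import *
c=camera("top")
hsv=cv2.cvtColor(c["color"],cv2.COLOR_RGB2HSV)
m=cv2.inRange(hsv,(8,100,60),(28,255,255)); n,l,s,ce=cv2.connectedComponentsWithStats(m)
for i in range(1,n):
    if s[i,4]>150: print(s[i],ce[i].round(1),cast(c,ce[i],0.014).round(4))
def P(x,y,z): return cast(c,(190+x/5-.4,90+y/5-.4),z)
pad=P(315,352,.042); kn=P(515,358,.082)
print("pad",pad,"knob",kn,kn-pad,np.linalg.norm((kn-pad)[:2]))
a=P(85,435,.0);b=P(637,488,.0);print("rail edge",a,b,b-a, np.degrees(np.arctan2(b[0]-a[0],-(b[1]-a[1]))))
a=P(105,262,.0);b=P(657,300,.0);print("rail edge",a,b,b-a, np.degrees(np.arctan2(b[0]-a[0],-(b[1]-a[1]))))
print("lever tip",P(357,480,.104))
W=world(c)
sub=W[180:195,255:275,2]; print((sub*1000).round(0).astype(int))
g=cv2.cvtColor(c["color"],cv2.COLOR_RGB2GRAY)
g2=cv2.resize(g[190:240,310:430],None,fx=4,fy=4,interpolation=cv2.INTER_CUBIC)
for (u,v,z,r) in [(400,213,.012,.033),(363,181,.012,.03),(368,214,.07,.022)]:
    h=W[...,2]; mm=(h>.006)&(h<.1); 
    n,l,s,ce=cv2.connectedComponentsWithStats(mm.astype(np.uint8)); k=l[v,u]; print((u,v),s[k],ce[k].round(1),cast(c,ce[k],z).round(4))
E
```

```text
[469  17 104  17 793] [517.7  26.1] [ 1.1018 -0.6902  0.014 ]
[446  28 104  76 790] [491.5  71.3] [ 0.9386 -0.5968  0.014 ]
[ 113   49   81   80 2039] [154.7  95.1] [0.8132 0.4928 0.014 ]
[   0  118   46  153 1737] [ 30.8 191.3] [0.4922 0.8434 0.014 ]
[429 177  17  17 220] [437.4 184.6] [ 0.5542 -0.4136  0.014 ]
[430 206  17  17 225] [437.8 213.9] [ 0.4613 -0.414   0.014 ]
[321 212  17  17 220] [329.3 220. ] [ 0.4318 -0.0742  0.014 ]
[  6 291  16  76 630] [ 13.8 336.1] [0.0638 0.8419 0.014 ]
pad [0.60743521 0.16825354 0.042     ] knob [0.59955837 0.04368737 0.082     ] [-0.00787684 -0.12456618  0.04      ] 0.12481496999924684
rail edge [0.55792703 0.31545156 0.        ] [ 0.53561091 -0.03326914  0.        ] [-0.02231611 -0.3487207   0.        ] -3.6616064232903347
rail edge [0.67000221 0.30991541 0.        ] [ 0.6577973  -0.04255026  0.        ] [-0.01220491 -0.35246566  0.        ] -1.983202339498374
lever tip [0.51945549 0.13189449 0.104     ]
[[   7    9    7   13   10   13   12   16   11   13    7   11   11    7
    14   29   31   31   37   40]
 [  10   17   14 1336   14    6   1
[... 954 characters left out ...]
 5    3    5    9   10    7
    14    7    9    1   -1    1]
 [   0   -2 1336    3    7    5   11    4    4    6    3    8    4    2
     4   -1    9   -2    2   -1]
 [  -1    0    1    0   -3   -3   -1   -4    2    5   -1    4   -5   -4
     4   10    6   -3   -1   -4]
 [   3   -1   -1   -4   -2   -2   -4   -2    4    4   -3    0    1    5
     5    1    1    2   -3   -4]
 [   1    3   -3   -6    3   -2    4   -2   -4    1   -1    2   -1   -1
    -4    2   -3   -2   -2   -1]]
(400, 213) [390 204  21  21 333] [399.8 213.7] [ 0.4584 -0.2944  0.012 ]
(363, 181) [354 173  19  18 266] [363.2 181.6] [ 0.5565 -0.1783  0.012 ]
(368, 214) [360 207  16  15 189] [367.6 214. ] [ 0.4494 -0.1851  0.07  ]
```

```bash
cat >> h.py <<'E'
def plan(target,yaw_deg,n,dec=2):
    """rows from the present pose to target (m), tool down with tool x at yaw_deg; simulated with rounding"""
    o=get_obs(); p=o["eef_pos"].copy(); Rm=R.from_quat(o["tool_rot"]); tgt=np.array(target,float)
    y=np.radians(yaw_deg); x=np.array([np.cos(y),np.sin(y),0]); z=np.array([0,0,-1.]); Rt=R.from_matrix(np.stack([x,np.cross(z,x),z],1))
    rows=[]
    for i in range(n):
        k=n-i
        sh=Rm.inv().apply((tgt-p)/k)/0.05; rv=(Rm.inv()*Rt).as_rotvec()/k/np.radians(10)
        r=np.r_[sh,rv].round(dec)
        p=p+Rm.apply(r[:3]*.05); Rm=Rm*R.from_rotvec(r[3:]*np.radians(10)); rows.append(r.tolist())
    print("max",np.abs(rows).max(),"end",p.round(4),"tilt",np.degrees((Rm.inv()*Rt).magnitude()).round(2))
    for i in range(0,n,8): print(str(rows[i:i+8]).replace(" ",""))
E
python3 -c "
from h import *
plan([.56,.02,.238],176.4,16)"
```

```text
max 0.99 end [0.5602 0.0201 0.2382] tilt 0.06
[[0.67,-0.42,0.0,-0.0,-0.0,-0.99],[0.73,-0.3,0.0,-0.0,-0.0,-0.99],[0.78,-0.17,0.0,-0.0,-0.0,-0.98],[0.79,-0.04,0.0,0.0,-0.0,-0.99],[0.79,0.1,0.0,0.0,-0.0,-0.98],[0.76,0.23,0.0,0.0,-0.0,-0.99],[0.71,0.36,0.0,0.0,-0.0,-0.98],[0.64,0.47,0.0,0.0,-0.0,-0.99]]
[[0.54,0.58,0.0,0.0,-0.0,-0.98],[0.44,0.66,0.0,0.0,-0.0,-0.99],[0.32,0.73,0.0,0.0,-0.0,-0.98],[0.19,0.77,0.0,0.0,-0.0,-0.99],[0.05,0.79,0.01,0.0,-0.0,-0.98],[-0.08,0.79,0.0,0.0,-0.0,-0.99],[-0.21,0.76,0.01,0.0,-0.0,-0.98],[-0.35,0.72,0.0,0.01,-0.0,-0.99]]
```

>>> {"op": "send_rows", "data": {"increments": [[[0.67, -0.42, 0, 0, 0, -0.99], [0.73, -0.3, 0, 0, 0, -0.99], [0.78, -0.17, 0, 0, 0, -0.98], [0.79, -0.04, 0, 0, 0, -0.99], [0.79, 0.1, 0, 0, 0, -0.98], [0.76, 0.23, 0, 0, 0, -0.99], [0.71, 0.36, 0, 0, 0, -0.98], [0.64, 0.47, 0, 0, 0, -0.99]]], "grip": 0}}

```text
clock: 1.25
eef_pos: [0.3607, -0.2255, 0.2393]
tool_rot: [0.656, 0.754, 0.0, 0.0]
ft_force: [0.7, -0.2, -0.2]
grip_width: 0.0856
```

>>> {"op": "send_rows", "data": {"increments": [[[0.54, 0.58, 0, 0, 0, -0.98], [0.44, 0.66, 0, 0, 0, -0.99], [0.32, 0.73, 0, 0, 0, -0.98], [0.19, 0.77, 0, 0, 0, -0.99], [0.05, 0.79, 0, 0, 0, -0.98], [-0.08, 0.79, 0, 0, 0, -0.99], [-0.21, 0.76, 0, 0, 0, -0.98], [-0.35, 0.72, 0, 0, 0, -0.99]]]}}

```text
clock: 2.25
eef_pos: [0.5609, 0.0209, 0.2391]
tool_rot: [0.028, 1.0, -0.0, -0.0]
ft_force: [-0.8, -1.2, 1.2]
grip_width: 0.0852
```

```bash
python3 - <<'E'
from h import *
c,o=wrist(); print(o["eef_pos"],o["tool_rot"],o["joint_pos"]); cv2.imwrite("pics/w1.png",c["color"][:,:,::-1])
print(proj(c,[.6,.0437,.082]),proj(c,[.607,.168,.042]),proj(c,[.5195,.132,.104]))
np.save("w1.npy",c["pose"])
E
```

```text
[0.56092694 0.02092506 0.23912907] [ 2.83309165e-02  9.99598590e-01 -7.12759648e-05 -1.13589058e-04] [ 3.73541678e-02  3.63695968e-01  1.74628634e-01  1.38196504e+00
 -1.27332136e-04  9.40235989e-02]
[339.34827777 219.47895262] [443.79075823 206.47779764] [438.75187739 139.11772491]
```

View pics/w1.png

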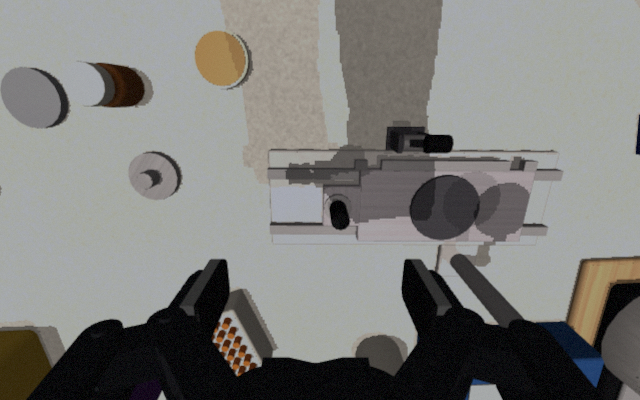

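```bash
python3 - <<'E'
from h import *
plan([.5995,.044,.13],176.4,4)
plan([.5995,.044,.057],176.4,8)
E
```

```text
max 0.55 end [0.5996 0.044  0.1302] tilt 0.03
[[-0.17,0.1,0.54,0.0,0.0,0.02],[-0.17,0.11,0.54,0.01,0.0,0.02],[-0.17,0.1,0.55,0.0,0.01,0.02],[-0.18,0.11,0.54,0.01,0.0,0.02]]
max 0.46 end [0.5997 0.0438 0.0572] tilt 0.03
[[-0.09,0.05,0.45,0.0,0.0,0.01],[-0.09,0.05,0.45,0.0,0.0,0.01],[-0.08,0.05,0.46,0.0,0.0,0.01],[-0.09,0.05,0.45,0.0,0.0,0.01],[-0.08,0.05,0.46,0.0,0.0,0.01],[-0.08,0.05,0.45,0.01,0.0,0.01],[-0.09,0.06,0.46,0.0,0.01,0.01],[-0.09,0.05,0.45,0.01,0.0,0.01]]
```

>>> {"op": "send_rows", "data": {"increments": [[[-0.17, 0.1, 0.54, 0, 0, 0.02], [-0.17, 0.11, 0.54, 0, 0, 0.02], [-0.17, 0.1, 0.55, 0, 0, 0.02], [-0.18, 0.11, 0.54, 0, 0, 0.02], [0, 0, 0.4, 0, 0, 0], [0, 0, 0.4, 0, 0, 0], [0, 0, 0.4, 0, 0, 0], [0, 0, 0.26, 0, 0, 0]]]}}

```text
clock: 3.3
eef_pos: [0.5954, 0.0383, 0.0565]
tool_rot: [0.038, 0.999, -0.0, -0.001]
ft_force: [-0.6, 0.1, -0.6]
grip_width: 0.085
```

>>> {"op": "send_rows", "data": {"increments": [[[0, 0, 0, 0, 0, 0], [0, 0, 0, 0, 0, 0], [0, 0, 0, 0, 0, 0], [0, 0, 0, 0, 0, 0], [0, 0, 0, 0, 0, 0], [0, 0, 0, 0, 0, 0]]], "grip": 1}}

```text
clock: 4.05
eef_pos: [0.5971, 0.0388, 0.0592]
tool_rot: [0.038, 0.999, 0.0, 0.001]
ft_force: [-1.3, 2.0, 5.0]
grip_width: 0.0184
```

```bash
python3 - <<'E'
from h import *
c,o=wrist(); print(o["eef_pos"],o["tool_rot"],o["grip_width"],o["ft_force"]); cv2.imwrite("pics/w2.png",c["color"][:,:,::-1])
E
```

```text
[0.59706848 0.0388471  0.05915479] [3.80533019e-02 9.99274823e-01 4.57124139e-04 1.25122426e-03] 0.01835180568212612 [-1.30678862  2.00511284  4.96084144]
```

View pics/w2.png

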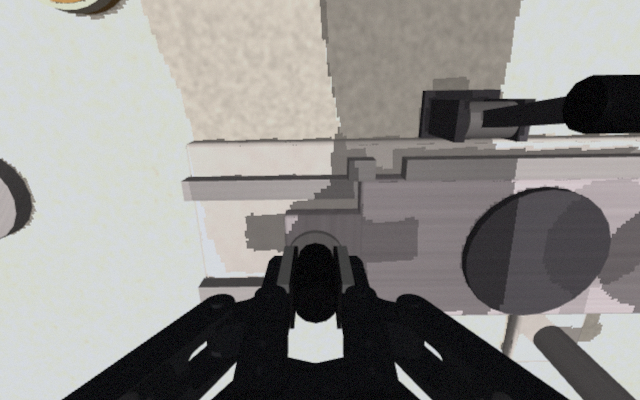

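```bash
python3 - <<'E'
from h import *
for i in range(5):
    o=get_obs(); print(o["clock"],o["eef_pos"].round(4),o["tool_rot"].round(4),o["ft_force"].round(2)); camera("top")
E
```

```text
4.1 [0.597  0.0389 0.0591] [3.800e-02 9.993e-01 4.000e-04 1.200e-03] [-0.07  1.25  5.09]
4.15 [0.5971 0.0389 0.0592] [3.800e-02 9.993e-01 5.000e-04 1.200e-03] [-0.42  1.91  5.68]
4.2 [0.597  0.0388 0.0591] [3.810e-02 9.993e-01 4.000e-04 1.200e-03] [-1.05  1.98  5.77]
4.25 [0.597  0.0389 0.0592] [3.800e-02 9.993e-01 4.000e-04 1.200e-03] [-0.3   1.8   5.94]
4.3 [0.5971 0.0388 0.0592] [3.810e-02 9.993e-01 5.000e-04 1.200e-03] [-0.22  1.65  5.91]
```

>>> {"op": "send_rows", "data": {"increments": [[[0, 0, 0, 0, 0, -0.08], [0, -0.1, 0, 0, 0, 0], [0, -0.2, 0, 0, 0, 0], [0, -0.2, 0, 0, 0, 0], [0, -0.2, 0, 0, 0, 0], [0, -0.2, 0, 0, 0, 0], [0, -0.2, 0, 0, 0, 0], [0, -0.2, 0, 0, 0, 0]]]}}

```text
clock: 5.35
eef_pos: [0.593, -0.0263, 0.0591]
tool_rot: [0.031, 1.0, 0.001, 0.001]
ft_force: [-0.1, 1.6, 5.7]
grip_width: 0.0186
```

>>> {"op": "send_rows", "data": {"increments": [[[0, -0.2, 0, 0, 0, 0], [0, -0.2, 0, 0, 0, 0], [0, -0.2, 0, 0, 0, 0], [0, -0.2, 0, 0, 0, 0], [0, -0.2, 0, 0, 0, 0], [0, -0.2, 0, 0, 0, 0], [0, 0, 0, 0, 0, 0], [0, 0, 0, 0, 0, 0]]]}}

```text
clock: 6.35
eef_pos: [0.5902, -0.0739, 0.0589]
tool_rot: [0.026, 1.0, 0.011, 0.002]
ft_force: [2.9, 33.8, 6.2]
grip_width: 0.0184
```

>>> {"op": "send_rows", "data": {"increments": [[[0, 0.2, 0, 0, 0, 0], [0, 0, 0, 0, 0, 0]]]}}

```text
clock: 6.6
eef_pos: [0.5902, -0.0736, 0.059]
tool_rot: [0.03, 1.0, 0.002, 0.001]
ft_force: [1.1, 7.3, 5.9]
grip_width: 0.0181
```

```bash
python3 - <<'E'
from h import *
c,o=wrist(); print(o["eef_pos"],o["tool_rot"],o["grip_width"],o["ft_force"]); cv2.imwrite("pics/w3.png",c["color"][:,:,::-1])
c=camera("top"); crop(c,190,90,350,240,5,"t3.png")
c=camera("scene"); crop(c,300,130,460,270,5,"s3.png")
E
```

```text
[ 0.59023174 -0.07357163  0.05901659] [0.02951223 0.99956184 0.00177779 0.00141563] 0.018129675455385064 [1.14746435 7.30117505 5.88563153]
```

View pics/w3.png

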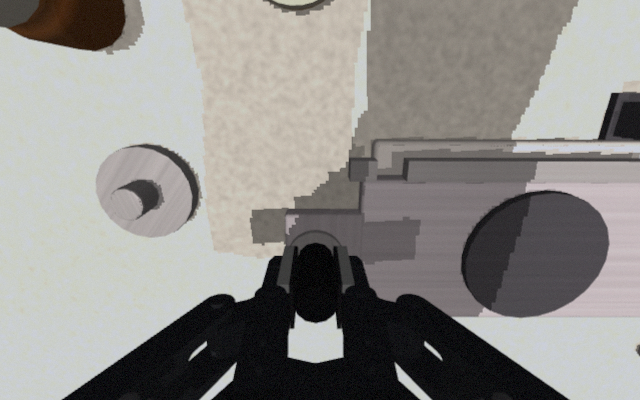

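View pics/t3.png

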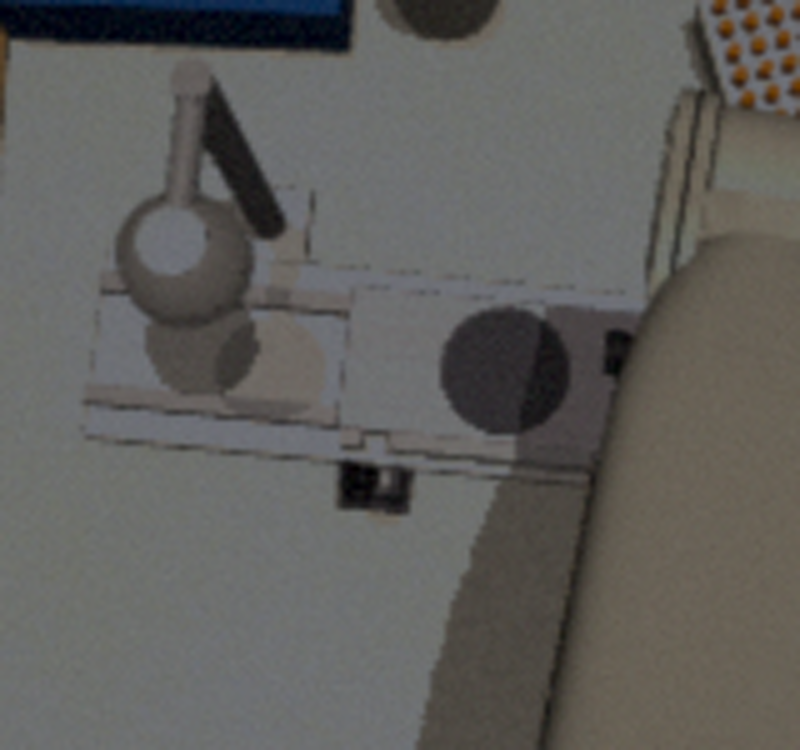

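View pics/s3.png

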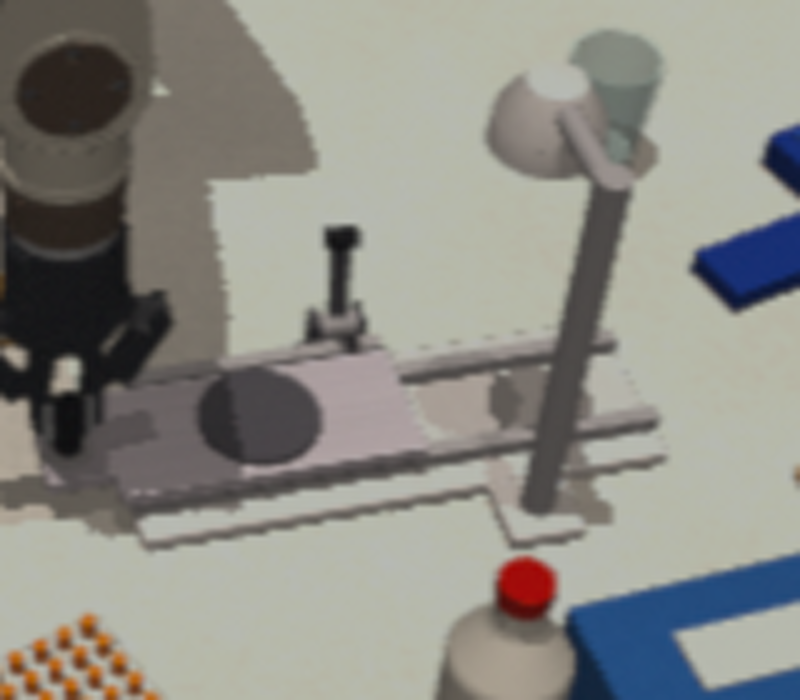

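```bash
python3 - <<'E'
from h import *
c=camera("scene"); print("lev scene",cast(c,(300+342/5-.4,130+238/5-.4),.104))
print("pad scene",cast(c,(300+260/5-.4,130+416/5-.4),.042))
c=camera("top");print("lev top",cast(c,(190+357/5-.4,90+480/5-.4),.104))
print("pad top",cast(c,(190+505/5-.4,90+370/5-.4),.042))
print("hub",cast(c,(190+375/5-.4,90+488/5-.4),.04))
E
```

```text
lev scene [0.52367221 0.1293659  0.104     ]
pad scene [0.60475609 0.04896617 0.042     ]
lev top [0.51945549 0.13189449 0.104     ]
pad top [0.6001998  0.05112574 0.042     ]
hub [0.5243803  0.12782425 0.04      ]
```

>>> {"op": "send_rows", "data": {"increments": [[[0, 0, 0, 0, 0, 0], [0, 0, 0, 0, 0, 0], [0, 0, 0, 0, 0, 0], [0, 0, -0.3, 0, 0, 0], [0, 0, -0.7, 0, 0, 0], [0, 0, -0.8, 0, 0, 0], [0, 0, -0.6, 0, 0, 0], [0, 0, 0, 0, 0, 0]]], "grip": 0}}

```text
clock: 7.85
eef_pos: [0.5912, -0.0768, 0.1822]
tool_rot: [0.031, 1.0, -0.0, 0.004]
ft_force: [-0.7, -0.2, -0.5]
grip_width: 0.0857
```

```bash
python3 - <<'E'
from h import *
plan([.521,.131,.185],176.4,6)
E
```

```text
max 0.68 end [0.5211 0.131  0.1852] tilt 0.06
[[0.28,0.68,-0.01,-0.0,0.01,0.0],[0.28,0.68,-0.01,-0.0,0.01,0.0],[0.28,0.68,-0.01,-0.0,0.01,0.0],[0.27,0.67,-0.01,-0.0,0.01,0.0],[0.28,0.68,-0.01,-0.0,0.0,0.0],[0.27,0.67,-0.02,-0.0,0.01,0.0]]
```

>>> {"op": "send_rows", "data": {"increments": [[[0.28, 0.68, -0.01, 0, 0.01, 0], [0.28, 0.68, -0.01, 0, 0.01, 0], [0.28, 0.68, -0.01, 0, 0.01, 0], [0.27, 0.67, -0.01, 0, 0.01, 0], [0.28, 0.68, -0.01, 0, 0.0, 0], [0.27, 0.67, -0.02, 0, 0.01, 0], [0, 0, 0, 0, 0, 0], [0, 0, 0, 0, 0, 0]]]}}

```text
clock: 8.85
eef_pos: [0.5186, 0.131, 0.1812]
tool_rot: [0.031, 1.0, -0.0, -0.005]
ft_force: [1.0, -0.5, 0.3]
grip_width: 0.0852
```

```bash
python3 - <<'E'
from h import *
c,o=wrist(); print(o["eef_pos"],o["tool_rot"]); cv2.imwrite("pics/w4.png",c["color"][:,:,::-1])
print(proj(c,[.521,.131,.104]),proj(c,[.6025,.0505,.042]))
np.savez("w4.npz",**{k:c[k] for k in("pose","intrinsics")})
E
```

```text
[0.51855667 0.13104585 0.18119096] [ 3.11199744e-02  9.99504454e-01 -2.62118993e-04 -4.72493419e-03]
[315.59579058 217.21307799] [242.76229782 273.14526727]
```

View pics/w4.png

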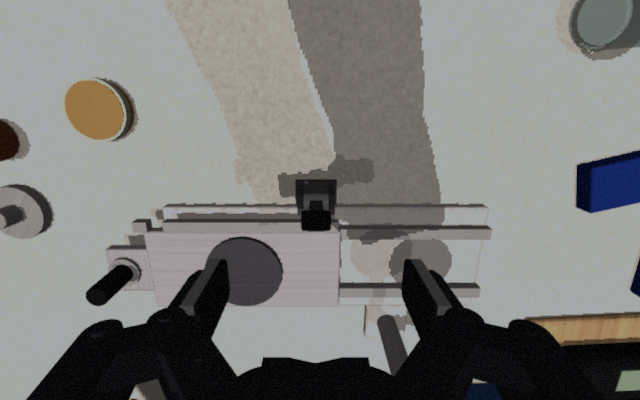

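```bash
python3 - <<'E'
from h import *
plan([.521,.131,.094],176.4,6)
E
```

```text
max 0.29 end [0.5209 0.131  0.0942] tilt 0.05
[[-0.01,0.0,0.29,-0.0,-0.01,-0.0],[-0.01,0.0,0.29,-0.0,-0.01,-0.0],[-0.01,0.0,0.29,-0.0,-0.01,-0.0],[-0.01,0.0,0.29,-0.0,-0.01,-0.0],[-0.01,0.01,0.29,-0.0,-0.01,-0.0],[-0.0,0.0,0.29,-0.0,-0.0,-0.0]]
```

>>> {"op": "send_rows", "data": {"increments": [[[-0.01, 0, 0.29, 0, -0.01, 0], [-0.01, 0, 0.29, 0, -0.01, 0], [-0.01, 0, 0.29, 0, -0.01, 0], [-0.01, 0, 0.29, 0, -0.01, 0], [-0.01, 0, 0.29, 0, -0.01, 0], [0, 0, 0.29, 0, 0, 0], [0, 0, 0, 0, 0, 0]]]}}

```text
clock: 9.78
eef_pos: [0.5198, 0.1311, 0.0931]
tool_rot: [0.031, 1.0, -0.0, -0.001]
ft_force: [0.1, -0.3, -0.2]
grip_width: 0.0855
```

>>> {"op": "send_rows", "data": {"increments": [[[0, 0, 0, 0, 0, 0], [0, 0, 0, 0, 0, 0], [0, 0, 0, 0, 0, 0], [0, 0, 0, 0, 0, 0], [0, 0, 0, 0, 0, 0], [0, 0, 0, 0, 0, 0]]], "grip": 1}}

```text
clock: 10.52
eef_pos: [0.5213, 0.1312, 0.0953]
tool_rot: [0.031, 1.0, 0.0, 0.001]
ft_force: [-1.5, -0.4, 5.6]
grip_width: 0.0207
```

```bash
python3 - <<'E'
import numpy as np
f=np.radians(np.linspace(86.6,14,13)); print(np.c_[np.diff(np.cos(f)),-np.diff(np.sin(f))].round(4)*70/50)
E
```

```text
[[0.14686 0.01652]
 [0.14434 0.03192]
 [0.14014 0.0469 ]
 [0.1344  0.06146]
 [0.12712 0.07532]
 [0.11844 0.0882 ]
 [0.1085  0.10024]
 [0.09744 0.11116]
 [0.08512 0.12082]
 [0.07196 0.12908]
 [0.05796 0.13594]
 [0.04326 0.14126]]
```

>>> {"op": "send_rows", "data": {"increments": [[[0.15, 0, 0.02, 0, 0, 0], [0.14, 0, 0.03, 0, 0, 0], [0.14, 0, 0.05, 0, 0, 0], [0.13, 0, 0.06, 0, 0, 0], [0.13, 0, 0.08, 0, 0, 0], [0.12, 0, 0.09, 0, 0, 0], [0.11, 0, 0.1, 0, 0, 0], [0.1, 0, 0.11, 0, 0, 0]]]}}

```text
clock: 11.52
eef_pos: [0.4712, 0.1344, 0.0687]
tool_rot: [0.031, 1.0, -0.0, 0.002]
ft_force: [0.3, -2.0, 6.2]
grip_width: 0.0201
```

>>> {"op": "send_rows", "data": {"increments": [[[0.09, 0, 0.12, 0, 0, 0], [0.07, 0, 0.13, 0, 0, 0], [0.06, 0, 0.14, 0, 0, 0], [0.04, 0, 0.14, 0, 0, 0], [0, 0, 0, 0, 0, 0], [0, 0, 0, 0, 0, 0]]]}}

```text
clock: 12.28
eef_pos: [0.4557, 0.1351, 0.0408]
tool_rot: [0.031, 1.0, -0.0, -0.001]
ft_force: [-4.7, 0.4, 1.8]
grip_width: 0.0197
```

>>> {"op": "send_rows", "data": {"increments": [[[0, 0, 0, 0, 0, 0], [0, 0, 0, 0, 0, 0], [0, 0, 0, 0, 0, 0], [0, 0, -0.4, 0, 0, 0], [0, 0, -0.8, 0, 0, 0], [0, 0, -0.8, 0, 0, 0], [0, 0, -0.8, 0, 0, 0], [0, 0, -0.4, 0, 0, 0]]], "grip": 0}}

```text
clock: 13.28
eef_pos: [0.4582, 0.1356, 0.2037]
tool_rot: [0.031, 1.0, 0.001, 0.002]
ft_force: [0.1, 0.5, -0.8]
grip_width: 0.0854
```

```bash
python3 - <<'E'
from h import *
c=camera("scene"); crop(c,300,130,460,270,5,"s5.png")
c,o=wrist(); print(o["eef_pos"],o["tool_rot"]); cv2.imwrite("pics/w5.png",c["color"][:,:,::-1])
c=camera("top"); 
cv2.imwrite("pics/t5.png",c["color"][:,:,::-1])
E
```

```text
[0.45921384 0.13594068 0.20562273] [0.03122414 0.9995056  0.00119231 0.00349177]
```

View pics/s5.png

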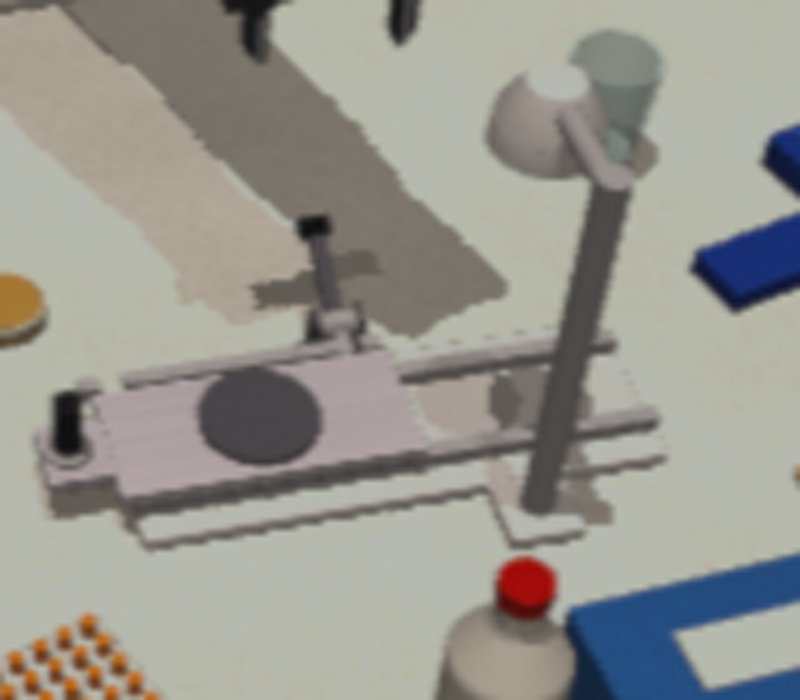

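View pics/w5.png

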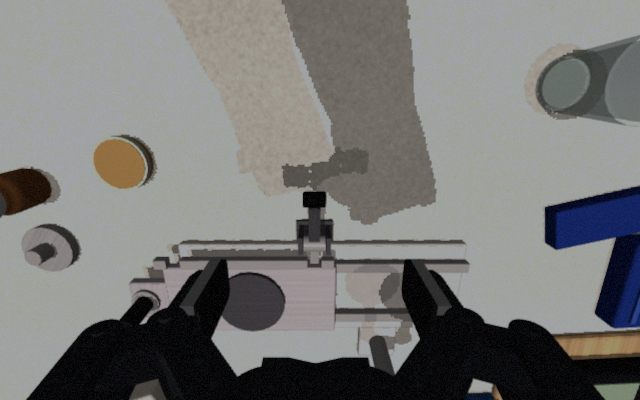

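View pics/t5.png

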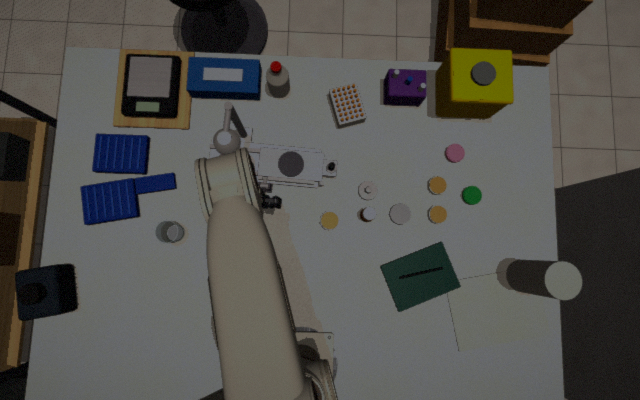

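```bash
python3 - <<'E'
from h import *
c=camera("scene"); 
for a in (0,.2,.4):
    f=np.radians(15)+a; p=np.array([.525,.131,.034])+.07*np.array([-np.cos(f)*.998,np.cos(f)*.063,np.sin(f)]); q=proj(c,p); print(a,((q-[300,130]+.4)*5).round(1),p.round(4))
t=camera("top")
for c,n,f in ((t,"top",1),):
    hsv=cv2.cvtColor(c["color"],cv2.COLOR_RGB2HSV); m=cv2.inRange(hsv,(8,100,60),(28,255,255)); n_,l,s,ce=cv2.connectedComponentsWithStats(m)
    for i in range(1,n_):
        if 150<s[i,4]<320: print(ce[i].round(1),cast(c,ce[i],.014).round(4))
    W=world(c); mm=((W[...,2]>.006)&(W[...,2]<.1)).astype(np.uint8); n_,l,s,ce=cv2.connectedComponentsWithStats(mm)
    for i in range(1,n_):
        if 130<s[i,4]<420: print(s[i],ce[i].round(1),cast(c,ce[i],.012).round(4))
E
```

```text
0 [309.2 229.1] [0.4575 0.1353 0.0521]
0.2 [312.7 219.7] [0.4625 0.1349 0.0652]
0.4 [317.3 214. ] [0.4699 0.1345 0.077 ]
[437.5 184.6] [ 0.5543 -0.4137  0.014 ]
[437.8 213.9] [ 0.4613 -0.414   0.014 ]
[329.3 220. ] [ 0.432  -0.0742  0.014 ]
[267  77  23  21 244] [279.2  89.5] [0.8484 0.0981 0.012 ]
[446 144  19  18 274] [454.8 152.5] [ 0.6607 -0.4714  0.012 ]
[428 176  19  19 283] [437.1 184.8] [ 0.554  -0.4131  0.012 ]
[358 181  19  19 267] [367.3 190.2] [ 0.5296 -0.1914  0.012 ]
[462 186  20  19 294] [471.6 194.7] [ 0.5258 -0.5232  0.012 ]
[389 204  22  20 332] [399.7 213.5] [ 0.459  -0.2944  0.012 ]
[428 205  20  19 294] [437.6 214. ] [ 0.4614 -0.4139  0.012 ]
[360 207  16  15 187] [367.6 214. ] [ 0.4545 -0.1934  0.012 ]
[320 211  19  19 294] [329.1 220.1] [ 0.4319 -0.0737  0.012 ]
```

```bash
python3 - <<'E'
from h import *
c=camera("scene"); print(((proj(c,[.521,.131,.104])-[300,130]+.4)*5).round(1),"seen 342 238")
plan([.459,-.294,.15],176.4,12)
E
```

```text
[342.9 234.9] seen 342 238
max 0.72 end [ 0.4588 -0.294   0.15  ] tilt 0.07
[[-0.05,-0.71,0.08,-0.0,-0.0,0.0],[-0.05,-0.71,0.08,-0.0,-0.0,0.0],[-0.05,-0.71,0.08,-0.0,-0.0,0.0],[-0.05,-0.71,0.08,-0.0,-0.0,0.0],[-0.05,-0.72,0.09,-0.0,-0.0,0.0],[-0.05,-0.71,0.08,-0.0,-0.0,0.0],[-0.05,-0.72,0.09,-0.0,-0.0,0.0],[-0.05,-0.71,0.08,-0.0,-0.0,0.0]]
[[-0.05,-0.72,0.09,-0.0,-0.0,0.0],[-0.05,-0.71,0.08,-0.0,-0.0,0.0],[-0.05,-0.72,0.09,-0.0,-0.01,0.0],[-0.04,-0.71,0.08,-0.0,-0.0,0.0]]
```

```bash
python3 - <<'E'
from h import *
c,o=wrist(); print(o["eef_pos"])
crop(c,250,160,380,280,6,"w6.png")
for a in (0,.1,.2,.3):
    f=np.radians(15)+a; p=np.array([.5252,.131,.034])+.07*np.array([-np.cos(f)*.998,np.cos(f)*.063,np.sin(f)]); print(a,((proj(c,p)-[250,160]+.4)*6).round(1))
W=world(c); print((W[190:212:2,306:324:2,2]*1000).round(0)); print(W[198,314],W[200,314])
E
```

```text
[0.45619979 0.13506028 0.19973025]
0 [397.  175.8]
0.1 [397.  200.7]
0.2 [397. 230.]
0.3 [397.  263.6]
[[ 2.  0.  1.  2. -1.  1.  0.  1.  1.]
 [ 2.  1.  0.  1.  1.  1.  0.  2.  1.]
 [-0.  1.  0.  1.  1.  2.  1.  1.  2.]
 [-0.  2.  1.  1.  1.  1.  0.  0.  1.]
 [66. 66. 66. 67. 65. 66. 66. 66. 68.]
 [68. 70. 69. 70. 71. 69. 70. 70. 70.]
 [71. 71. 71. 71. 72. 71. 72. 71. 71.]
 [73. 73. 73. 72. 73. 73. 72. 73. 73.]
 [73. 73. 74. 75. 72. 73. 74. 73. 75.]
 [74. 74. 74. 73. 75. 75. 74. 73. 75.]
 [72. 73. 74. 72. 74. 73. 74. 73. 74.]]
[0.46258492 0.13329156 0.06531898] [0.46279628 0.13330313 0.07059113]
```

View pics/w6.png

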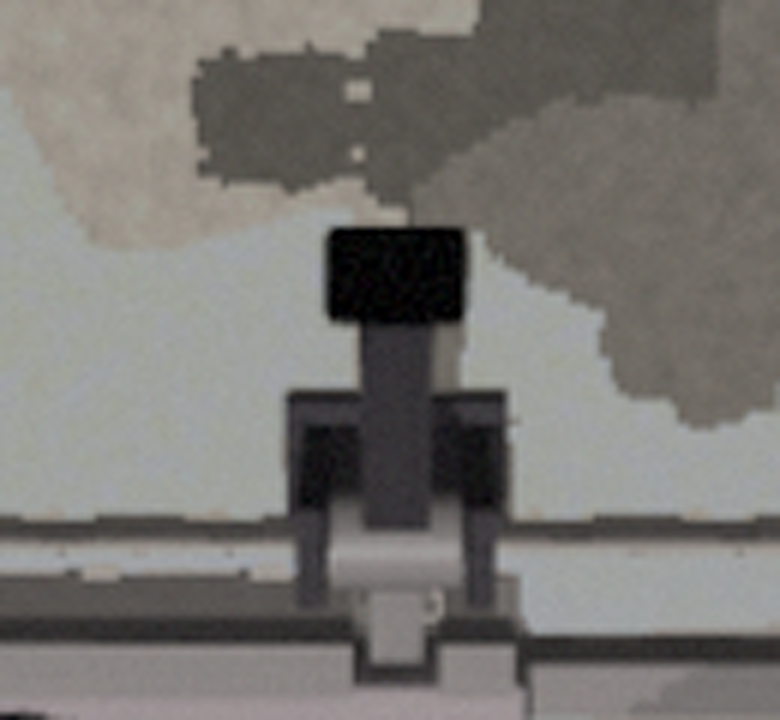

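>>> {"op": "send_rows", "data": {"increments": [[[-0.04, 0, 0.4, 0, 0, 0], [-0.04, 0, 0.4, 0, 0, 0], [0, 0, 0.4, 0, 0, 0], [0, 0, 0.4, 0, 0, 0], [0, 0, 0.4, 0, 0, 0], [0, 0, 0.2, 0, 0, 0], [0, 0, 0.1, 0, 0, 0], [0, 0, 0, 0, 0, 0]]], "grip": 1}}

```text
clock: 14.62
eef_pos: [0.461, 0.1351, 0.086]
tool_rot: [0.031, 1.0, -0.0, -0.0]
ft_force: [-0.3, -0.4, 0.6]
grip_width: 0.0002
```

>>> {"op": "send_rows", "data": {"increments": [[[0, 0, 0.06, 0, 0, 0], [0, 0, 0.06, 0, 0, 0], [0, 0, 0.06, 0, 0, 0], [0, 0, 0.06, 0, 0, 0], [0, 0, 0.06, 0, 0, 0], [0, 0, 0.06, 0, 0, 0], [0, 0, 0, 0, 0, 0], [0, 0, 0, 0, 0, 0]]]}}

```text
clock: 15.62
eef_pos: [0.4615, 0.135, 0.0681]
tool_rot: [0.031, 1.0, -0.0, 0.0]
ft_force: [0.6, 0.0, -0.0]
grip_width: 0.0
```

>>> {"op": "send_rows", "data": {"increments": [[[0, 0, 0.06, 0, 0, 0], [0, 0, 0.06, 0, 0, 0], [0, 0, 0.06, 0, 0, 0], [0, 0, 0, 0, 0, 0]]]}}

```text
clock: 16.12
eef_pos: [0.4613, 0.1354, 0.0654]
tool_rot: [0.031, 1.0, 0.001, 0.002]
ft_force: [-17.2, -4.1, 48.4]
grip_width: -0.0002
```

```bash
python3 - <<'E'
from h import *
c,o=wrist(); print(o["eef_pos"],o["ft_force"]); cv2.imwrite("pics/w7.png",c["color"][:,:,::-1])
E
```

```text
[0.46125856 0.1353654  0.06540776] [-17.19993115  -4.11079558  48.39675035]
```

View pics/w7.png

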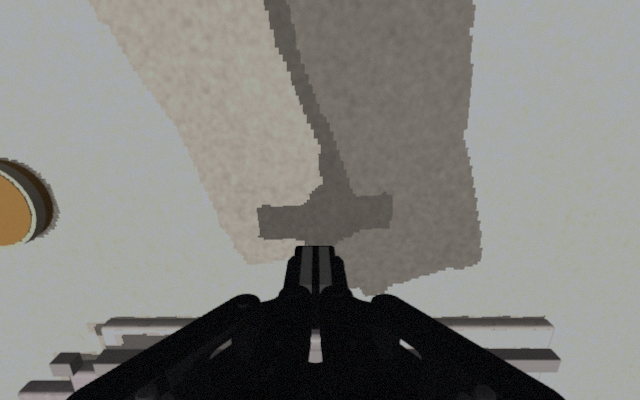

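>>> {"op": "send_rows", "data": {"increments": [[[0, 0, -0.2, 0, 0, 0], [0, 0, -0.6, 0, 0, 0], [0, 0, -0.8, 0, 0, 0], [0, 0, -0.8, 0, 0, 0], [0, 0, -0.4, 0, 0, 0], [0, 0, 0, 0, 0, 0], [0, 0, 0, 0, 0, 0]]]}}

```text
clock: 17.05
eef_pos: [0.4605, 0.1348, 0.1979]
tool_rot: [0.031, 1.0, -0.0, -0.001]
ft_force: [0.2, -0.6, -0.0]
grip_width: -0.0003
```

```bash
python3 - <<'E'
from h import *
c,o=wrist(); print(o["eef_pos"],o["tool_rot"])
crop(c,250,160,380,280,6,"w8.png")
for a in (0,.1,.2,.3):
    f=np.radians(15)+a; p=np.array([.5252,.131,.034])+.07*np.array([-np.cos(f)*.998,np.cos(f)*.063,np.sin(f)]); print(a,((proj(c,p)-[250,160]+.4)*6).round(1))
W=world(c); print((W[170:212:3,306:324:3,2]*1000).round(0))
plan([.459,-.294,.15],176.4,12)
E
```

```text
[0.46049532 0.1348349  0.19792357] [ 3.12263431e-02  9.99511984e-01 -3.22374966e-04 -7.77575935e-04]
0 [396.7 152.5]
0.1 [396.7 177.1]
0.2 [396.7 206.4]
0.3 [396.7 240. ]
[[  0.   1.   0.   2.   1.   1.]
 [  1.   0.   2.  -1.   1.   1.]
 [  2.   1.   1.   1.   1.   1.]
 [  2.   1.   1.  -0.   0.   1.]
 [  1.   1.   2.  -0.  -0.   2.]
 [ 53.  53.  53.  54.  53.  52.]
 [ 58.  58.  57.  57.  57.  58.]
 [ 60.  59.  61.  61.  60.  60.]
 [ 61.  61.  61.  62.  60.  60.]
 [ 60.  62.  61.  60.  61.  61.]
 [ 58.  57.  57.  60.  59.  58.]
 [  1.   2.  54.  54.  54.  53.]
 [  1.   2.  52.  55.  55. 333.]
 [  1.   1.  52.  52.  52.  52.]]
max 0.72 end [ 0.4589 -0.294   0.15  ] tilt 0.06
[[-0.04,-0.71,0.08,-0.0,-0.0,0.0],[-0.04,-0.71,0.08,-0.0,-0.0,0.0],[-0.04,-0.71,0.08,-0.0,-0.0,0.0],[-0.04,-0.71,0.08,-0.0,-0.0,0.0],[-0.04,-0.71,0.08,-0.0,-0.0,0.0],[-0.04,-0.72,0.08,-0.0,-0.0,0.0],[-0.05,-0.71,0.08,-0.0,-0.0,0.0],[-0.04,-0.72,0.08,-0.0,-0.0,0.0]]
[[-0.05,-0.71,0.08,-0.0,-0.0,0.0],[-0.04,-0.72,0.08,-0.0,-0.0,0.0],[-0.05,-0.71,0.08,-0.0,-0.01,0.0],[-0.04,-0.72,0.08,-0.01,-0.0,0.0]]
```

View pics/w8.png

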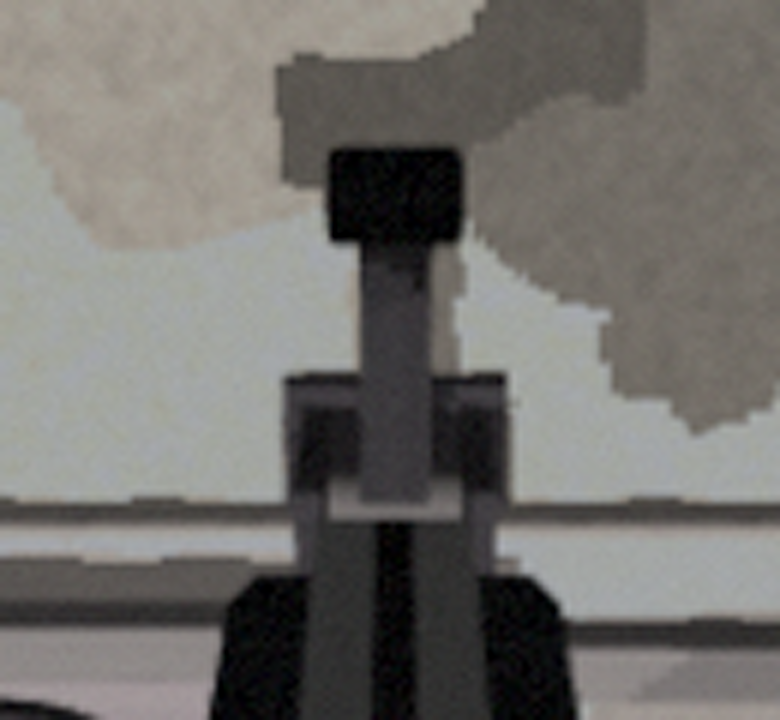

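>>> {"op": "send_rows", "data": {"increments": [[[-0.04, -0.71, 0.08, 0, 0, 0], [-0.04, -0.71, 0.08, 0, 0, 0], [-0.04, -0.71, 0.08, 0, 0, 0], [-0.04, -0.71, 0.08, 0, 0, 0], [-0.04, -0.71, 0.08, 0, 0, 0], [-0.04, -0.72, 0.08, 0, 0, 0], [-0.05, -0.71, 0.08, 0, 0, 0], [-0.04, -0.72, 0.08, 0, 0, 0]]], "grip": 0}}

```text
clock: 18.1
eef_pos: [0.4588, -0.1513, 0.1655]
tool_rot: [0.031, 1.0, 0.0, -0.001]
ft_force: [0.9, -0.7, -0.4]
grip_width: 0.0853
```

>>> {"op": "send_rows", "data": {"increments": [[[-0.05, -0.71, 0.08, 0, 0, 0], [-0.04, -0.72, 0.08, 0, 0, 0], [-0.05, -0.71, 0.08, 0, 0, 0], [-0.04, -0.72, 0.08, 0, 0, 0], [0, 0, 0, 0, 0, 0], [0, 0, 0, 0, 0, 0]]]}}

```text
clock: 18.85
eef_pos: [0.459, -0.2929, 0.1498]
tool_rot: [0.031, 1.0, 0.001, -0.001]
ft_force: [0.1, 0.2, -0.3]
grip_width: 0.0854
```

```bash
cat >> h.py <<'E'
def comps(c,zlo,zhi,amin=300):
    W=world(c); m=((W[...,2]>zlo)&(W[...,2]<zhi)).astype(np.uint8)
    n,l,s,ce=cv2.connectedComponentsWithStats(m,connectivity=4); out=[]
    for i in range(1,n):
        if s[i,4]>amin:
            q=W[l==i]; col=c["color"][l==i].mean(0)
            xy=(np.percentile(q[:,:2],1,0)+np.percentile(q[:,:2],99,0))/2; ext=np.percentile(q[:,:2],99,0)-np.percentile(q[:,:2],1,0)
            (ex,ey),er=cv2.minEnclosingCircle(q[:,:2].astype(np.float32)*1000)
            out.append((s[i,4],xy.round(4),ext.round(3),np.median(q[:,2]).round(4),col.round(0),(round(ex,1),round(ey,1),round(er,1))))
    return out
E
python3 - <<'E'
from h import *
c,o=wrist(); print(o["eef_pos"],o["tool_rot"]); cv2.imwrite("pics/w9.png",c["color"][:,:,::-1])
for r in comps(c,.009,.022): print(*r)
print(proj(c,[.459,-.294,.012]))
E
```

```text
[ 0.45898633 -0.29294298  0.14983087] [ 3.13150048e-02  9.99508485e-01  9.15352985e-04 -1.14978522e-03]
15098 [ 0.3339 -0.3628] [0.074 0.184] 0.0109 [30. 52. 46.] (300.0, -358.3, 104.9)
3919 [ 0.4331 -0.0755] [0.056 0.058] 0.0167 [142. 116.  78.] (433.2, -75.0, 30.9)
3656 [ 0.4609 -0.2956] [0.061 0.061] 0.0129 [81. 80. 81.] (461.2, -295.8, 33.0)
3203 [ 0.4631 -0.4138] [0.057 0.057] 0.0168 [147. 120.  81.] (463.8, -414.4, 30.7)
1764 [ 0.5278 -0.1932] [0.05  0.057] 0.0128 [106. 102. 101.] (532.3, -193.3, 30.4)
2723 [ 0.5272 -0.5229] [0.057 0.057] 0.0167 [ 38. 100.  49.] (527.7, -523.9, 30.8)
1258 [ 0.5572 -0.0042] [0.044 0.066] 0.0125 [116. 113. 111.] (560.1, -4.4, 40.5)
420 [ 0.5419 -0.4251] [0.031 0.036] 0.0165 [133. 115.  86.] (543.6, -424.8, 24.6)
[313.9623931  190.38293088]
```

View pics/w9.png

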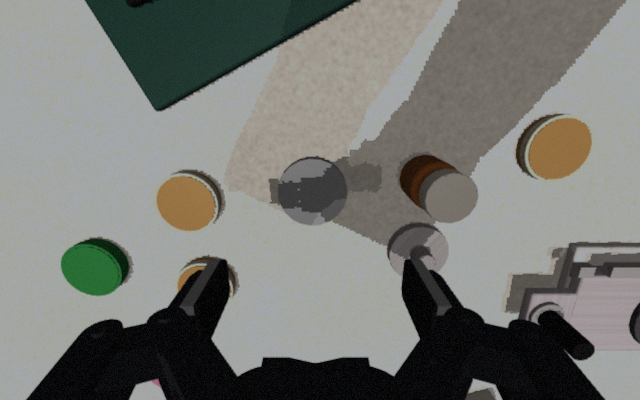

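```bash
python3 - <<'E'
from h import *
plan([.461,-.2955,.003],176.4,8)
E
```

```text
max 0.37 end [ 0.4608 -0.2956  0.0028] tilt 0.05
[[-0.01,-0.01,0.37,0.0,-0.0,0.0],[-0.0,-0.01,0.37,0.0,-0.0,0.0],[-0.01,-0.01,0.37,0.0,-0.0,0.0],[-0.0,-0.01,0.37,0.0,-0.0,0.0],[-0.01,-0.0,0.37,0.0,-0.0,0.0],[-0.0,-0.01,0.37,0.0,-0.0,0.0],[-0.01,-0.0,0.36,0.0,-0.0,0.0],[-0.0,-0.01,0.37,0.01,-0.01,0.01]]
```

>>> {"op": "send_rows", "data": {"increments": [[[-0.01, -0.01, 0.4, 0, 0, 0], [-0.01, -0.01, 0.4, 0, 0, 0], [-0.01, -0.01, 0.4, 0, 0, 0], [-0.01, -0.01, 0.4, 0, 0, 0], [0, -0.01, 0.4, 0, 0, 0], [0, 0, 0.4, 0, 0, 0], [0, 0, 0.3, 0, 0, 0], [0, 0, 0.16, 0, 0, 0]]]}}

```text
clock: 19.9
eef_pos: [0.4614, -0.2954, 0.0074]
tool_rot: [0.031, 1.0, 0.0, -0.0]
ft_force: [0.1, -0.4, 0.3]
grip_width: 0.0854
```

>>> {"op": "send_rows", "data": {"increments": [[[0, 0, 0.05, 0, 0, 0], [0, 0, 0, 0, 0, 0], [0, 0, 0, 0, 0, 0]]]}}

```text
clock: 20.27
eef_pos: [0.4621, -0.2967, 0.0063]
tool_rot: [0.031, 1.0, -0.0, 0.001]
ft_force: [-0.2, -0.3, 0.7]
grip_width: 0.0857
```

>>> {"op": "send_rows", "data": {"increments": [[[0, 0, 0.06, 0, 0, 0], [0, 0, 0, 0, 0, 0], [0, 0, 0, 0, 0, 0]]]}}

```text
clock: 20.65
eef_pos: [0.4616, -0.2963, 0.0026]
tool_rot: [0.031, 1.0, -0.0, -0.0]
ft_force: [-0.1, 1.1, -0.2]
grip_width: 0.0854
```

>>> {"op": "send_rows", "data": {"increments": [[[0, 0, 0, 0, 0, 0], [0, 0, 0, 0, 0, 0], [0, 0, 0, 0, 0, 0], [0, 0, 0, 0, 0, 0], [0, 0, 0, 0, 0, 0]]], "grip": 1}}

```text
clock: 21.28
eef_pos: [0.462, -0.2966, 0.0034]
tool_rot: [0.031, 1.0, -0.0, 0.001]
ft_force: [-0.4, 1.0, 5.3]
grip_width: 0.0638
```

```bash
python3 - <<'E'
from h import *
c,o=wrist(); print(o["eef_pos"],o["tool_rot"],o["grip_width"],o["ft_force"]); crop(c,200,180,440,360,3,"w10.png")
E
```

```text
[ 0.46202728 -0.29659458  0.00337553] [ 3.12078771e-02  9.99512726e-01 -3.30540135e-04  5.18440437e-04] 0.06375246053302026 [-0.43062532  1.04191558  5.25543011]
```

View pics/w10.png

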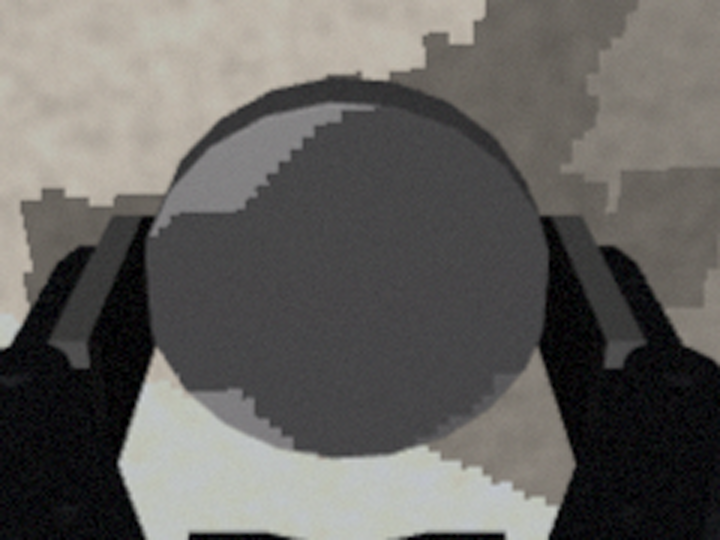

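```bash
python3 - <<'E'
from h import *
plan([.556,-.097,.239],176.4,8)
E
```

```text
max 0.59 end [ 0.5559 -0.0969  0.2388] tilt 0.06
[[-0.2,0.51,-0.59,-0.0,0.0,0.0],[-0.2,0.51,-0.59,-0.0,0.0,0.0],[-0.21,0.51,-0.59,-0.0,0.0,0.0],[-0.2,0.51,-0.59,-0.0,0.0,0.0],[-0.21,0.51,-0.59,-0.0,0.0,0.0],[-0.2,0.52,-0.59,-0.0,0.0,0.0],[-0.21,0.51,-0.59,-0.0,0.0,0.0],[-0.2,0.52,-0.58,-0.0,0.01,0.0]]
```

>>> {"op": "send_rows", "data": {"increments": [[[0, 0, -0.2, 0, 0, 0], [0, 0, -0.5, 0, 0, 0], [0, 0, -0.8, 0, 0, 0], [0, 0, -0.8, 0, 0, 0], [0, 0, -0.8, 0, 0, 0], [0, 0, -0.8, 0, 0, 0], [0, 0, -0.5, 0, 0, 0], [0, 0, -0.3, 0, 0, 0]]]}}

```text
clock: 22.32
eef_pos: [0.4619, -0.2965, 0.2393]
tool_rot: [0.031, 1.0, -0.0, 0.001]
ft_force: [-0.2, 0.1, -1.1]
grip_width: 0.0637
```

>>> {"op": "send_rows", "data": {"increments": [[[-0.2, 0.51, 0, 0, 0, 0], [-0.2, 0.51, 0, 0, 0, 0], [-0.21, 0.51, 0, 0, 0, 0], [-0.2, 0.51, 0, 0, 0, 0], [-0.21, 0.51, 0, 0, 0, 0], [-0.2, 0.52, 0, 0, 0, 0], [-0.21, 0.51, 0, 0, 0, 0], [-0.2, 0.52, 0, 0, 0, 0]]]}}

```text
clock: 23.32
eef_pos: [0.5555, -0.0959, 0.2367]
tool_rot: [0.031, 1.0, 0.0, -0.001]
ft_force: [0.5, 0.1, -1.7]
grip_width: 0.0633
```

>>> {"op": "send_rows", "data": {"increments": [[[0, 0, 0, 0, 0, 0], [0, 0, 0, 0, 0, 0]]]}}

```text
clock: 23.58
eef_pos: [0.5552, -0.097, 0.237]
tool_rot: [0.031, 1.0, -0.0, -0.001]
ft_force: [0.2, -0.4, -0.6]
grip_width: 0.0636
```

```bash
cat >> h.py <<'E'
def padfit(c,guess,z=.042,r=.04,fn=None):
    """dark pad: dark blob containing the guess"""
    u,v=proj(c,[*guess,z]); g=cv2.cvtColor(c["color"],cv2.COLOR_RGB2GRAY); 
    W=world(c); d=np.hypot(W[...,0]-guess[0],W[...,1]-guess[1])
    ring=g[(d>.045)&(d<.055)&(abs(W[...,2]-.04)<.01)]; ins=g[(d<.03)]
    print("ring",np.median(ring),"in",np.median(ins),"z in",np.median(W[...,2][d<.03]))
    return g,d
E
python3 - <<'E'
from h import *
c,o=wrist(); print(o["eef_pos"],o["tool_rot"],o["grip_width"]); cv2.imwrite("pics/w11.png",c["color"][:,:,::-1])
print(proj(c,[.602,.0505,.042]))
padfit(c,(.602,.0505)); np.savez("w11.npz",pose=c["pose"],intrinsics=c["intrinsics"],color=c["color"])
for r in comps(c,.036,.05): print(*r)
E
```

```text
[ 0.55519895 -0.09701542  0.23696425] [ 3.11869176e-02  9.99513200e-01 -1.06114768e-04 -8.53579721e-04] 0.06362111146349478
[445.17393444 207.24217228]
ring 161.0 in 68.0 z in 0.04286439099094155
321 [ 0.4552 -0.1813] [0.042 0.024] 0.0428 [57. 35. 19.] (455.0, -189.5, 21.7)
14776 [0.5713 0.0333] [0.151 0.229] 0.0378 [119. 113. 115.] (572.3, 41.3, 133.2)
872 [0.8154 0.2579] [0.003 0.14 ] 0.043 [12. 25. 45.] (814.9, 259.3, 72.8)
734 [ 0.7814 -0.4824] [0.004 0.133] 0.043 [72. 56. 18.] (781.5, -483.2, 69.6)
```

View pics/w11.png

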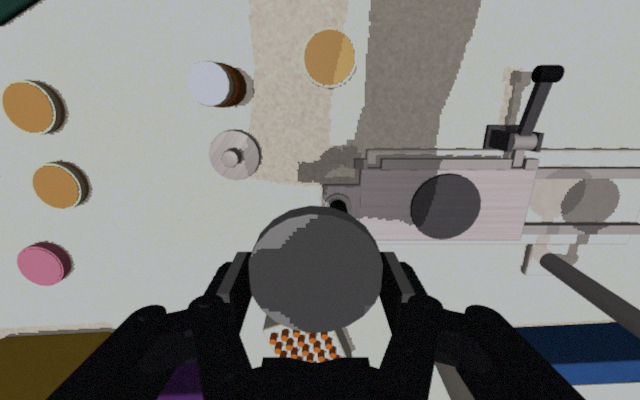

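Holding the spreader, the pad reads dark at (446,206), the lever is down at (545,72) and everything else is in place. Fitting the pad circle next.

```bash
python3 - <<'E'
from h import *
z=dict(np.load("w11.npz")); c=z
g=cv2.cvtColor(z["color"],cv2.COLOR_RGB2GRAY); sub=np.zeros_like(g); sub[165:248,400:492]=(g[165:248,400:492]<100)
n,l,s,ce=cv2.connectedComponentsWithStats(sub); k=l[206,446]; print(s[k],ce[k])
cn,_=cv2.findContours((l==k).astype(np.uint8),cv2.RETR_EXTERNAL,cv2.CHAIN_APPROX_NONE)
pts=np.array([cast(c,p[0],.042)[:2]*1000 for p in cn[0]],np.float32); print(cv2.minEnclosingCircle(pts)); print(cv2.fitEllipse(pts))
# held disc centre relative to the tool
E
```

```text
[ 409  174   72   65 3622] [444.25759249 205.47156267]
((600.5011596679688, 49.420074462890625), 41.45817947387695)
((601.1752319335938, 49.24589920043945), (77.8590087890625, 81.68603515625), 147.82345581054688)
```

```bash
python3 - <<'E'
from h import *
c,o=wrist(); print(o["eef_pos"]); 
g=cv2.cvtColor(c["color"],cv2.COLOR_RGB2GRAY)
W=world(c); print(W[270,315]); 
for z0 in (W[270,315][2],):
    for p in [(249,268),(382,268),(315,208),(315,332)]: print(p,cast(c,p,z0).round(4))
plan([.601,.05,.16],176.4,6)
E
```

```text
[ 0.55519336 -0.09732205  0.23716821]
[ 0.55078294 -0.09726138  0.24627892]
(249, 268) [ 0.5478 -0.1285  0.2463]
(382, 268) [ 0.5517 -0.0655  0.2463]
(315, 208) [ 0.5195 -0.0953  0.2463]
(315, 332) [ 0.5871 -0.0995  0.2463]
max 0.5 end [0.6011 0.0499 0.1598] tilt 0.06
[[-0.12,0.5,0.26,-0.0,-0.0,-0.0],[-0.12,0.5,0.26,-0.0,-0.0,-0.0],[-0.12,0.5,0.26,-0.0,-0.0,-0.0],[-0.12,0.5,0.26,-0.0,-0.0,-0.0],[-0.12,0.5,0.25,-0.0,-0.0,-0.0],[-0.13,0.5,0.26,-0.0,-0.01,-0.0]]
```

>>> {"op": "send_rows", "data": {"increments": [[[-0.12, 0.5, 0.26, 0, 0, 0], [-0.12, 0.5, 0.26, 0, 0, 0], [-0.12, 0.5, 0.26, 0, 0, 0], [-0.12, 0.5, 0.26, 0, 0, 0], [-0.12, 0.5, 0.25, 0, 0, 0], [-0.13, 0.5, 0.26, 0, 0, 0], [0, 0, 0, 0, 0, 0], [0, 0, 0, 0, 0, 0]]]}}

```text
clock: 24.68
eef_pos: [0.6014, 0.0496, 0.1603]
tool_rot: [0.032, 0.999, -0.0, -0.0]
ft_force: [-0.1, 0.1, -0.8]
grip_width: 0.0635
```

```bash
python3 - <<'E'
from h import *
print(get_obs()["eef_pos"])
plan([.601,.05,.048],176.4,6)
E
```

```text
[0.60141284 0.04962062 0.16029393]
max 0.38 end [0.6009 0.0501 0.0478] tilt 0.05
[[0.0,0.0,0.37,-0.0,-0.0,-0.0],[0.0,0.0,0.38,-0.0,-0.0,-0.0],[0.0,0.0,0.37,-0.0,-0.0,-0.0],[0.0,0.0,0.38,-0.0,-0.0,-0.0],[0.0,0.0,0.37,-0.0,-0.0,-0.0],[0.01,0.01,0.38,-0.0,-0.0,-0.0]]
```

>>> {"op": "send_rows", "data": {"increments": [[[0, 0, 0.4, 0, 0, 0], [0, 0, 0.4, 0, 0, 0], [0, 0, 0.4, 0, 0, 0], [0, 0, 0.4, 0, 0, 0], [0, 0, 0.4, 0, 0, 0], [0, 0, 0.2, 0, 0, 0], [0, 0, 0.02, 0, 0, 0], [0, 0, 0, 0, 0, 0]]]}}

```text
clock: 25.68
eef_pos: [0.6022, 0.0503, 0.0501]
tool_rot: [0.031, 1.0, 0.0, 0.001]
ft_force: [0.5, 0.1, 0.4]
grip_width: 0.0634
```

>>> {"op": "send_rows", "data": {"increments": [[[0, 0, 0.04, 0, 0, 0], [0, 0, 0, 0, 0, 0]]]}}

```text
clock: 25.92
eef_pos: [0.6017, 0.0507, 0.0475]
tool_rot: [0.031, 1.0, 0.0, 0.0]
ft_force: [-0.2, -0.3, -1.2]
grip_width: 0.0635
```

>>> {"op": "send_rows", "data": {"increments": [[[0, 0, 0.03, 0, 0, 0], [0, 0, 0, 0, 0, 0]]]}}

```text
clock: 26.18
eef_pos: [0.6014, 0.0507, 0.0455]
tool_rot: [0.031, 1.0, -0.0, -0.0]
ft_force: [1.0, -0.3, -0.8]
grip_width: 0.0635
```

>>> {"op": "send_rows", "data": {"increments": [[[0, 0, 0.02, 0, 0, 0], [0, 0, 0, 0, 0, 0]]]}}

```text
clock: 26.42
eef_pos: [0.6015, 0.0507, 0.0454]
tool_rot: [0.031, 1.0, 0.0, 0.0]
ft_force: [-2.5, 0.3, 5.7]
grip_width: 0.0633
```

>>> {"op": "send_rows", "data": {"increments": [[[0, 0, 0, 0, 0, 0], [0, 0, 0, 0, 0, 0], [0, 0, 0, 0, 0, 0], [0, 0, -0.2, 0, 0, 0], [0, 0, -0.8, 0, 0, 0], [0, 0, -0.9, 0, 0, 0], [0, 0, -0.9, 0, 0, 0], [0, 0, -0.4, 0, 0, 0]]], "grip": 0}}

```text
clock: 27.42
eef_pos: [0.6031, 0.0508, 0.2091]
tool_rot: [0.031, 1.0, 0.0, 0.003]
ft_force: [-0.1, -0.2, -0.4]
grip_width: 0.0855
```

>>> {"op": "send_rows", "data": {"increments": [[[0, 0, 0, 0, 0, 0], [0, 0, 0, 0, 0, 0]]]}}

```text
clock: 27.68
eef_pos: [0.6009, 0.0506, 0.2037]
tool_rot: [0.031, 1.0, -0.0, -0.001]
ft_force: [-0.2, -1.0, -0.8]
grip_width: 0.0853
```

```bash
python3 - <<'E'
from h import *
c,o=wrist(); print(o["eef_pos"],o["tool_rot"],o["grip_width"]); cv2.imwrite("pics/w12.png",c["color"][:,:,::-1])
for r in comps(c,.0495,.062): print(*r)
for r in comps(c,.009,.022): print(*r)
E
```

```text
[0.60092655 0.05056246 0.20368957] [ 3.12318891e-02  9.99511857e-01 -8.22758898e-05 -7.81674796e-04] 0.08532739212379968
456 [ 0.456  -0.1795] [0.037 0.018] 0.0577 [55. 47. 40.] (455.4, -186.9, 19.7)
1009 [0.476 0.134] [0.036 0.021] 0.0563 [22. 21. 23.] (475.4, 133.7, 20.3)
3431 [0.6009 0.0509] [0.061 0.061] 0.0549 [82. 81. 82.] (601.4, 50.9, 33.0)
359 [0.8152 0.3545] [0.003 0.048] 0.056 [10. 22. 40.] (815.6, 354.7, 24.8)
402 [ 0.816  -0.3199] [0.003 0.06 ] 0.0558 [24. 12. 33.] (815.5, -320.2, 32.0)
2659 [ 0.444  -0.0741] [0.038 0.058] 0.0169 [152. 123.  85.] (434.6, -74.7, 30.5)
464 [ 0.4561 -0.1786] [0.041 0.021] 0.0158 [35. 20. 11.] (455.6, -186.3, 21.5)
2236 [ 0.5324 -0.1918] [0.056 0.057] 0.013 [129. 124. 123.] (532.5, -192.7, 30.6)
1341 [0.55 0.05] [0.027 0.168] 0.0127 [132. 129. 126.] (553.0, 52.7, 88.6)
3196 [0.5616 0.2275] [0.028 0.166] 0.0128 [149. 149. 148.] (561.0, 227.2, 86.6)
7356 [0.6159 0.2336] [0.063 0.148] 0.0129 [125. 122. 119.] (617.0, 233.7, 82.0)
3353 [0.6863 0.1344] [0.064 0.336] 0.0129 [153. 153. 153.] (662.5, 133.1, 174.5)
3889 [0.7779 0.386 ] [0.133 0.098] 0.0128 [130. 109.  79.] (780.3, 398.9, 77.3)
361 [0.8399 0.0989] [0.03  0.065] 0.0158 [70. 67. 62.] (856.7, 100.3, 34.5)
310 [ 0.8161 -0.3262] [0.003 0.061] 0.0157 [23. 11. 32.] (816.7, -326.2, 31.9)
```

View pics/w12.png

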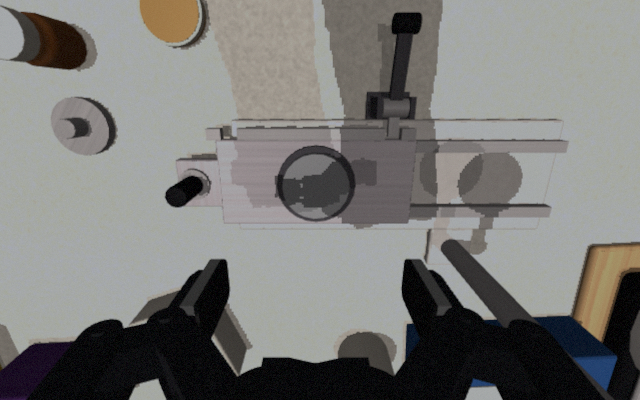

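```bash
python3 - <<'E'
from h import *
plan([.4335,-.075,.15],176.4,6)
E
```

```text
max 0.53 end [ 0.4334 -0.0748  0.15  ] tilt 0.05
[[0.53,-0.45,0.18,-0.0,-0.0,0.0],[0.53,-0.45,0.18,-0.0,-0.0,0.0],[0.53,-0.45,0.18,-0.0,-0.0,0.0],[0.53,-0.45,0.18,-0.0,-0.01,0.0],[0.53,-0.46,0.18,-0.0,-0.0,0.0],[0.53,-0.45,0.17,-0.0,-0.01,0.0]]
```

>>> {"op": "send_rows", "data": {"increments": [[[0.53, -0.45, 0.18, 0, 0, 0], [0.53, -0.45, 0.18, 0, 0, 0], [0.53, -0.45, 0.18, 0, 0, 0], [0.53, -0.45, 0.18, 0, 0, 0], [0.53, -0.46, 0.18, 0, 0, 0], [0.53, -0.45, 0.17, 0, 0, 0], [0, 0, 0, 0, 0, 0], [0, 0, 0, 0, 0, 0]]]}}

```text
clock: 28.72
eef_pos: [0.4346, -0.0746, 0.1507]
tool_rot: [0.031, 1.0, 0.0, -0.0]
ft_force: [-0.1, -0.1, -0.1]
grip_width: 0.0851
```

```bash
python3 - <<'E'
from h import *
c,o=wrist(); print(o["eef_pos"],o["tool_rot"]); 
for r in comps(c,.009,.022): print(*r)
plan([.4335,-.075,.004],176.4,8)
E
```

```text
[ 0.43459587 -0.07456291  0.15073408] [ 3.13060750e-02  9.99509814e-01  1.92258137e-04 -1.56560098e-04]
7755 [ 0.303  -0.2882] [0.07  0.097] 0.011 [25. 46. 40.] (307.2, -295.6, 61.7)
3205 [ 0.433  -0.0746] [0.057 0.056] 0.0168 [92. 75. 51.] (433.7, -74.7, 30.3)
1271 [0.5423 0.0923] [0.042 0.071] 0.0127 [98. 95. 93.] (551.7, 92.9, 41.6)
2001 [0.5611 0.2101] [0.025 0.098] 0.0129 [127. 128. 126.] (566.5, 208.3, 52.9)
852 [ 0.5461 -0.0131] [0.021 0.044] 0.0128 [113. 110. 109.] (546.1, -12.9, 24.8)
1723 [ 0.5561 -0.4059] [0.058 0.044] 0.0166 [125. 102.  69.] (556.6, -412.0, 30.7)
3679 [0.6191 0.2262] [0.055 0.102] 0.0129 [111. 107. 104.] (617.5, 227.7, 61.6)
616 [ 0.6563 -0.4535] [0.04  0.025] 0.0161 [110.  65.  80.] (658.4, -454.4, 23.3)
max 0.37 end [ 0.4336 -0.0748  0.004 ] tilt 0.05
[[0.0,-0.0,0.37,0.0,0.0,0.0],[0.0,-0.0,0.37,0.0,0.0,0.0],[0.01,-0.0,0.37,0.0,0.0,0.0],[0.0,-0.0,0.37,0.0,0.0,0.0],[0.01,-0.0,0.36,0.0,0.0,0.0],[0.0,-0.0,0.37,0.0,0.0,0.0],[0.01,-0.01,0.36,0.0,0.0,0.0],[0.0,-0.0,0.37,0.0,0.0,0.0]]
```

>>> {"op": "send_rows", "data": {"increments": [[[0.01, 0, 0.4, 0, 0, 0], [0.01, 0, 0.4, 0, 0, 0], [0, 0, 0.4, 0, 0, 0], [0, 0, 0.4, 0, 0, 0], [0, 0, 0.4, 0, 0, 0], [0, 0, 0.4, 0, 0, 0], [0, 0, 0.4, 0, 0, 0], [0, 0, 0.13, 0, 0, 0]]]}}

```text
clock: 29.78
eef_pos: [0.4334, -0.0739, 0.0035]
tool_rot: [0.031, 1.0, 0.0, -0.001]
ft_force: [-0.9, 1.0, 0.6]
grip_width: 0.0854
```

>>> {"op": "send_rows", "data": {"increments": [[[0, 0, 0, 0, 0, 0], [0, 0, 0, 0, 0, 0]]]}}

```text
clock: 30.02
eef_pos: [0.4343, -0.0746, 0.0053]
tool_rot: [0.031, 1.0, -0.0, 0.001]
ft_force: [0.2, -0.6, 0.4]
grip_width: 0.0852
```

>>> {"op": "send_rows", "data": {"increments": [[[0, 0, 0.02, 0, 0, 0], [0, 0, 0, 0, 0, 0], [0, 0, 0, 0, 0, 0], [0, 0, 0, 0, 0, 0], [0, 0, 0, 0, 0, 0], [0, 0, 0, 0, 0, 0]]], "grip": 1}}

```text
clock: 30.78
eef_pos: [0.434, -0.0748, 0.0046]
tool_rot: [0.031, 1.0, -0.0, 0.001]
ft_force: [-1.5, -0.2, 5.8]
grip_width: 0.0579
```

>>> {"op": "send_rows", "data": {"increments": [[[0, 0, -0.2, 0, 0, 0], [0, 0, -0.5, 0, 0, 0], [0, 0, -0.8, 0, 0, 0], [0, 0, -0.8, 0, 0, 0], [0, 0, -0.8, 0, 0, 0], [0, 0, -0.6, 0, 0, 0], [0, 0, -0.2, 0, 0, 0], [0, 0, 0, 0, 0, 0]]]}}

```text
clock: 31.78
eef_pos: [0.4335, -0.0747, 0.1988]
tool_rot: [0.031, 1.0, -0.0, 0.0]
ft_force: [0.1, -0.2, -0.9]
grip_width: 0.0577
```

```bash
python3 - <<'E'
from h import *
c,o=wrist(); print(o["eef_pos"],o["tool_rot"],o["grip_width"]); cv2.imwrite("pics/w13.png",c["color"][:,:,::-1])
z=o["eef_pos"][2]
W=world(c); print(W[270,315][2]-z)
for r in comps(c,z+.008,z+.016): print(*r)
plan([.601,.0505,.20],176.4,6)
E
```

```text
[ 0.43346513 -0.07465079  0.19882249] [ 3.12197507e-02  9.99512447e-01 -6.93854655e-05  4.36739218e-04] 0.05768068519381989
0.011837949124413771
11690 [ 0.4324 -0.0717] [0.057 0.065] 0.2109 [80. 64. 43.] (425.5, -70.5, 39.2)
max 0.54 end [0.601  0.0507 0.2002] tilt 0.04
[[-0.53,0.45,-0.01,0.0,-0.0,0.0],[-0.53,0.45,-0.01,0.0,-0.0,0.0],[-0.54,0.45,-0.01,0.0,-0.0,0.0],[-0.53,0.45,-0.01,0.0,-0.0,0.0],[-0.54,0.45,-0.0,0.0,-0.0,0.0],[-0.53,0.46,-0.01,0.0,-0.01,0.0]]
```

View pics/w13.png

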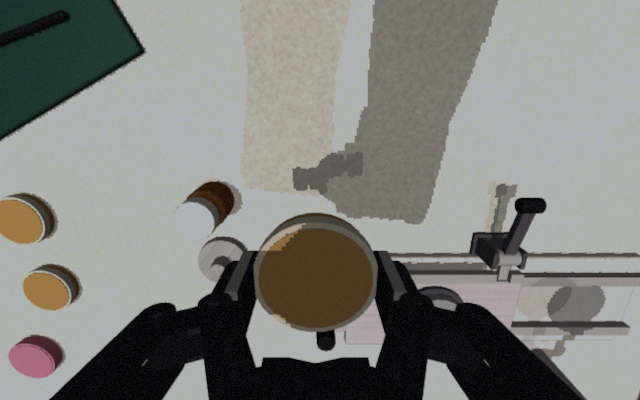

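>>> {"op": "send_rows", "data": {"increments": [[[-0.53, 0.45, -0.01, 0, 0, 0], [-0.53, 0.45, -0.01, 0, 0, 0], [-0.54, 0.45, -0.01, 0, 0, 0], [-0.53, 0.45, -0.01, 0, 0, 0], [-0.54, 0.45, 0, 0, 0, 0], [-0.53, 0.46, -0.01, 0, 0, 0], [0, 0, 0, 0, 0, 0], [0, 0, 0, 0, 0, 0]]]}}

```text
clock: 32.83
eef_pos: [0.6002, 0.0504, 0.1992]
tool_rot: [0.031, 1.0, -0.0, -0.002]
ft_force: [0.4, 0.6, -1.0]
grip_width: 0.0579
```

```bash
python3 - <<'E'
from h import *
print(get_obs()["eef_pos"],get_obs()["grip_width"])
plan([.601,.0505,.0605],176.4,1)
E
```

```text
[0.60022    0.05037663 0.19915762] 0.05785686959738486
max 2.77 end [0.6012 0.0507 0.0607] tilt 0.07
[[-0.03,0.01,2.77,-0.0,-0.02,0.0]]
```

>>> {"op": "send_rows", "data": {"increments": [[[-0.01, 0, 0.4, 0, 0, 0], [-0.01, 0, 0.5, 0, 0, 0], [0, 0, 0.5, 0, 0, 0], [0, 0, 0.5, 0, 0, 0], [0, 0, 0.5, 0, 0, 0], [0, 0, 0.37, 0, 0, 0], [0, 0, 0, 0, 0, 0], [0, 0, 0, 0, 0, 0]]]}}

```text
clock: 33.83
eef_pos: [0.6025, 0.0501, 0.0634]
tool_rot: [0.032, 1.0, -0.0, 0.0]
ft_force: [0.3, 0.5, -1.0]
grip_width: 0.0576
```

>>> {"op": "send_rows", "data": {"increments": [[[0, 0, 0.02, 0, 0, 0], [0, 0, 0, 0, 0, 0]]]}}

```text
clock: 34.08
eef_pos: [0.6029, 0.0506, 0.0624]
tool_rot: [0.031, 1.0, 0.0, 0.001]
ft_force: [0.2, -0.8, -0.1]
grip_width: 0.058
```

>>> {"op": "send_rows", "data": {"increments": [[[0.03, 0, 0.05, 0, 0, 0], [0, 0, 0, 0, 0, 0]]]}}

```text
clock: 34.33
eef_pos: [0.6007, 0.0507, 0.0589]
tool_rot: [0.031, 1.0, -0.0, -0.0]
ft_force: [-0.3, 0.3, -0.6]
grip_width: 0.0578
```

>>> {"op": "send_rows", "data": {"increments": [[[0, 0, 0.02, 0, 0, 0], [0, 0, 0, 0, 0, 0]]]}}

```text
clock: 34.58
eef_pos: [0.6011, 0.0507, 0.0587]
tool_rot: [0.031, 1.0, 0.0, 0.0]
ft_force: [-1.8, -0.4, 4.4]
grip_width: 0.0583
```

Contact, so I'll release, lift and check.

>>> {"op": "send_rows", "data": {"increments": [[[0, 0, 0, 0, 0, 0], [0, 0, 0, 0, 0, 0], [0, 0, 0, 0, 0, 0], [0, 0, -0.2, 0, 0, 0], [0, 0, -0.8, 0, 0, 0], [0, 0, -0.9, 0, 0, 0], [0, 0, -0.7, 0, 0, 0], [0, 0, -0.2, 0, 0, 0]]], "grip": 0}}

```text
clock: 35.58
eef_pos: [0.6027, 0.0508, 0.2019]
tool_rot: [0.031, 1.0, 0.0, 0.003]
ft_force: [-0.6, -0.8, 0.1]
grip_width: 0.0854
```

>>> {"op": "send_rows", "data": {"increments": [[[0, 0, 0, 0, 0, 0], [0, 0, 0, 0, 0, 0]]]}}

```text
clock: 35.83
eef_pos: [0.6, 0.0506, 0.1963]
tool_rot: [0.031, 1.0, -0.0, -0.002]
ft_force: [-1.7, -0.4, 0.0]
grip_width: 0.0854
```

```bash
python3 - <<'E'
from h import *
c,o=wrist(); print(o["eef_pos"],o["tool_rot"],o["grip_width"]); cv2.imwrite("pics/w14.png",c["color"][:,:,::-1])
for r in comps(c,.065,.076): print(*r)
c=camera("top")
for r in comps(c,.009,.022,100): print(*r)
plan([.463,-.414,.15],176.4,12)
E
```

```text
[0.60002752 0.05057772 0.19629712] [ 3.12078145e-02  9.99511577e-01 -1.84796329e-04 -1.62624520e-03] 0.08539130357968161
947 [ 0.4573 -0.1798] [0.034 0.019] 0.0704 [126. 126. 126.] (456.4, -186.5, 19.2)
3339 [0.6004 0.0509] [0.057 0.056] 0.0708 [94. 76. 51.] (600.8, 51.1, 30.2)
994 [0.8384 0.3551] [0.048 0.047] 0.0705 [31. 58. 99.] (841.5, 353.9, 37.1)
528 [0.845  0.2286] [0.028 0.037] 0.0712 [ 86. 104. 128.] (846.5, 229.8, 23.6)
1626 [0.8374 0.4928] [0.254 0.248] 0.0122 [99. 81. 50.] (838.1, 499.9, 172.4)
138 [0.6839 0.1914] [0.065 0.041] 0.0119 [101. 100. 100.] (682.2, 183.5, 37.3)
267 [ 0.6603 -0.4713] [0.056 0.059] 0.015 [104.  67.  82.] (659.9, -470.6, 31.3)
922 [0.5986 0.2436] [0.096 0.133] 0.0124 [92. 90. 90.] (602.2, 244.1, 82.6)
586 [0.503  0.4699] [0.118 0.121] 0.0188 [13. 25. 66.] (499.9, 463.7, 80.9)
277 [ 0.5531 -0.4129] [0.056 0.057] 0.0149 [104.  83.  49.] (553.6, -414.0, 30.8)
180 [ 0.5303 -0.192 ] [0.057 0.054] 0.012 [104. 101.  99.] (530.3, -191.8, 29.7)
283 [ 0.5248 -0.5229] [0.057 0.059] 0.0148 [20. 76. 32.] (524.6, -522.3, 30.6)
280 [ 0.4612 -0.4145] [0.056 0.058] 0.0148 [105.  86.  52.] (462.4, -413.5, 31.1)
775 [ 0.2754 -0.3793] [0.127 0.179] 0.0114 [21. 36. 31.] (250.9, -379.1, 97.1)
180 [ 0.2875 -0.2878] [0.063 0.071] 0.011 [27. 45. 39.] (288.4, -285.8, 46.0)
max 0.79 end [ 0.4632 -0.4138  0.1498] tilt 0.04
[[0.18,-0.79,0.08,-0.0,-0.0,0.0],[0.18,-0.79,0.08,-0.0,-0.0,0.0],[0.18,-0.79,0.08,-0.0,-0.0,0.0],[0.18,-0.79,0.08,-0.0,-0.0,0.0],[0.18,-0.79,0.08,-0.0,-0.0,0.0],[0.18,-0.78,0.08,-0.0,-0.0,0.0],[0.18,-0.79,0.08,-0.0,-0.0,0.0],[0.18,-0.78,0.08,-0.0,-0.0,0.0]]
[[0.18,-0.79,0.07,-0.0,-0.0,0.0],[0.18,-0.78,0.08,-0.0,-0.01,0.0],[0.18,-0.79,0.07,-0.0,-0.0,0.0],[0.17,-0.78,0.08,-0.0,-0.01,0.0]]
```

View pics/w14.png

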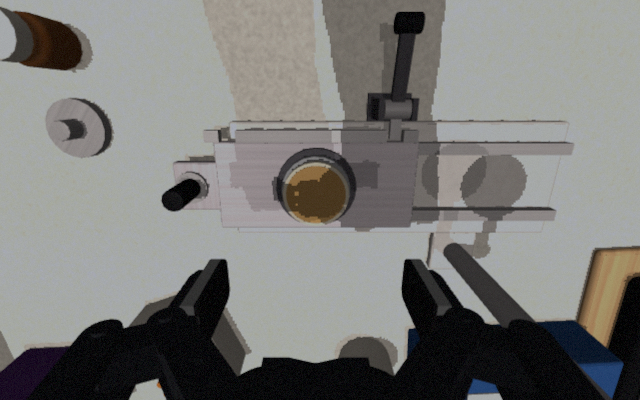

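>>> {"op": "send_rows", "data": {"increments": [[[0.18, -0.79, 0.08, 0, 0, 0], [0.18, -0.79, 0.08, 0, 0, 0], [0.18, -0.79, 0.08, 0, 0, 0], [0.18, -0.79, 0.08, 0, 0, 0], [0.18, -0.79, 0.08, 0, 0, 0], [0.18, -0.78, 0.08, 0, 0, 0], [0.18, -0.79, 0.08, 0, 0, 0], [0.18, -0.78, 0.08, 0, 0, 0]]]}}

```text
clock: 36.92
eef_pos: [0.5085, -0.2602, 0.1648]
tool_rot: [0.031, 1.0, 0.0, -0.001]
ft_force: [0.6, -0.6, 0.1]
grip_width: 0.0853
```

>>> {"op": "send_rows", "data": {"increments": [[[0.18, -0.79, 0.07, 0, 0, 0], [0.18, -0.78, 0.08, 0, 0, 0], [0.18, -0.79, 0.07, 0, 0, 0], [0.17, -0.78, 0.08, 0, 0, 0], [0, 0, 0, 0, 0, 0], [0, 0, 0, 0, 0, 0]]]}}

```text
clock: 37.67
eef_pos: [0.4639, -0.4131, 0.15]
tool_rot: [0.031, 1.0, 0.001, -0.001]
ft_force: [0.3, 0.2, 0.5]
grip_width: 0.0853
```

```bash
python3 - <<'E'
from h import *
c,o=wrist(); print(o["eef_pos"],o["tool_rot"]); 
for r in comps(c,.011,.022): print(*r)
plan([.4635,-.4145,.004],176.4,8)
E
```

```text
[ 0.46385453 -0.4130863   0.15002178] [ 3.13326817e-02  9.99508315e-01  9.16162814e-04 -7.42393284e-04]
591 [ 0.311  -0.6452] [0.029 0.026] 0.0161 [52. 49. 45.] (310.8, -646.8, 21.1)
426 [ 0.4525 -0.2018] [0.04  0.023] 0.0166 [35. 19.  9.] (453.6, -192.5, 21.8)
3182 [ 0.4631 -0.4145] [0.057 0.056] 0.0168 [92. 75. 50.] (463.5, -414.9, 30.2)
2089 [ 0.5317 -0.1934] [0.056 0.057] 0.0128 [124. 119. 118.] (531.7, -192.7, 30.6)
1940 [ 0.5225 -0.5234] [0.048 0.057] 0.0167 [38. 99. 49.] (528.1, -523.9, 30.5)
2452 [ 0.5555 -0.4141] [0.057 0.056] 0.0167 [140. 114.  76.] (556.5, -414.0, 30.5)
967 [ 0.6508 -0.4712] [0.035 0.058] 0.0165 [132.  82. 100.] (661.8, -471.8, 30.3)
max 0.37 end [ 0.4635 -0.4145  0.0039] tilt 0.06
[[0.0,-0.01,0.37,0.0,-0.0,0.0],[0.0,-0.0,0.37,0.0,-0.0,0.0],[0.0,-0.01,0.36,0.0,-0.0,0.0],[0.0,-0.0,0.37,0.0,-0.0,0.0],[0.0,-0.01,0.36,0.0,-0.0,0.0],[0.0,-0.0,0.37,0.0,-0.0,0.0],[0.0,-0.01,0.36,0.0,-0.0,0.0],[0.01,-0.0,0.37,0.01,-0.01,0.01]]
```

>>> {"op": "send_rows", "data": {"increments": [[[0, -0.01, 0.4, 0, 0, 0], [0, -0.01, 0.4, 0, 0, 0], [0, -0.01, 0.4, 0, 0, 0], [0, 0, 0.4, 0, 0, 0], [0, 0, 0.4, 0, 0, 0], [0, 0, 0.4, 0, 0, 0], [0, 0, 0.4, 0, 0, 0], [0, 0, 0.14, 0, 0, 0]]]}}

```text
clock: 38.72
eef_pos: [0.4641, -0.4132, 0.0029]
tool_rot: [0.03, 1.0, 0.001, -0.001]
ft_force: [-0.1, -0.1, -0.2]
grip_width: 0.0852
```

>>> {"op": "send_rows", "data": {"increments": [[[0, 0, 0, 0, 0, 0], [0, 0, 0, 0, 0, 0]]]}}

```text
clock: 38.98
eef_pos: [0.465, -0.4154, 0.0052]
tool_rot: [0.031, 1.0, -0.001, 0.001]
ft_force: [-0.3, -0.6, -1.2]
grip_width: 0.0855
```

>>> {"op": "send_rows", "data": {"increments": [[[0.02, 0, 0.02, 0, 0, 0], [0, 0, 0, 0, 0, 0], [0, 0, 0, 0, 0, 0], [0, 0, 0, 0, 0, 0], [0, 0, 0, 0, 0, 0], [0, 0, 0, 0, 0, 0]]], "grip": 1}}

```text
clock: 39.72
eef_pos: [0.4638, -0.4158, 0.0043]
tool_rot: [0.031, 1.0, -0.001, 0.001]
ft_force: [0.2, -0.5, 5.6]
grip_width: 0.058
```

>>> {"op": "send_rows", "data": {"increments": [[[0, 0, -0.2, 0, 0, 0], [0, 0, -0.5, 0, 0, 0], [0, 0, -0.8, 0, 0, 0], [0, 0, -0.8, 0, 0, 0], [0, 0, -0.8, 0, 0, 0], [0, 0, -0.6, 0, 0, 0], [0, 0, -0.2, 0, 0, 0], [0, 0, 0, 0, 0, 0]]]}}

```text
clock: 40.72
eef_pos: [0.4632, -0.4152, 0.1981]
tool_rot: [0.031, 1.0, -0.0, 0.0]
ft_force: [0.1, -0.2, -0.6]
grip_width: 0.058
```

```bash
python3 - <<'E'
from h import *
c,o=wrist(); print(o["eef_pos"],o["tool_rot"],o["grip_width"])
z=o["eef_pos"][2]; crop(c,200,170,440,350,3,"w15.png")
W=world(c); print(W[270,315][2]-z)
plan([.601,.0505,.22],176.4,12)
E
```

```text
[ 0.46321801 -0.41517262  0.19813415] [ 3.12001658e-02  9.99513142e-01 -1.11177512e-04  1.30897785e-04] 0.058048704965627924
0.012128790640353354
max 0.79 end [0.6011 0.0505 0.2198] tilt 0.04
[[-0.18,0.79,-0.04,0.0,-0.0,0.0],[-0.18,0.79,-0.04,0.0,-0.0,0.0],[-0.18,0.79,-0.04,0.0,-0.0,0.0],[-0.18,0.79,-0.04,0.0,-0.0,0.0],[-0.18,0.79,-0.04,0.0,-0.0,0.0],[-0.18,0.79,-0.04,0.0,-0.0,0.0],[-0.18,0.79,-0.04,0.0,-0.0,0.0],[-0.18,0.79,-0.03,0.0,-0.0,0.0]]
[[-0.18,0.78,-0.04,0.0,-0.0,0.0],[-0.19,0.79,-0.03,0.0,-0.0,0.0],[-0.18,0.78,-0.04,0.0,-0.0,0.0],[-0.19,0.79,-0.03,0.01,-0.01,0.0]]
```

View pics/w15.png

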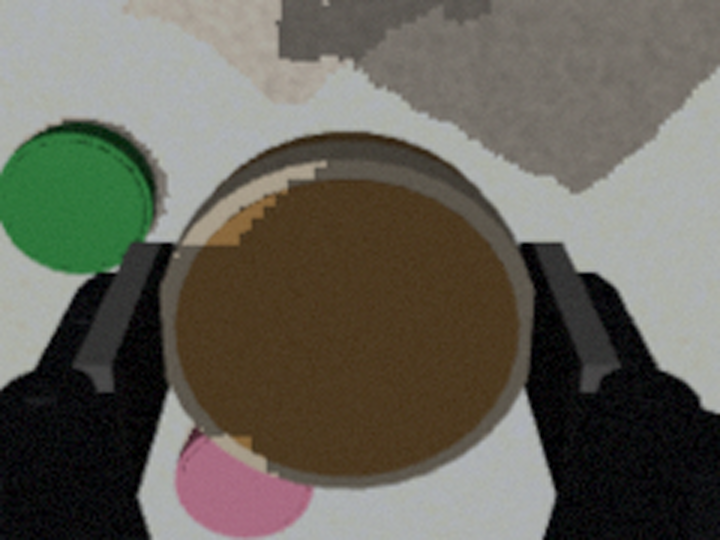

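>>> {"op": "send_rows", "data": {"increments": [[[-0.18, 0.79, -0.04, 0, 0, 0], [-0.18, 0.79, -0.04, 0, 0, 0], [-0.18, 0.79, -0.04, 0, 0, 0], [-0.18, 0.79, -0.04, 0, 0, 0], [-0.18, 0.79, -0.04, 0, 0, 0], [-0.18, 0.79, -0.04, 0, 0, 0], [-0.18, 0.79, -0.04, 0, 0, 0], [-0.18, 0.79, -0.03, 0, 0, 0]]]}}

```text
clock: 41.78
eef_pos: [0.554, -0.1028, 0.2115]
tool_rot: [0.031, 1.0, 0.0, -0.002]
ft_force: [-0.4, 0.1, -0.0]
grip_width: 0.058
```

>>> {"op": "send_rows", "data": {"increments": [[[-0.18, 0.78, -0.04, 0, 0, 0], [-0.19, 0.79, -0.03, 0, 0, 0], [-0.18, 0.78, -0.04, 0, 0, 0], [-0.18, 0.79, -0.03, 0, 0, 0], [0, 0, 0, 0, 0, 0], [0, 0, 0, 0, 0, 0], [0, 0, 0, 0, 0, 0]]]}}

```text
clock: 42.65
eef_pos: [0.6004, 0.049, 0.2199]
tool_rot: [0.032, 0.999, -0.0, -0.001]
ft_force: [0.4, -0.4, -0.4]
grip_width: 0.0579
```

```bash
python3 - <<'E'
from h import *
c,o=wrist(); print(o["eef_pos"],o["tool_rot"],o["grip_width"])
z=o["eef_pos"][2]; W=world(c); print(W[270,315][2]-z)
plan([.601,.0505,.0765],176.4,1)
E
```

```text
[0.60041911 0.04900728 0.2198578 ] [ 3.19595967e-02  9.99488802e-01 -2.21426257e-04 -8.18552465e-04] 0.05786250258833048
0.012634231494078468
max 2.87 end [0.601  0.0504 0.0767] tilt 0.05
[[-0.01,0.03,2.87,-0.0,-0.01,-0.01]]
```

>>> {"op": "send_rows", "data": {"increments": [[[0.01, 0.01, 0.4, 0, 0, 0], [0, 0.01, 0.5, 0, 0, 0], [0, 0.01, 0.5, 0, 0, 0], [0, 0, 0.5, 0, 0, 0], [0, 0, 0.5, 0, 0, 0], [0, 0, 0.45, 0, 0, 0], [0, 0, 0, 0, 0, 0], [0, 0, 0, 0, 0, 0]]]}}

```text
clock: 43.7
eef_pos: [0.601, 0.0511, 0.079]
tool_rot: [0.032, 0.999, 0.0, 0.0]
ft_force: [0.6, -0.2, -0.7]
grip_width: 0.0578
```

>>> {"op": "send_rows", "data": {"increments": [[[0, 0, 0.03, 0, 0, 0], [0, 0, 0, 0, 0, 0]]]}}

```text
clock: 43.95
eef_pos: [0.6009, 0.0517, 0.0773]
tool_rot: [0.031, 1.0, 0.0, 0.001]
ft_force: [-0.9, -1.1, -0.5]
grip_width: 0.058
```

>>> {"op": "send_rows", "data": {"increments": [[[0, -0.02, 0.04, 0, 0, 0], [0, 0, 0, 0, 0, 0]]]}}

```text
clock: 44.2
eef_pos: [0.6004, 0.0507, 0.0745]
tool_rot: [0.031, 1.0, -0.0, -0.0]
ft_force: [0.0, 0.3, -0.6]
grip_width: 0.0576
```

>>> {"op": "send_rows", "data": {"increments": [[[0, 0, 0.02, 0, 0, 0], [0, 0, 0, 0, 0, 0]]]}}

```text
clock: 44.45
eef_pos: [0.6005, 0.0507, 0.0743]
tool_rot: [0.031, 1.0, -0.0, 0.0]
ft_force: [-1.8, 0.5, 4.2]
grip_width: 0.0579
```

>>> {"op": "send_rows", "data": {"increments": [[[0, 0, 0, 0, 0, 0], [0, 0, 0, 0, 0, 0], [0, 0, 0, 0, 0, 0], [0, 0, -0.2, 0, 0, 0], [0, 0, -0.8, 0, 0, 0], [0, 0, -0.9, 0, 0, 0], [0, 0, -0.7, 0, 0, 0], [0, 0, -0.2, 0, 0, 0]]], "grip": 0}}

```text
clock: 45.45
eef_pos: [0.6021, 0.0508, 0.2174]
tool_rot: [0.031, 1.0, 0.0, 0.003]
ft_force: [-0.1, -0.8, -0.9]
grip_width: 0.0856
```

>>> {"op": "send_rows", "data": {"increments": [[[0, 0, 0, 0, 0, 0], [0, 0, 0, 0, 0, 0]]]}}

```text
clock: 45.7
eef_pos: [0.5995, 0.0506, 0.2118]
tool_rot: [0.031, 1.0, -0.0, -0.002]
ft_force: [0.0, -0.3, -0.5]
grip_width: 0.0854
```

```bash
python3 - <<'E'
from h import *
c,o=wrist(); print(o["eef_pos"],o["tool_rot"],o["grip_width"])
for r in comps(c,.081,.093): print(*r)
c=camera("top")
for r in comps(c,.009,.022,100): print(*r[:4])
plan([.5555,-.414,.15],176.4,12)
E
```

```text
[0.59954976 0.05062243 0.21180391] [ 3.11975426e-02  9.99511878e-01 -1.83136277e-04 -1.63876822e-03] 0.08540920095338761
3349 [0.6002 0.0509] [0.057 0.056] 0.0868 [94. 76. 52.] (601.0, 50.8, 30.4)
343 [ 0.5947 -0.0732] [0.018 0.018] 0.0828 [23. 23. 24.] (595.0, -73.3, 9.9)
363 [ 0.8183 -0.3089] [0.007 0.04 ] 0.0871 [45. 23. 59.] (816.3, -310.0, 21.6)
345 [0.8759 0.5919] [0.181 0.053] 0.012
1317 [0.8369 0.4788] [0.254 0.271] 0.0122
1063 [0.6311 0.2438] [0.163 0.132] 0.0126
271 [ 0.6603 -0.4712] [0.055 0.057] 0.0148
522 [0.5303 0.469 ] [0.063 0.121] 0.0188
278 [ 0.5542 -0.4125] [0.056 0.057] 0.0149
183 [ 0.5301 -0.1921] [0.058 0.054] 0.0121
286 [ 0.5256 -0.5228] [0.055 0.058] 0.015
622 [ 0.2979 -0.353 ] [0.082 0.17 ] 0.0114
144 [ 0.2277 -0.2897] [0.065 0.053] 0.011
231 [ 0.2138 -0.3622] [0.072 0.095] 0.011
max 0.78 end [ 0.5554 -0.4141  0.15  ] tilt 0.04
[[0.02,-0.78,0.1,-0.0,-0.0,0.0],[0.03,-0.78,0.1,-0.0,-0.0,0.0],[0.02,-0.78,0.1,-0.0,-0.0,0.0],[0.03,-0.78,0.1,-0.0,-0.0,0.0],[0.02,-0.78,0.11,-0.0,-0.0,0.0],[0.03,-0.78,0.1,-0.0,-0.0,0.0],[0.02,-0.77,0.11,-0.0,-0.0,0.0],[0.03,-0.78,0.1,-0.0,-0.0,0.0]]
[[0.02,-0.77,0.11,-0.0,-0.0,0.0],[0.03,-0.78,0.1,-0.0,-0.01,0.0],[0.02,-0.77,0.11,-0.0,-0.0,0.0],[0.03,-0.78,0.1,-0.0,-0.01,0.0]]
```

>>> {"op": "send_rows", "data": {"increments": [[[0.02, -0.78, 0.1, 0, 0, 0], [0.03, -0.78, 0.1, 0, 0, 0], [0.02, -0.78, 0.1, 0, 0, 0], [0.03, -0.78, 0.1, 0, 0, 0], [0.02, -0.78, 0.11, 0, 0, 0], [0.03, -0.78, 0.1, 0, 0, 0], [0.02, -0.77, 0.11, 0, 0, 0], [0.03, -0.78, 0.1, 0, 0, 0]]]}}

```text
clock: 46.8
eef_pos: [0.5703, -0.2605, 0.171]
tool_rot: [0.031, 1.0, 0.001, -0.001]
ft_force: [0.4, -0.0, -0.2]
grip_width: 0.0855
```

>>> {"op": "send_rows", "data": {"increments": [[[0.02, -0.77, 0.11, 0, 0, 0], [0.03, -0.78, 0.1, 0, 0, 0], [0.02, -0.77, 0.11, 0, 0, 0], [0.03, -0.78, 0.1, 0, 0, 0], [0, 0, 0, 0, 0, 0], [0, 0, 0, 0, 0, 0]]]}}

```text
clock: 47.55
eef_pos: [0.556, -0.4134, 0.1504]
tool_rot: [0.031, 1.0, 0.001, -0.001]
ft_force: [0.4, -0.2, 0.3]
grip_width: 0.0854
```

```bash
python3 - <<'E'
from h import *
c,o=wrist(); print(o["eef_pos"],o["tool_rot"]); 
for r in comps(c,.011,.022): print(*r)
plan([.5555,-.414,.004],176.4,8)
E
```

```text
[ 0.55600807 -0.4133945   0.15035808] [ 3.13150956e-02  9.99508838e-01  8.66027170e-04 -8.35125384e-04]
546 [ 0.4552 -0.2035] [0.041 0.02 ] 0.0167 [34. 19.  9.] (455.1, -194.4, 21.5)
2822 [ 0.5318 -0.1937] [0.056 0.057] 0.0129 [125. 120. 119.] (532.0, -192.8, 30.5)
3486 [ 0.5278 -0.5236] [0.056 0.057] 0.0168 [ 44. 107.  55.] (527.5, -524.3, 30.6)
3180 [ 0.5559 -0.4143] [0.057 0.056] 0.0168 [91. 73. 49.] (556.5, -414.3, 30.2)
2347 [ 0.6623 -0.4713] [0.057 0.056] 0.0167 [145.  93. 112.] (663.0, -471.3, 31.0)
543 [ 0.7394 -0.125 ] [0.018 0.057] 0.0165 [67. 64. 60.] (739.8, -124.7, 30.8)
max 0.37 end [ 0.5556 -0.4142  0.0039] tilt 0.06
[[0.0,-0.0,0.37,0.0,-0.0,0.0],[0.0,-0.0,0.37,0.0,-0.0,0.0],[0.0,-0.0,0.37,0.0,-0.0,0.0],[0.0,-0.01,0.37,0.0,-0.0,0.0],[0.0,-0.0,0.36,0.0,-0.0,0.0],[0.0,-0.01,0.37,0.0,-0.0,0.0],[0.01,-0.0,0.36,0.0,-0.0,0.0],[0.0,-0.01,0.37,0.01,-0.01,0.01]]
```

>>> {"op": "send_rows", "data": {"increments": [[[0, 0, 0.4, 0, 0, 0], [0, -0.01, 0.4, 0, 0, 0], [0, 0, 0.4, 0, 0, 0], [0, 0, 0.4, 0, 0, 0], [0, 0, 0.4, 0, 0, 0], [0, 0, 0.4, 0, 0, 0], [0, 0, 0.4, 0, 0, 0], [0, 0, 0.14, 0, 0, 0]]]}}

```text
clock: 48.6
eef_pos: [0.5562, -0.4124, 0.0034]
tool_rot: [0.03, 1.0, 0.001, -0.001]
ft_force: [-0.3, -0.5, 1.4]
grip_width: 0.0858
```

>>> {"op": "send_rows", "data": {"increments": [[[0, 0, 0, 0, 0, 0], [0, 0, 0, 0, 0, 0]]]}}

```text
clock: 48.85
eef_pos: [0.5573, -0.4146, 0.0059]
tool_rot: [0.031, 1.0, -0.001, 0.001]
ft_force: [0.0, -1.0, -0.8]
grip_width: 0.0853
```

>>> {"op": "send_rows", "data": {"increments": [[[0.02, 0, 0.03, 0, 0, 0], [0, 0, 0, 0, 0, 0], [0, 0, 0, 0, 0, 0], [0, 0, 0, 0, 0, 0], [0, 0, 0, 0, 0, 0], [0, 0, 0, 0, 0, 0]]], "grip": 1}}

```text
clock: 49.6
eef_pos: [0.556, -0.415, 0.0043]
tool_rot: [0.031, 1.0, -0.001, 0.001]
ft_force: [-1.2, -0.2, 5.1]
grip_width: 0.058
```

>>> {"op": "send_rows", "data": {"increments": [[[0, 0, -0.2, 0, 0, 0], [0, 0, -0.5, 0, 0, 0], [0, 0, -0.8, 0, 0, 0], [0, 0, -0.8, 0, 0, 0], [0, 0, -0.8, 0, 0, 0], [0, 0, -0.8, 0, 0, 0], [0, 0, -0.4, 0, 0, 0], [0, 0, 0, 0, 0, 0]]]}}

```text
clock: 50.6
eef_pos: [0.5562, -0.4149, 0.2204]
tool_rot: [0.031, 1.0, -0.001, 0.002]
ft_force: [0.0, 0.2, -0.5]
grip_width: 0.0576
```

```bash
python3 - <<'E'
from h import *
c,o=wrist(); print(o["eef_pos"],o["tool_rot"],o["grip_width"])
z=o["eef_pos"][2]; crop(c,200,170,440,350,3,"w16.png")
W=world(c); print(W[270,315][2]-z)
plan([.601,.0505,.22],176.4,12)
E
```

```text
[ 0.55616443 -0.41494005  0.22040949] [ 0.03120303  0.99951103 -0.00114179  0.0016663 ] 0.0575915457576038
0.012131231205806003
max 0.78 end [0.6011 0.0506 0.2202] tilt 0.05
[[-0.03,0.78,-0.0,-0.0,0.0,0.0],[-0.03,0.78,-0.0,-0.0,0.0,0.0],[-0.03,0.78,-0.0,-0.0,0.0,0.0],[-0.03,0.78,-0.0,-0.0,0.0,0.0],[-0.03,0.78,-0.0,-0.0,0.0,0.0],[-0.03,0.78,-0.01,-0.0,0.0,0.0],[-0.02,0.78,-0.0,-0.0,0.0,0.0],[-0.03,0.78,-0.01,-0.0,0.0,0.0]]
[[-0.02,0.77,-0.0,-0.0,0.0,0.0],[-0.03,0.78,-0.01,-0.0,0.0,0.0],[-0.02,0.77,-0.0,-0.0,0.0,0.0],[-0.03,0.78,-0.01,-0.0,0.0,0.0]]
```

View pics/w16.png

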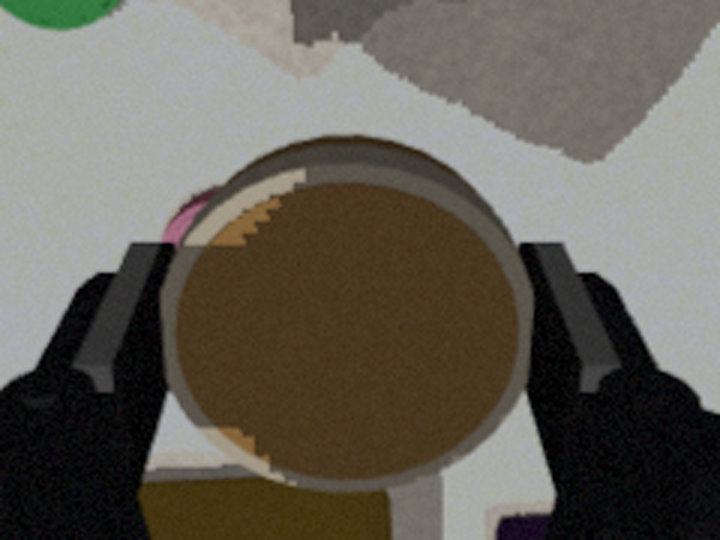

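>>> {"op": "send_rows", "data": {"increments": [[[-0.03, 0.78, 0, 0, 0, 0], [-0.03, 0.78, 0, 0, 0, 0], [-0.03, 0.78, 0, 0, 0, 0], [-0.03, 0.78, 0, 0, 0, 0], [-0.03, 0.78, 0, 0, 0, 0], [-0.03, 0.78, 0, 0, 0, 0], [-0.02, 0.78, 0, 0, 0, 0], [-0.03, 0.78, 0, 0, 0, 0]]]}}

```text
clock: 51.65
eef_pos: [0.5851, -0.1022, 0.2158]
tool_rot: [0.031, 1.0, 0.0, -0.002]
ft_force: [0.3, 0.1, -0.6]
grip_width: 0.0581
```

>>> {"op": "send_rows", "data": {"increments": [[[-0.02, 0.77, 0, 0, 0, 0], [-0.03, 0.78, 0, 0, 0, 0], [-0.02, 0.77, 0, 0, 0, 0], [-0.03, 0.78, 0, 0, 0, 0], [0, 0, 0, 0, 0, 0], [0, 0, 0, 0, 0, 0], [0, 0, 0, 0, 0, 0]]]}}

```text
clock: 52.52
eef_pos: [0.6006, 0.0495, 0.2174]
tool_rot: [0.032, 0.999, -0.0, -0.001]
ft_force: [0.1, -0.3, -1.4]
grip_width: 0.0577
```

```bash
python3 - <<'E'
from h import *
c,o=wrist(); print(o["eef_pos"],o["tool_rot"],o["grip_width"])
z=o["eef_pos"][2]; W=world(c); print(W[270,315][2]-z)
plan([.601,.0505,.0925],176.4,1)
E
```

```text
[0.60059631 0.049504   0.21742405] [ 3.19535769e-02  9.99489071e-01 -2.22816236e-04 -7.17839317e-04] 0.05767431915140611
0.012354873676229755
max 2.5 end [0.6008 0.0504 0.0927] tilt 0.06
[[-0.0,0.02,2.5,-0.0,-0.0,-0.01]]
```

Target contact is at TCP z ≈ 0.0903.

>>> {"op": "send_rows", "data": {"increments": [[[0.01, 0.01, 0.4, 0, 0, 0], [0, 0.01, 0.5, 0, 0, 0], [0, 0, 0.5, 0, 0, 0], [0, 0, 0.5, 0, 0, 0], [0, 0, 0.4, 0, 0, 0], [0, 0, 0.2, 0, 0, 0], [0, 0, 0, 0, 0, 0], [0, 0, 0, 0, 0, 0]]]}}

```text
clock: 53.58
eef_pos: [0.6013, 0.0515, 0.0942]
tool_rot: [0.031, 1.0, 0.0, 0.001]
ft_force: [-0.0, 0.1, -0.4]
grip_width: 0.0578
```

>>> {"op": "send_rows", "data": {"increments": [[[0, 0, 0.03, 0, 0, 0], [0, 0, 0, 0, 0, 0]]]}}

```text
clock: 53.82
eef_pos: [0.6009, 0.0518, 0.0921]
tool_rot: [0.031, 1.0, 0.0, 0.0]
ft_force: [-0.2, -0.7, 0.0]
grip_width: 0.0576
```

>>> {"op": "send_rows", "data": {"increments": [[[0, -0.02, 0.02, 0, 0, 0], [0, 0, 0, 0, 0, 0]]]}}

```text
clock: 54.08
eef_pos: [0.6004, 0.0506, 0.0906]
tool_rot: [0.031, 1.0, -0.0, -0.0]
ft_force: [-0.7, 0.8, -0.1]
grip_width: 0.0578
```

>>> {"op": "send_rows", "data": {"increments": [[[0, 0, 0.02, 0, 0, 0], [0, 0, 0, 0, 0, 0]]]}}

```text
clock: 54.32
eef_pos: [0.6006, 0.0507, 0.0903]
tool_rot: [0.031, 1.0, -0.0, 0.0]
ft_force: [-2.4, -0.5, 4.3]
grip_width: 0.0578
```

>>> {"op": "send_rows", "data": {"increments": [[[0, 0, 0, 0, 0, 0], [0, 0, 0, 0, 0, 0], [0, 0, 0, 0, 0, 0], [0, 0, -0.2, 0, 0, 0], [0, 0, -0.8, 0, 0, 0], [0, 0, -0.9, 0, 0, 0], [0, 0, -0.5, 0, 0, 0], [0, 0, -0.1, 0, 0, 0]]], "grip": 0}}

```text
clock: 55.32
eef_pos: [0.6019, 0.0508, 0.2177]
tool_rot: [0.031, 1.0, 0.0, 0.003]
ft_force: [-0.3, -0.3, 0.3]
grip_width: 0.0854
```

>>> {"op": "send_rows", "data": {"increments": [[[0, 0, 0, 0, 0, 0], [0, 0, 0, 0, 0, 0]]]}}

```text
clock: 55.58
eef_pos: [0.5996, 0.0506, 0.2129]
tool_rot: [0.031, 1.0, -0.0, -0.002]
ft_force: [0.3, 0.7, -0.9]
grip_width: 0.0853
```

```bash
python3 - <<'E'
from h import *
c,o=wrist(); print(o["eef_pos"],o["tool_rot"],o["grip_width"]); cv2.imwrite("pics/w17.png",c["color"][:,:,::-1])
for r in comps(c,.097,.109): print(*r)
c=camera("top")
for r in comps(c,.009,.022,100): print(*r[:4])
plan([.532,-.193,.18],176.4,8)
E
```

```text
[0.5996108  0.05061763 0.21288315] [ 3.11952849e-02  9.99512042e-01 -1.71978538e-04 -1.58203581e-03] 0.08532866133183717
3708 [0.601  0.0506] [0.057 0.056] 0.1027 [92. 74. 50.] (601.5, 50.9, 30.2)
1775 [0.8375 0.4837] [0.256 0.267] 0.0122
1037 [0.6304 0.2442] [0.161 0.131] 0.0123
270 [ 0.6604 -0.4713] [0.056 0.059] 0.0145
580 [0.4985 0.4695] [0.127 0.121] 0.0186
195 [ 0.5302 -0.1919] [0.057 0.054] 0.0118
285 [ 0.5249 -0.5236] [0.057 0.057] 0.0148
117 [ 0.3117 -0.4337] [0.076 0.046] 0.0113
753 [ 0.2547 -0.3498] [0.149 0.142] 0.0113
max 0.62 end [ 0.5318 -0.1931  0.1798] tilt 0.05
[[0.13,-0.62,0.08,-0.0,-0.0,0.0],[0.13,-0.62,0.08,-0.0,-0.0,0.0],[0.13,-0.62,0.08,-0.0,-0.0,0.0],[0.13,-0.62,0.09,-0.0,-0.0,0.0],[0.13,-0.62,0.08,-0.0,-0.0,0.0],[0.13,-0.62,0.09,-0.0,-0.01,0.0],[0.13,-0.61,0.08,-0.0,-0.0,0.0],[0.14,-0.62,0.09,-0.0,-0.01,0.0]]
```

View pics/w17.png

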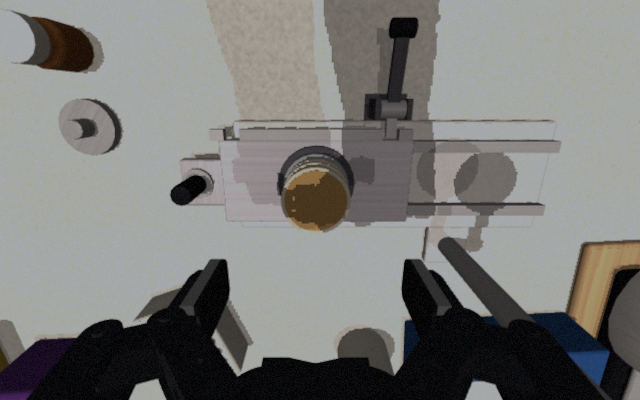

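>>> {"op": "send_rows", "data": {"increments": [[[0.13, -0.62, 0.08, 0, 0, 0], [0.13, -0.62, 0.08, 0, 0, 0], [0.13, -0.62, 0.08, 0, 0, 0], [0.13, -0.62, 0.09, 0, 0, 0], [0.13, -0.62, 0.08, 0, 0, 0], [0.13, -0.62, 0.09, 0, 0, 0], [0.13, -0.61, 0.08, 0, 0, 0], [0.14, -0.62, 0.09, 0, 0, 0]]]}}

```text
clock: 56.68
eef_pos: [0.532, -0.1939, 0.1801]
tool_rot: [0.031, 1.0, 0.0, -0.001]
ft_force: [0.8, -0.3, -0.1]
grip_width: 0.0853
```

>>> {"op": "send_rows", "data": {"increments": [[[0, 0, 0, 0, 0, 0], [0, 0, 0, 0, 0, 0]]]}}

```text
clock: 56.92
eef_pos: [0.5326, -0.1927, 0.1806]
tool_rot: [0.031, 1.0, 0.0, -0.0]
ft_force: [-0.2, 1.1, 0.3]
grip_width: 0.0853
```

```bash
python3 - <<'E'
from h import *
c,o=wrist(); print(o["eef_pos"],o["tool_rot"]); cv2.imwrite("pics/w18.png",c["color"][:,:,::-1])
for r in comps(c,.009,.017): print(*r[:4],r[5])
for r in comps(c,.029,.036,100): print(*r[:4],r[5])
plan([.532,-.193,.025],176.4,1)
E
```

```text
[ 0.53255224 -0.19265657  0.18063436] [ 3.12526181e-02  9.99511353e-01  3.91099010e-04 -4.19912321e-04]
1185 [ 0.3662 -0.4075] [0.022 0.055] 0.0109 (356.3, -406.9, 30.3)
2160 [ 0.5319 -0.1928] [0.056 0.056] 0.0129 (532.3, -192.6, 30.0)
631 [ 0.5282 -0.504 ] [0.054 0.021] 0.0154 (528.1, -515.3, 28.2)
2109 [0.546  0.0521] [0.02  0.173] 0.0126 (549.2, 53.8, 89.9)
624 [ 0.6589 -0.462 ] [0.051 0.042] 0.0159 (661.6, -468.9, 29.8)
347 [ 0.7444 -0.1369] [0.026 0.084] 0.013 (746.2, -136.4, 44.8)
308 [0.8245 0.186 ] [0.021 0.053] 0.0131 (824.3, 186.8, 29.7)
141 [0.5312 0.1127] [0.02  0.004] 0.0321 (531.2, 113.2, 9.9)
313 [ 0.5318 -0.1928] [0.018 0.018] 0.0328 (532.3, -192.8, 9.9)
169 [0.5483 0.0019] [0.012 0.074] 0.0331 (549.3, 2.3, 38.6)
114 [0.5484 0.0815] [0.005 0.076] 0.033 (548.3, 80.2, 40.2)
332 [ 0.5852 -0.069 ] [0.06  0.047] 0.0331 (585.2, -69.1, 39.0)
227 [ 0.7395 -0.1242] [0.017 0.06 ] 0.0324 (740.4, -125.3, 32.5)
229 [0.8245 0.1767] [0.022 0.035] 0.0322 (825.9, 177.8, 20.8)
150 [ 0.7893 -0.4217] [0.02  0.025] 0.0325 (791.1, -422.5, 16.1)
max 3.12 end [ 0.5322 -0.1932  0.0248] tilt 0.06
[[0.01,-0.02,3.12,0.0,-0.0,0.01]]
```

View pics/w18.png

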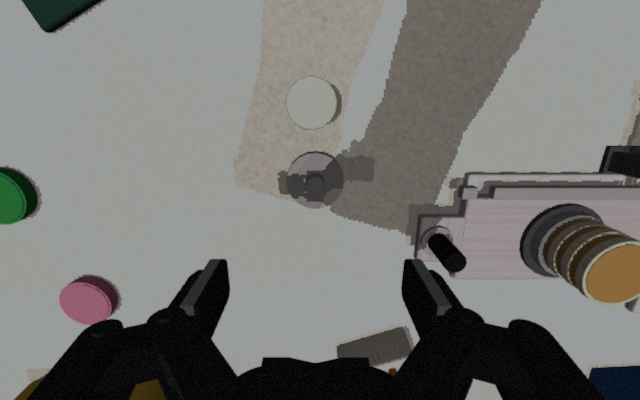

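>>> {"op": "send_rows", "data": {"increments": [[[0.01, 0, 0.4, 0, 0, 0], [0, 0, 0.5, 0, 0, 0], [0, 0, 0.5, 0, 0, 0], [0, 0, 0.5, 0, 0, 0], [0, 0, 0.5, 0, 0, 0], [0, 0, 0.4, 0, 0, 0], [0, 0, 0.34, 0, 0, 0], [0, 0, 0, 0, 0, 0]]]}}

```text
clock: 57.98
eef_pos: [0.5313, -0.1919, 0.0228]
tool_rot: [0.031, 1.0, 0.001, -0.001]
ft_force: [-0.7, -0.3, 0.4]
grip_width: 0.0854
```

>>> {"op": "send_rows", "data": {"increments": [[[0, 0, 0, 0, 0, 0], [0, 0, 0, 0, 0, 0]]]}}

```text
clock: 58.22
eef_pos: [0.5331, -0.1933, 0.0252]
tool_rot: [0.031, 1.0, -0.0, 0.001]
ft_force: [-0.2, -1.0, -0.8]
grip_width: 0.0855
```

>>> {"op": "send_rows", "data": {"increments": [[[0.02, 0, 0.02, 0, 0, 0], [0, 0, 0, 0, 0, 0], [0, 0, 0, 0, 0, 0], [0, 0, 0, 0, 0, 0], [0, 0, 0, 0, 0, 0], [0, 0, 0, 0, 0, 0], [0, 0, 0, 0, 0, 0]]], "grip": 1}}

```text
clock: 59.1
eef_pos: [0.5314, -0.193, 0.0235]
tool_rot: [0.031, 1.0, -0.0, 0.0]
ft_force: [-0.2, 0.9, 4.5]
grip_width: 0.0175
```

```bash
python3 - <<'E'
from h import *
c,o=wrist(); print(o["eef_pos"],o["tool_rot"],o["grip_width"],o["ft_force"]); crop(c,200,170,440,350,3,"w19.png")
E
```

```text
[ 0.53136992 -0.1930205   0.02345468] [ 3.12367944e-02  9.99511986e-01 -4.99009279e-05  2.24683949e-04] 0.017543698448197496 [-0.16725133  0.89669754  4.4749364 ]
```

View pics/w19.png

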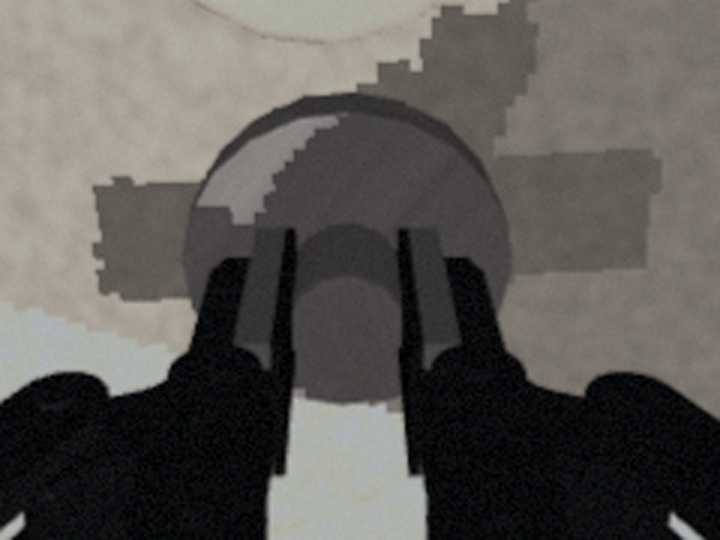

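>>> {"op": "send_rows", "data": {"increments": [[[0, 0, -0.2, 0, 0, 0], [0, 0, -0.5, 0, 0, 0], [0, 0, -0.7, 0, 0, 0], [0, 0, -0.7, 0, 0, 0], [0, 0, -0.7, 0, 0, 0], [0, 0, -0.7, 0, 0, 0], [0, 0, -0.4, 0, 0, 0], [0, 0, 0, 0, 0, 0]]]}}

```text
clock: 60.15
eef_pos: [0.5321, -0.1933, 0.2198]
tool_rot: [0.031, 1.0, -0.001, 0.002]
ft_force: [0.4, 0.6, -3.6]
grip_width: 0.0175
```

>>> {"op": "send_rows", "data": {"increments": [[[0, 0, 0, 0, 0, 0], [0, 0, 0, 0, 0, 0]]]}}

```text
clock: 60.4
eef_pos: [0.5303, -0.1926, 0.2164]
tool_rot: [0.031, 1.0, 0.0, -0.002]
ft_force: [-0.5, -1.0, -2.5]
grip_width: 0.0176
```

```bash
python3 - <<'E'
from h import *
c,o=wrist(); print(o["eef_pos"],o["tool_rot"],o["grip_width"],o["ft_force"]); crop(c,200,170,440,350,3,"w20.png")
plan([.601,.0505,.22],176.4,10)
E
```

```text
[ 0.53032727 -0.19262254  0.21641348] [ 3.11819296e-02  9.99512390e-01  4.95961471e-04 -1.55686451e-03] 0.017642671302863924 [-0.49079543 -1.01707604 -2.48308991]
max 0.5 end [0.6007 0.0504 0.2202] tilt 0.07
[[-0.11,0.49,-0.01,0.0,-0.0,0.0],[-0.11,0.49,-0.01,0.0,-0.0,0.0],[-0.11,0.5,-0.01,0.0,-0.0,0.0],[-0.11,0.49,-0.01,0.0,-0.0,0.0],[-0.11,0.5,-0.0,0.0,-0.0,0.0],[-0.11,0.49,-0.01,0.0,-0.0,0.0],[-0.11,0.5,-0.0,0.0,-0.0,0.0],[-0.11,0.49,-0.01,0.0,-0.01,0.0]]
[[-0.11,0.5,-0.0,0.0,-0.0,0.0],[-0.11,0.49,-0.01,0.0,-0.01,0.0]]
```

View pics/w20.png

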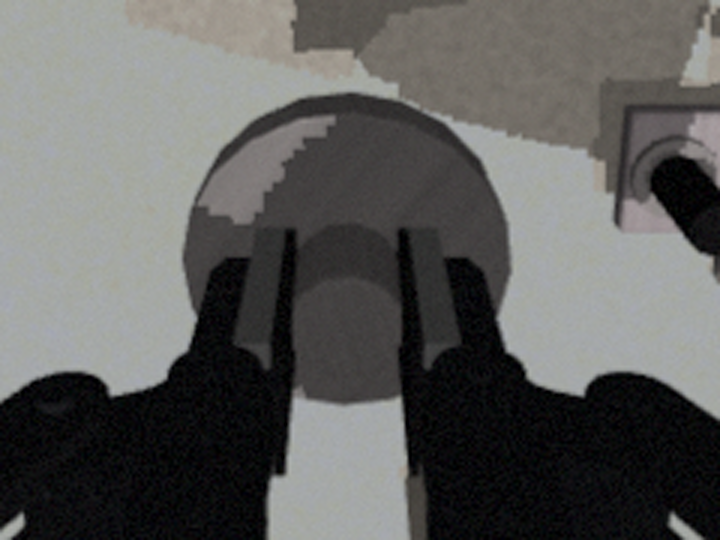

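>>> {"op": "send_rows", "data": {"increments": [[[-0.11, 0.49, -0.01, 0, 0, 0], [-0.11, 0.49, -0.01, 0, 0, 0], [-0.11, 0.5, -0.01, 0, 0, 0], [-0.11, 0.49, -0.01, 0, 0, 0], [-0.11, 0.5, 0, 0, 0, 0], [-0.11, 0.49, -0.01, 0, 0, 0], [-0.11, 0.5, 0, 0, 0, 0], [-0.11, 0.49, 0, 0, 0, 0]]]}}

```text
clock: 61.45
eef_pos: [0.5872, 0.0022, 0.2196]
tool_rot: [0.031, 1.0, -0.0, -0.001]
ft_force: [-0.2, 0.6, -2.3]
grip_width: 0.0173
```

>>> {"op": "send_rows", "data": {"increments": [[[-0.11, 0.5, 0, 0, 0, 0], [-0.11, 0.49, -0.01, 0, 0, 0], [0, 0, 0, 0, 0, 0], [0, 0, 0, 0, 0, 0], [0, 0, 0, 0, 0, 0]]]}}

```text
clock: 62.08
eef_pos: [0.6012, 0.0493, 0.2209]
tool_rot: [0.032, 0.999, -0.0, -0.0]
ft_force: [0.7, -0.0, -2.1]
grip_width: 0.0175
```

```bash
python3 - <<'E'
from h import *
c,o=wrist(); print(o["eef_pos"],o["tool_rot"],o["grip_width"],o["ft_force"]); crop(c,200,170,440,350,3,"w21.png")
plan([.601,.0505,.130],176.4,1)
W=world(c); z=o["eef_pos"][2]
print(W[290,315]-o["eef_pos"],W[220,315]-o["eef_pos"])
E
```

```text
[0.60122149 0.04927953 0.22088803] [ 3.17584134e-02  9.99495517e-01 -1.45123091e-04 -3.05350994e-04] 0.017461772373119806 [ 0.73470987 -0.02241901 -2.08367719]
max 1.82 end [0.6008 0.0507 0.13  ] tilt 0.06
[[0.01,0.03,1.82,-0.0,-0.0,-0.0]]
[ 0.0065612  -0.00062636  0.00932156] [-0.02174591  0.00113418 -0.01108133]
```

View pics/w21.png

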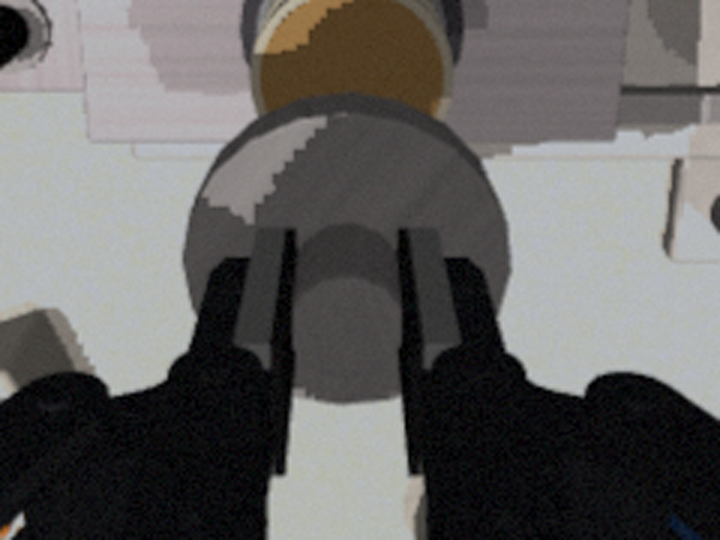

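>>> {"op": "send_rows", "data": {"increments": [[[0.01, 0.01, 0.3, 0, 0, 0], [0, 0.01, 0.4, 0, 0, 0], [0, 0, 0.4, 0, 0, 0], [0, 0, 0.4, 0, 0, 0], [0, 0, 0.25, 0, 0, 0], [0, 0, 0.05, 0, 0, 0], [0, 0, 0, 0, 0, 0], [0, 0, 0, 0, 0, 0]]]}}

```text
clock: 63.12
eef_pos: [0.6017, 0.0512, 0.1321]
tool_rot: [0.031, 1.0, 0.0, 0.001]
ft_force: [-0.9, 0.3, -1.6]
grip_width: 0.0179
```

>>> {"op": "send_rows", "data": {"increments": [[[0, 0, 0.04, 0, 0, 0], [0, 0, 0, 0, 0, 0]]]}}

```text
clock: 63.38
eef_pos: [0.6011, 0.0512, 0.1293]
tool_rot: [0.031, 1.0, 0.0, 0.0]
ft_force: [0.4, -0.2, -1.6]
grip_width: 0.0173
```

>>> {"op": "send_rows", "data": {"increments": [[[0, -0.01, 0.04, 0, 0, 0], [0, 0, 0, 0, 0, 0]]]}}

```text
clock: 63.62
eef_pos: [0.6009, 0.0506, 0.1269]
tool_rot: [0.031, 1.0, -0.0, -0.0]
ft_force: [-0.4, -0.7, -2.7]
grip_width: 0.0172
```

>>> {"op": "send_rows", "data": {"increments": [[[0, 0, 0.03, 0, 0, 0], [0, 0, 0, 0, 0, 0]]]}}

```text
clock: 63.88
eef_pos: [0.601, 0.0507, 0.1256]
tool_rot: [0.031, 1.0, -0.0, -0.0]
ft_force: [0.5, -0.6, -2.3]
grip_width: 0.0178
```

>>> {"op": "send_rows", "data": {"increments": [[[0, 0, 0.02, 0, 0, 0], [0, 0, 0, 0, 0, 0]]]}}

```text
clock: 64.12
eef_pos: [0.6011, 0.0507, 0.1254]
tool_rot: [0.031, 1.0, 0.0, 0.0]
ft_force: [-2.5, -0.3, 4.0]
grip_width: 0.0178
```

>>> {"op": "send_rows", "data": {"increments": [[[0, 0, 0, 0, 0, 0], [0, 0, 0, 0, 0, 0], [0, 0, 0, 0, 0, 0], [0, 0, 0, 0, 0, 0], [0, 0, -0.3, 0, 0, 0], [0, 0, -0.7, 0, 0, 0], [0, 0, -0.8, 0, 0, 0], [0, 0, -0.2, 0, 0, 0]]], "grip": 0}}

```text
clock: 65.12
eef_pos: [0.6029, 0.0508, 0.2292]
tool_rot: [0.031, 1.0, 0.0, 0.004]
ft_force: [0.3, 0.1, -0.1]
grip_width: 0.0854
```

>>> {"op": "send_rows", "data": {"increments": [[[0, 0, 0, 0, 0, 0], [0, 0, 0, 0, 0, 0]]]}}

```text
clock: 65.38
eef_pos: [0.6002, 0.0506, 0.2232]
tool_rot: [0.031, 1.0, -0.0, -0.001]
ft_force: [0.3, 0.9, -0.8]
grip_width: 0.0855
```

```bash
python3 - <<'E'
from h import *
c,o=wrist(); print(o["eef_pos"],o["tool_rot"],o["grip_width"]); cv2.imwrite("pics/w22.png",c["color"][:,:,::-1])
for r in comps(c,.109,.119): print(*r)
for r in comps(c,.13,.138,100): print(*r)
for r in comps(c,.048,.062): print(*r)
c=camera("scene"); crop(c,300,130,460,270,5,"s22.png")
plan([.460,.135,.22],176.4,6)
E
```

```text
[0.60021974 0.05060884 0.22321713] [ 3.12045342e-02  9.99512180e-01 -1.29433809e-04 -1.28918272e-03] 0.0854655997277281
3117 [0.6017 0.0508] [0.057 0.056] 0.1148 [86. 82. 82.] (602.1, 50.8, 29.9)
477 [0.6019 0.0507] [0.018 0.018] 0.1347 [65. 62. 62.] (602.1, 50.7, 9.9)
181 [0.694  0.2029] [0.016 0.017] 0.1341 [53. 51. 51.] (695.5, 203.7, 10.6)
431 [ 0.4568 -0.18  ] [0.036 0.019] 0.0569 [53. 44. 36.] (456.0, -186.4, 19.3)
957 [0.478  0.1342] [0.04  0.021] 0.0552 [24. 23. 24.] (477.7, 134.1, 22.2)
340 [0.5844 0.0514] [0.031 0.064] 0.0547 [82. 81. 81.] (597.4, 51.5, 32.3)
576 [ 0.8116 -0.0749] [0.065 0.026] 0.0509 [129. 120. 113.] (811.3, -77.2, 36.7)
332 [0.8154 0.3556] [0.003 0.045] 0.0553 [11. 22. 40.] (814.9, 355.1, 24.1)
348 [0.8351 0.1037] [0.021 0.056] 0.0545 [68. 65. 61.] (844.3, 103.2, 30.3)
969 [0.8929 0.4435] [0.067 0.038] 0.0551 [96. 92. 92.] (891.1, 441.0, 39.5)
400 [ 0.816  -0.3244] [0.003 0.061] 0.0552 [24. 12. 33.] (816.6, -324.6, 31.9)
max 0.49 end [0.4601 0.135  0.2198] tilt 0.04
[[0.48,0.25,0.01,-0.0,-0.0,0.0],[0.48,0.25,0.01,-0.0,-0.0,0.0],[0.49,0.25,0.01,-0.0,-0.0,0.0],[0.48,0.25,0.01,-0.0,-0.01,0.0],[0.49,0.25,0.01,-0.0,-0.0,0.0],[0.48,0.26,0.02,-0.0,-0.01,0.0]]
```

View pics/w22.png

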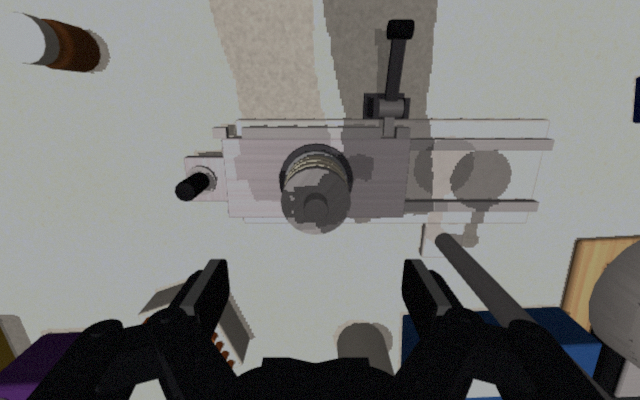

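View pics/s22.png

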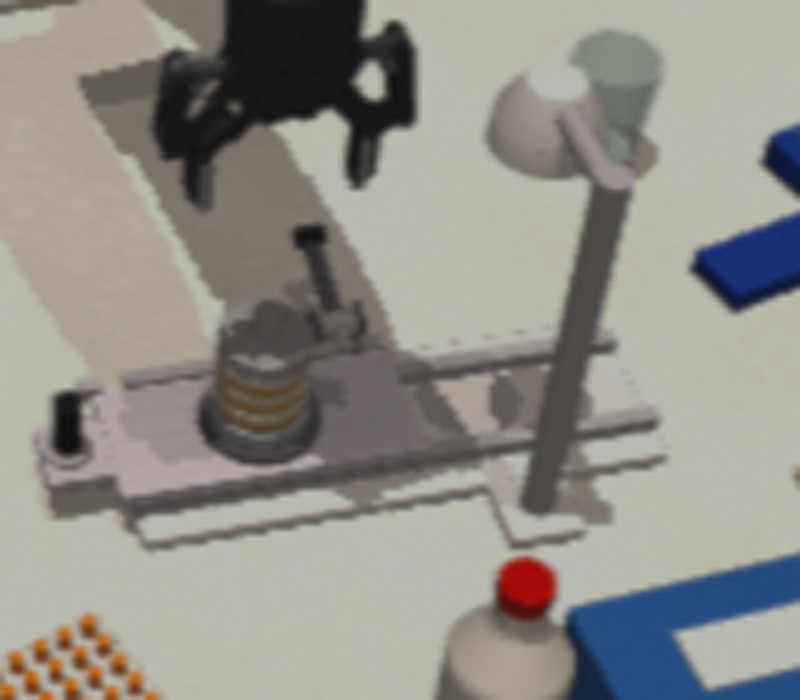

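>>> {"op": "send_rows", "data": {"increments": [[[0.48, 0.25, 0.01, 0, 0, 0], [0.48, 0.25, 0.01, 0, 0, 0], [0.49, 0.25, 0.01, 0, 0, 0], [0.48, 0.25, 0.01, 0, 0, 0], [0.49, 0.25, 0.01, 0, 0, 0], [0.48, 0.26, 0.02, 0, 0, 0], [0, 0, 0, 0, 0, 0], [0, 0, 0, 0, 0, 0]]]}}

```text
clock: 66.47
eef_pos: [0.4613, 0.1349, 0.2208]
tool_rot: [0.031, 1.0, -0.0, -0.0]
ft_force: [0.1, -0.3, -0.6]
grip_width: 0.0855
```

```bash
cat >> h.py <<'E'
def lever(c,gx=.49):
    W=world(c); b=W.reshape(-1,3); b=b[(abs(b[:,1]-.134)<.009)&(b[:,0]>.44)&(b[:,0]<.53)&(b[:,2]>.03)&(b[:,2]<.125)]
    for x in np.arange(.445,.53,.005):
        q=b[abs(b[:,0]-x)<.0025]
        if len(q)>5: print(x.round(4),np.percentile(q[:,2],[10,50,90]).round(4),end="; ")
    print()
E
python3 - <<'E'
from h import *
c,o=wrist(); print(o["eef_pos"],o["tool_rot"]); crop(c,230,120,400,290,4,"w23.png"); lever(c)
plan([.4577,.1352,.043],176.4,1)
E
```

```text
[0.46134278 0.1349199  0.22080513] [ 3.11364485e-02  9.99515127e-01 -1.80877790e-04 -2.48819649e-05]
0.455 [0.0529 0.0539 0.0562]; 0.46 [0.0555 0.0584 0.0603]; 0.465 [0.0595 0.0605 0.0613]; 0.47 [0.0578 0.0592 0.0602]; 0.475 [0.0538 0.0545 0.0552]; 0.48 [0.0522 0.053  0.0538]; 0.485 [0.0512 0.0519 0.0528]; 0.49 [0.0495 0.0504 0.0513]; 0.495 [0.0485 0.0495 0.0502]; 0.5 [0.0465 0.0476 0.0486]; 0.505 [0.0454 0.0464 0.0473]; 0.51 [0.0441 0.045  0.0459]; 0.515 [0.0431 0.0439 0.0448]; 0.52 [0.0415 0.0426 0.0432]; 0.525 [0.0372 0.0406 0.042 ]; 0.53 [0.0414 0.0428 0.044 ]; 
max 3.56 end [0.4576 0.135  0.0429] tilt 0.02
[[0.08,0.0,3.56,-0.0,0.0,-0.0]]
```

View pics/w23.png

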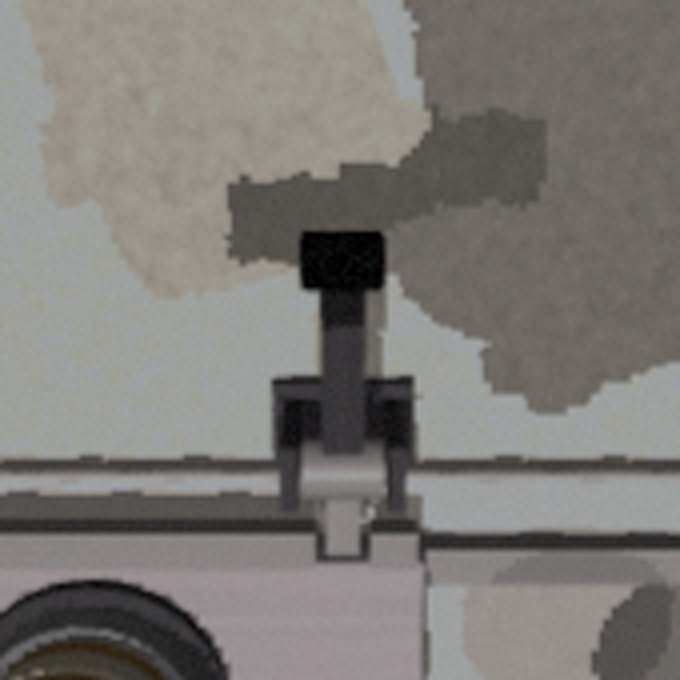

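>>> {"op": "send_rows", "data": {"increments": [[[0, 0, 0.4, 0, 0, 0], [0, 0, 0.5, 0, 0, 0], [0, 0, 0.5, 0, 0, 0], [0, 0, 0.5, 0, 0, 0], [0, 0, 0.5, 0, 0, 0], [0, 0, 0.5, 0, 0, 0], [0, 0, 0.4, 0, 0, 0], [0, 0, 0.24, 0, 0, 0]]]}}

```text
clock: 67.53
eef_pos: [0.4611, 0.1344, 0.0428]
tool_rot: [0.032, 0.999, -0.0, -0.001]
ft_force: [0.2, 0.5, -0.3]
grip_width: 0.0854
```

>>> {"op": "send_rows", "data": {"increments": [[[0, 0, 0, 0, 0, 0], [0, 0, 0, 0, 0, 0]]]}}

```text
clock: 67.78
eef_pos: [0.4619, 0.1351, 0.0447]
tool_rot: [0.031, 1.0, 0.0, 0.001]
ft_force: [0.1, 0.3, 0.4]
grip_width: 0.0852
```

```bash
python3 - <<'E'
from h import *
c,o=wrist(); print(o["eef_pos"],o["ft_force"]); crop(c,200,170,440,350,3,"w24.png"); lever(c)
E
```

```text
[0.46185654 0.13511602 0.04473875] [0.06905398 0.26983042 0.4085776 ]
0.45 [0.113  0.119  0.1232]; 0.455 [0.0521 0.0557 0.1132]; 0.46 [0.0548 0.0583 0.0601]; 0.465 [0.0597 0.0604 0.0611]; 0.47 [0.0584 0.0593 0.0602]; 0.475 [0.0534 0.0541 0.0549]; 0.48 [0.0523 0.0531 0.0538]; 0.485 [0.051  0.0516 0.0524]; 0.49 [0.0496 0.0503 0.0511]; 0.495 [0.0482 0.0489 0.0496]; 0.5 [0.047  0.0476 0.0483]; 0.505 [0.0456 0.0464 0.047 ]; 0.51 [0.0443 0.045  0.0457]; 0.515 [0.043  0.0437 0.0444]; 0.52 [0.0416 0.0424 0.043 ]; 0.525 [0.0338 0.04   0.0416];
```

View pics/w24.png

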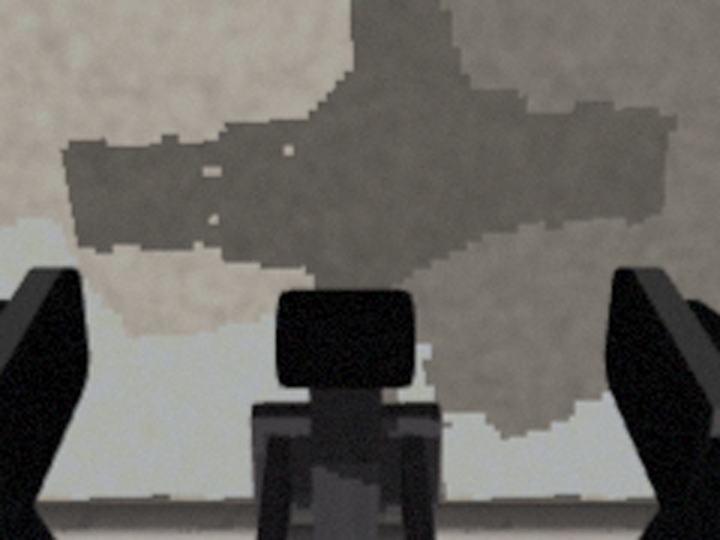

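>>> {"op": "send_rows", "data": {"increments": [[[-0.04, 0, 0.02, 0, 0, 0], [0, 0, 0, 0, 0, 0], [0, 0, 0, 0, 0, 0], [0, 0, 0, 0, 0, 0], [0, 0, 0, 0, 0, 0], [0, 0, 0, 0, 0, 0], [0, 0, 0, 0, 0, 0]]], "grip": 1}}

```text
clock: 68.7
eef_pos: [0.463, 0.1349, 0.0434]
tool_rot: [0.031, 1.0, -0.0, 0.0]
ft_force: [-1.0, -0.2, 5.2]
grip_width: 0.0209
```

>>> {"op": "send_rows", "data": {"increments": [[[-0.04, 0, -0.14, 0, 0, 0], [-0.06, 0, -0.14, 0, 0, 0], [-0.07, 0, -0.13, 0, 0, 0], [-0.09, 0, -0.12, 0, 0, 0], [-0.1, 0, -0.11, 0, 0, 0], [-0.11, 0, -0.1, 0, 0, 0], [-0.12, 0, -0.09, 0, 0, 0], [-0.13, 0, -0.08, 0, 0, 0]]]}}

```text
clock: 69.7
eef_pos: [0.4988, 0.1325, 0.0888]
tool_rot: [0.031, 1.0, -0.0, -0.001]
ft_force: [0.5, 0.4, -9.9]
grip_width: 0.0201
```

>>> {"op": "send_rows", "data": {"increments": [[[-0.13, 0, -0.06, 0, 0, 0], [-0.14, 0, -0.05, 0, 0, 0], [-0.14, 0, -0.03, 0, 0, 0], [0, 0, 0, 0, 0, 0], [0, 0, 0, 0, 0, 0]]]}}

```text
clock: 70.32
eef_pos: [0.5211, 0.1312, 0.097]
tool_rot: [0.032, 0.999, 0.0, 0.002]
ft_force: [-3.0, -1.4, 2.7]
grip_width: 0.0185
```

>>> {"op": "send_rows", "data": {"increments": [[[0, 0, 0, 0, 0, 0], [0, 0, 0, 0, 0, 0], [0, 0, 0, 0, 0, 0], [0, 0, 0, 0, 0, 0], [0, 0, -0.4, 0, 0, 0], [0, 0, -0.8, 0, 0, 0], [0, 0, -0.8, 0, 0, 0], [0, 0, -0.2, 0, 0, 0]]], "grip": 0}}

```text
clock: 71.32
eef_pos: [0.5211, 0.1319, 0.2087]
tool_rot: [0.031, 1.0, 0.001, 0.003]
ft_force: [0.1, 1.1, -1.2]
grip_width: 0.0855
```

>>> {"op": "send_rows", "data": {"increments": [[[0, 0, 0, 0, 0, 0], [0, 0, 0, 0, 0, 0]]]}}

```text
clock: 71.58
eef_pos: [0.5184, 0.1312, 0.2039]
tool_rot: [0.031, 1.0, -0.0, -0.001]
ft_force: [1.2, -0.8, 0.5]
grip_width: 0.0857
```

```bash
python3 - <<'E'
from h import *
c,o=wrist(); print(o["eef_pos"],o["ft_force"]); cv2.imwrite("pics/w25.png",c["color"][:,:,::-1]); lever(c)
for r in comps(c,.109,.119): print(*r)
for r in comps(c,.078,.086,100): print(*r)
plan([.595,-.0733,.2],176.4,6)
c=camera("scene"); crop(c,300,130,460,270,5,"s25.png")
E
```

```text
[0.51843392 0.13118349 0.20392324] [ 1.22920454 -0.83091164  0.48856661]
0.5 [0.1011 0.1045 0.1063]; 0.505 [0.1063 0.1073 0.1083]; 0.51 [0.1054 0.1065 0.1078]; 0.515 [0.1031 0.1041 0.1047]; 
1507 [0.6019 0.0621] [0.057 0.036] 0.1148 [123. 119. 118.] (602.2, 51.7, 30.3)
433 [0.3971 0.3753] [0.03  0.021] 0.082 [72. 76. 74.] (397.5, 376.3, 19.5)
241 [0.5869 0.0579] [0.033 0.046] 0.0829 [70. 65. 57.] (591.7, 56.4, 27.9)
330 [ 0.5946 -0.0728] [0.018 0.019] 0.0826 [20. 19. 20.] (594.4, -72.6, 10.5)
125 [0.6911 0.205 ] [0.011 0.02 ] 0.0823 [52. 51. 50.] (695.8, 205.3, 10.8)
max 0.67 end [ 0.5948 -0.0735  0.1998] tilt 0.05
[[-0.3,-0.66,0.01,-0.0,-0.0,0.0],[-0.3,-0.67,0.01,-0.0,-0.0,0.0],[-0.3,-0.66,0.01,-0.0,-0.0,0.0],[-0.29,-0.67,0.01,-0.0,-0.01,0.0],[-0.3,-0.66,0.02,-0.0,-0.0,0.0],[-0.29,-0.67,0.02,-0.01,-0.01,0.0]]
```

View pics/w25.png

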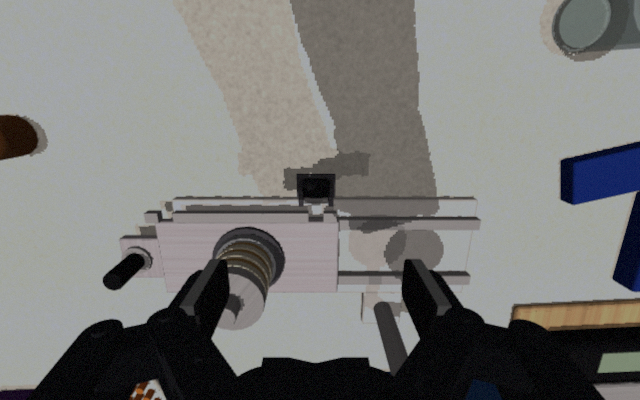

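View pics/s25.png

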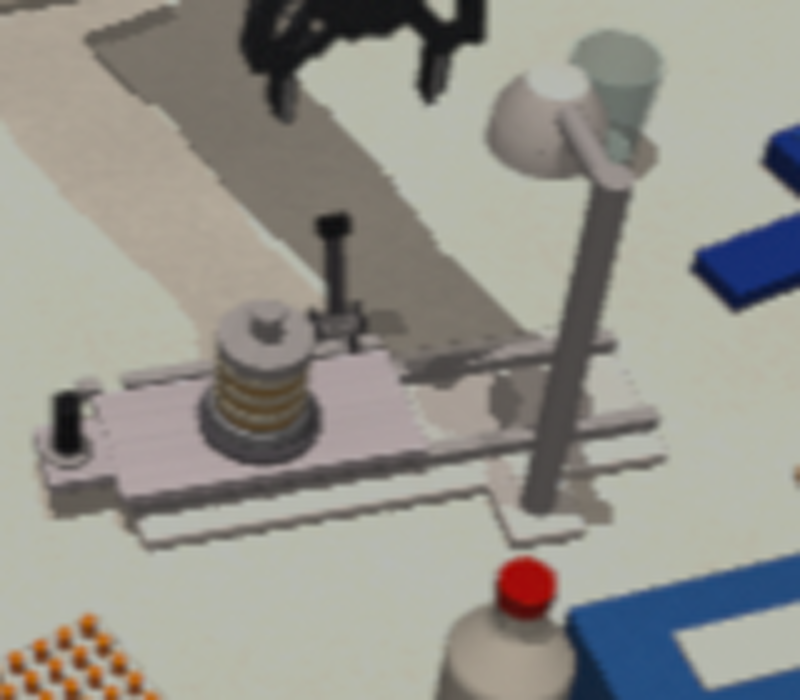

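>>> {"op": "send_rows", "data": {"increments": [[[-0.3, -0.66, 0.01, 0, 0, 0], [-0.3, -0.67, 0.01, 0, 0, 0], [-0.3, -0.66, 0.01, 0, 0, 0], [-0.29, -0.67, 0.01, 0, 0, 0], [-0.3, -0.66, 0.02, 0, 0, 0], [-0.29, -0.67, 0.02, 0, 0, 0], [0, 0, 0, 0, 0, 0], [0, 0, 0, 0, 0, 0]]]}}

```text
clock: 72.68
eef_pos: [0.5951, -0.0729, 0.2006]
tool_rot: [0.031, 1.0, 0.0, -0.001]
ft_force: [0.1, -0.1, 0.4]
grip_width: 0.0853
```

```bash
python3 - <<'E'
from h import *
c,o=wrist(); print(o["eef_pos"])
for r in comps(c,.078,.086,100): print(*r)
plan([.595,-.0733,.057],176.4,1)
E
```

```text
[ 0.59514178 -0.07292418  0.20056775]
162 [0.5139 0.1309] [0.011 0.013] 0.0818 [29. 28. 30.] (513.7, 130.9, 7.9)
243 [0.5922 0.0382] [0.043 0.035] 0.0829 [64. 60. 53.] (594.1, 42.1, 27.7)
383 [ 0.5945 -0.0735] [0.018 0.018] 0.0827 [11. 11. 12.] (594.7, -73.7, 9.8)
200 [0.6949 0.2017] [0.018 0.016] 0.0821 [52. 50. 50.] (696.2, 203.8, 10.8)
322 [ 0.7951 -0.4197] [0.03  0.023] 0.0818 [58. 45. 14.] (795.9, -421.8, 19.5)
168 [0.8277 0.0983] [0.007 0.03 ] 0.0825 [68. 65. 61.] (829.6, 98.2, 15.6)
219 [ 0.8158 -0.2744] [0.003 0.038] 0.0825 [26. 13. 34.] (816.2, -274.5, 19.4)
max 2.88 end [ 0.5949 -0.0734  0.0569] tilt 0.05
[[-0.0,-0.02,2.88,0.0,-0.01,0.01]]
```

>>> {"op": "send_rows", "data": {"increments": [[[0, -0.01, 0.4, 0, 0, 0], [0, -0.01, 0.5, 0, 0, 0], [0, 0, 0.5, 0, 0, 0], [0, 0, 0.5, 0, 0, 0], [0, 0, 0.5, 0, 0, 0], [0, 0, 0.4, 0, 0, 0], [0, 0, 0.08, 0, 0, 0], [0, 0, 0, 0, 0, 0]]]}}

```text
clock: 73.72
eef_pos: [0.5958, -0.0735, 0.058]
tool_rot: [0.031, 1.0, 0.0, 0.0]
ft_force: [0.3, 0.1, -0.7]
grip_width: 0.0853
```

>>> {"op": "send_rows", "data": {"increments": [[[0, 0, 0, 0, 0, 0], [0, 0, 0, 0, 0, 0], [0, 0, 0, 0, 0, 0], [0, 0, 0, 0, 0, 0], [0, 0, 0, 0, 0, 0], [0, 0, 0, 0, 0, 0], [0, 0, 0, 0, 0, 0], [0, 0, 0, 0, 0, 0]]], "grip": 1}}

```text
clock: 74.72
eef_pos: [0.596, -0.074, 0.0582]
tool_rot: [0.031, 1.0, 0.0, 0.0]
ft_force: [-0.8, 2.1, 5.5]
grip_width: 0.0184
```

>>> {"op": "send_rows", "data": {"increments": [[[0, 0.02, 0, 0, 0, 0], [0, 0.04, 0, 0, 0, 0], [0, 0.06, 0, 0, 0, 0], [0, 0.08, 0, 0, 0, 0], [0, 0.1, 0, 0, 0, 0], [0, 0.1, 0, 0, 0, 0], [0, 0.1, 0, 0, 0, 0], [0, 0.1, 0, 0, 0, 0]]]}}

```text
clock: 75.72
eef_pos: [0.5978, -0.0454, 0.0582]
tool_rot: [0.032, 0.999, -0.001, 0.0]
ft_force: [-1.1, -2.4, 5.0]
grip_width: 0.0183
```

>>> {"op": "send_rows", "data": {"increments": [[[0, 0.1, 0, 0, 0, 0], [0, 0.1, 0, 0, 0, 0], [0, 0.1, 0, 0, 0, 0], [0, 0.1, 0, 0, 0, 0], [0, 0.1, 0, 0, 0, 0], [0, 0.1, 0, 0, 0, 0], [0, 0.1, 0, 0, 0, 0], [0, 0.1, 0, 0, 0, 0]]]}}

```text
clock: 76.72
eef_pos: [0.6002, -0.0054, 0.0582]
tool_rot: [0.032, 0.999, -0.001, 0.0]
ft_force: [-2.6, -0.8, 5.0]
grip_width: 0.0184
```

>>> {"op": "send_rows", "data": {"increments": [[[0, 0.1, 0, 0, 0, 0], [0, 0.1, 0, 0, 0, 0], [0, 0.1, 0, 0, 0, 0], [0, 0.1, 0, 0, 0, 0], [0, 0.1, 0, 0, 0, 0], [0, 0.1, 0, 0, 0, 0], [0, 0.1, 0, 0, 0, 0], [0, 0.1, 0, 0, 0, 0]]]}}

```text
clock: 77.72
eef_pos: [0.6027, 0.0345, 0.0582]
tool_rot: [0.032, 0.999, -0.001, 0.0]
ft_force: [-1.9, -2.3, 5.7]
grip_width: 0.0188
```

>>> {"op": "send_rows", "data": {"increments": [[[0, 0.1, 0, 0, 0, 0], [0, 0.1, 0, 0, 0, 0], [0, 0.1, 0, 0, 0, 0], [0, 0.1, 0, 0, 0, 0], [0, 0.1, 0, 0, 0, 0], [0, 0.1, 0, 0, 0, 0], [0, 0.1, 0, 0, 0, 0], [0, 0.08, 0, 0, 0, 0]]]}}

```text
clock: 78.72
eef_pos: [0.6052, 0.0736, 0.0582]
tool_rot: [0.032, 1.0, -0.001, 0.0]
ft_force: [-1.5, -1.9, 5.0]
grip_width: 0.0183
```

>>> {"op": "send_rows", "data": {"increments": [[[0, 0.05, 0, 0, 0, 0], [0, 0.04, 0, 0, 0, 0], [0, 0.04, 0, 0, 0, 0], [0, 0.04, 0, 0, 0, 0], [0, 0.03, 0, 0, 0, 0], [0, 0.03, 0, 0, 0, 0], [0, 0.02, 0, 0, 0, 0], [0, 0, 0, 0, 0, 0]]]}}

```text
clock: 79.72
eef_pos: [0.6059, 0.0858, 0.0582]
tool_rot: [0.032, 1.0, -0.001, 0.0]
ft_force: [-1.9, -1.9, 5.3]
grip_width: 0.0179
```

>>> {"op": "send_rows", "data": {"increments": [[[0, 0.02, 0, 0, 0, 0], [0, 0.02, 0, 0, 0, 0], [0, 0.02, 0, 0, 0, 0], [0, 0.02, 0, 0, 0, 0], [0, 0, 0, 0, 0, 0]]]}}

```text
clock: 80.35
eef_pos: [0.6059, 0.0859, 0.0582]
tool_rot: [0.033, 0.999, -0.004, 0.0]
ft_force: [-3.0, -12.1, 7.1]
grip_width: 0.0185
```

At the home stop: the position is unchanged while the force rose to 12 N. I'll ease off, release and lift.

>>> {"op": "send_rows", "data": {"increments": [[[0, -0.07, 0, 0, 0, 0], [0, 0, 0, 0, 0, 0]]]}}

```text
clock: 80.6
eef_pos: [0.6059, 0.0858, 0.0582]
tool_rot: [0.032, 0.999, -0.001, 0.0]
ft_force: [-2.4, -2.7, 5.7]
grip_width: 0.0184
```

>>> {"op": "send_rows", "data": {"increments": [[[0, 0, 0, 0, 0, 0], [0, 0, 0, 0, 0, 0], [0, 0, 0, 0, 0, 0], [0, 0, 0, 0, 0, 0], [0, 0, -0.2, 0, 0, 0], [0, 0, -0.5, 0, 0, 0], [0, 0, -0.5, 0, 0, 0], [0, 0, -0.2, 0, 0, 0]]], "grip": 0}}

```text
clock: 81.6
eef_pos: [0.6071, 0.0877, 0.1302]
tool_rot: [0.031, 1.0, 0.0, 0.002]
ft_force: [-0.2, 0.1, -0.7]
grip_width: 0.0849
```

```bash
python3 - <<'E'
from h import *
c,o=wrist(); print(o["eef_pos"],o["ft_force"]); cv2.imwrite("pics/w26.png",c["color"][:,:,::-1])
for r in comps(c,.109,.119): print(*r)
c=camera("scene"); crop(c,300,130,460,270,5,"s26.png")
c=camera("top"); crop(c,190,90,350,240,5,"t26.png")
E
```

```text
[0.60712978 0.08769744 0.13015212] [-0.16566001  0.12375837 -0.71400547]
6806 [0.6113 0.2095] [0.057 0.057] 0.1147 [79. 76. 76.] (612.2, 209.9, 30.9)
```

View pics/w26.png

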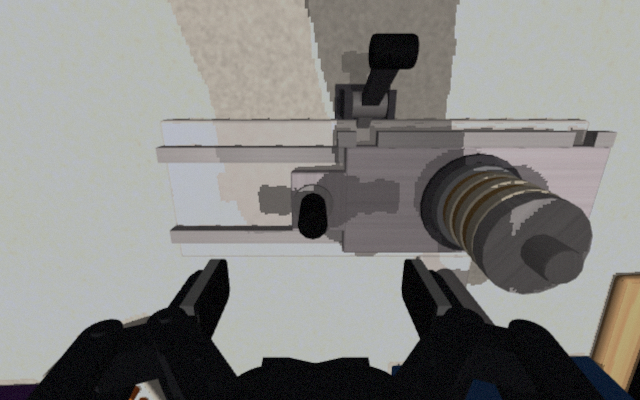

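View pics/s26.png

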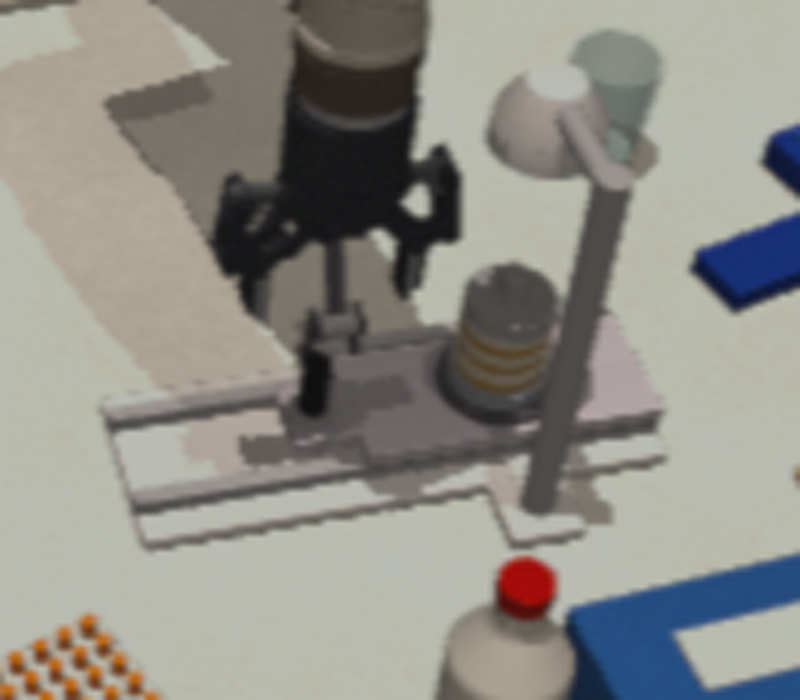

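```bash
python3 - <<'E'
from h import *
plan([.507,.132,.2],176.4,6)
f=np.radians(np.linspace(69,13,11)); print((np.c_[np.diff(np.cos(f)),-np.diff(np.sin(f))]*70/50).round(2).tolist())
E
```

```text
max 0.34 end [0.5071 0.1322 0.1999] tilt 0.05
[[0.34,0.13,-0.24,0.0,0.0,0.0],[0.34,0.13,-0.24,0.0,0.0,0.0],[0.34,0.13,-0.24,0.0,0.0,0.0],[0.34,0.13,-0.24,0.0,0.0,0.0],[0.34,0.12,-0.24,0.0,0.0,0.0],[0.33,0.13,-0.24,0.0,0.01,0.0]]
[[0.13, 0.06], [0.12, 0.07], [0.11, 0.08], [0.1, 0.09], [0.09, 0.1], [0.08, 0.11], [0.07, 0.12], [0.06, 0.12], [0.05, 0.13], [0.04, 0.13]]
```

>>> {"op": "send_rows", "data": {"increments": [[[0, 0, -0.5, 0, 0, 0], [0.3, 0.13, -0.4, 0, 0, 0], [0.35, 0.13, -0.3, 0, 0, 0], [0.35, 0.13, -0.24, 0, 0, 0], [0.35, 0.13, 0, 0, 0, 0], [0.34, 0.12, 0, 0, 0, 0], [0.34, 0.13, 0, 0, 0, 0], [0, 0, 0, 0, 0, 0]]]}}

```text
clock: 82.75
eef_pos: [0.5054, 0.1325, 0.1992]
tool_rot: [0.03, 1.0, -0.0, -0.001]
ft_force: [1.0, -0.9, -1.0]
grip_width: 0.0854
```

>>> {"op": "send_rows", "data": {"increments": [[[0, 0, 0, 0, 0, 0], [0, 0, 0, 0, 0, 0]]]}}

```text
clock: 83.0
eef_pos: [0.5075, 0.132, 0.1994]
tool_rot: [0.031, 1.0, -0.0, 0.0]
ft_force: [-0.1, 0.4, -0.4]
grip_width: 0.0851
```

```bash
python3 - <<'E'
from h import *
c,o=wrist(); print(o["eef_pos"],o["ft_force"]); lever(c)
crop(c,230,120,400,290,4,"w27.png")
W=world(c); q=W[(W[...,2]>.095)&(W[...,2]<.112)&(abs(W[...,0]-.507)<.02)&(abs(W[...,1]-.132)<.025)]; print(q.min(0),q.max(0),np.median(q,0))
plan([.507,.132,.091],176.4,1)
E
```

```text
[0.50746437 0.13195608 0.19940487] [-0.14897751  0.41712497 -0.37000448]
0.5 [0.0998 0.1043 0.1064]; 0.505 [0.1063 0.1072 0.1081]; 0.51 [0.1051 0.1067 0.1077]; 0.515 [0.1035 0.1042 0.1045]; 
[0.49774248 0.12108226 0.09787939] [0.51335055 0.14340773 0.10900761] [0.50382089 0.13220395 0.10620767]
max 2.17 end [0.5069 0.132  0.0909] tilt 0.01
[[0.01,0.0,2.17,-0.0,-0.0,-0.0]]
```

View pics/w27.png

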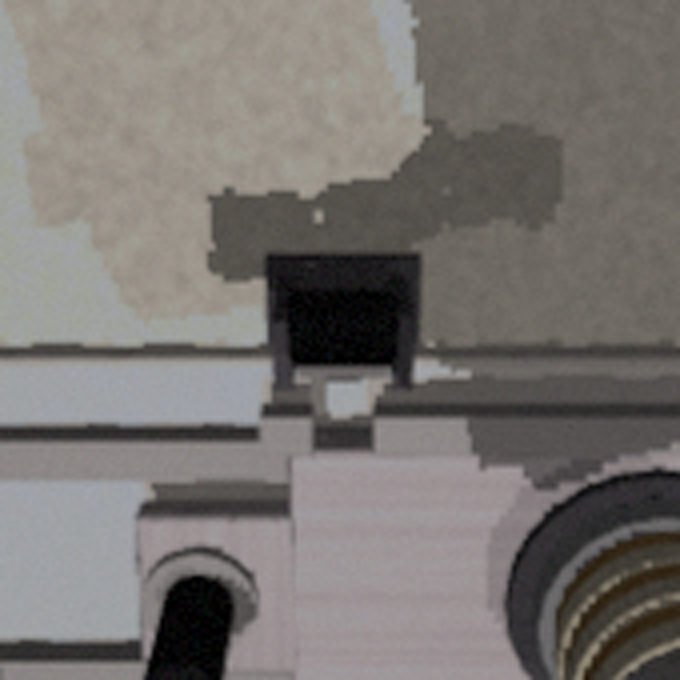

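>>> {"op": "send_rows", "data": {"increments": [[[0.01, 0, 0.4, 0, 0, 0], [0, 0, 0.5, 0, 0, 0], [0, 0, 0.5, 0, 0, 0], [0, 0, 0.5, 0, 0, 0], [0, 0, 0.3, 0, 0, 0], [0, 0, 0, 0, 0, 0], [0, 0, 0, 0, 0, 0]]]}}

```text
clock: 83.92
eef_pos: [0.5072, 0.1323, 0.0904]
tool_rot: [0.031, 1.0, 0.0, 0.001]
ft_force: [-0.0, 0.1, 0.0]
grip_width: 0.0856
```

>>> {"op": "send_rows", "data": {"increments": [[[0.02, 0, 0.02, 0, 0, 0], [0, 0, 0, 0, 0, 0], [0, 0, 0, 0, 0, 0], [0, 0, 0, 0, 0, 0], [0, 0, 0, 0, 0, 0], [0, 0, 0, 0, 0, 0], [0, 0, 0, 0, 0, 0]]], "grip": 1}}

```text
clock: 84.8
eef_pos: [0.5055, 0.1322, 0.089]
tool_rot: [0.031, 1.0, -0.0, 0.0]
ft_force: [-1.9, 0.1, 5.7]
grip_width: 0.0208
```

>>> {"op": "send_rows", "data": {"increments": [[[0.13, 0, 0.06, 0, 0, 0], [0.12, 0, 0.07, 0, 0, 0], [0.11, 0, 0.08, 0, 0, 0], [0.1, 0, 0.09, 0, 0, 0], [0.09, 0, 0.1, 0, 0, 0], [0.08, 0, 0.11, 0, 0, 0], [0.07, 0, 0.12, 0, 0, 0], [0.06, 0, 0.12, 0, 0, 0]]]}}

```text
clock: 85.8
eef_pos: [0.4691, 0.1346, 0.0528]
tool_rot: [0.031, 1.0, -0.0, 0.002]
ft_force: [-1.5, -5.0, 11.7]
grip_width: 0.0209
```

>>> {"op": "send_rows", "data": {"increments": [[[0.05, 0, 0.13, 0, 0, 0], [0.04, 0, 0.13, 0, 0, 0], [0, 0, 0, 0, 0, 0], [0, 0, 0, 0, 0, 0]]]}}

```text
clock: 86.3
eef_pos: [0.4648, 0.1347, 0.0389]
tool_rot: [0.032, 1.0, -0.0, 0.002]
ft_force: [1.5, -2.0, 4.9]
grip_width: 0.0207
```

Now release, lift, close the gripper and press the lever down as before.

>>> {"op": "send_rows", "data": {"increments": [[[0, 0, 0, 0, 0, 0], [0, 0, 0, 0, 0, 0], [0, 0, 0, 0, 0, 0], [0, 0, 0, 0, 0, 0], [0, 0, -0.4, 0, 0, 0], [0, 0, -0.8, 0, 0, 0], [0, 0, -0.8, 0, 0, 0], [0, 0, -0.6, 0, 0, 0]]], "grip": 0}}

```text
clock: 87.3
eef_pos: [0.4633, 0.1351, 0.1699]
tool_rot: [0.031, 1.0, 0.0, 0.001]
ft_force: [0.1, -0.7, -0.2]
grip_width: 0.0854
```

>>> {"op": "send_rows", "data": {"increments": [[[0, 0, -0.4, 0, 0, 0], [0, 0, 0, 0, 0, 0], [0, 0, 0, 0, 0, 0]]]}}

```text
clock: 87.68
eef_pos: [0.4624, 0.1348, 0.1871]
tool_rot: [0.031, 1.0, -0.0, -0.001]
ft_force: [0.2, -0.2, -0.4]
grip_width: 0.085
```

```bash
python3 - <<'E'
from h import *
c,o=wrist(); print(o["eef_pos"],o["ft_force"]); lever(c); crop(c,230,120,400,290,4,"w28.png")
E
```

```text
[0.46238469 0.13479781 0.18712236] [ 0.17380864 -0.15745734 -0.40220959]
0.46 [0.0617 0.065  0.0667]; 0.465 [0.067  0.0683 0.0696]; 0.47 [0.0678 0.0689 0.0697]; 0.475 [0.0621 0.0665 0.0675]; 0.48 [0.06   0.0608 0.0618]; 0.485 [0.0574 0.0588 0.0598]; 0.49 [0.0555 0.0567 0.0576]; 0.495 [0.0537 0.0547 0.0561]; 0.5 [0.0517 0.0526 0.0535]; 0.505 [0.0497 0.0507 0.0516]; 0.51 [0.0474 0.0484 0.0493]; 0.515 [0.0452 0.0462 0.0474]; 0.52 [0.0435 0.0445 0.0454]; 0.525 [0.0362 0.0417 0.0431]; 0.53 [0.0414 0.0428 0.0437];
```

View pics/w28.png

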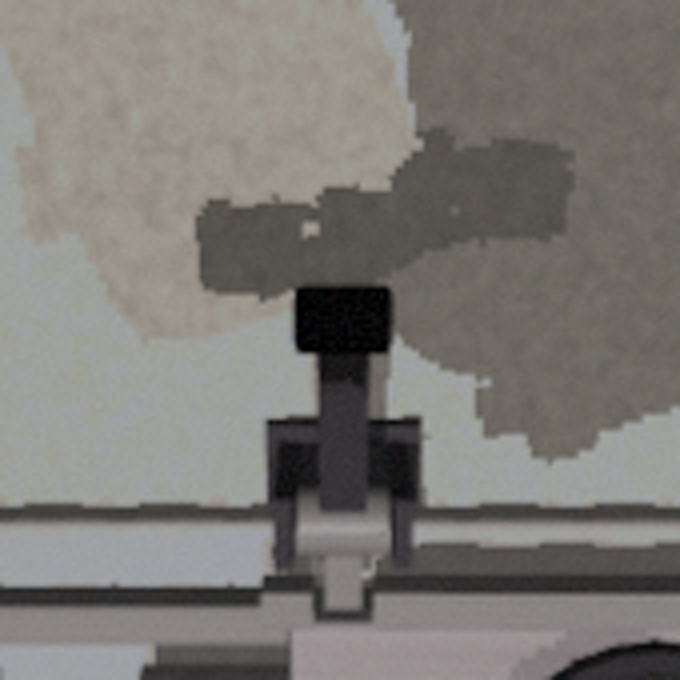

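>>> {"op": "send_rows", "data": {"increments": [[[-0.06, 0, 0.3, 0, 0, 0], [0, 0, 0.4, 0, 0, 0], [0, 0, 0.4, 0, 0, 0], [0, 0, 0.4, 0, 0, 0], [0, 0, 0.3, 0, 0, 0], [0, 0, 0.2, 0, 0, 0], [0, 0, 0, 0, 0, 0], [0, 0, 0, 0, 0, 0]]], "grip": 1}}

```text
clock: 88.72
eef_pos: [0.4663, 0.1348, 0.0883]
tool_rot: [0.031, 1.0, 0.0, 0.0]
ft_force: [-0.0, 0.0, -0.3]
grip_width: 0.0003
```

>>> {"op": "send_rows", "data": {"increments": [[[0, 0, 0.06, 0, 0, 0], [0, 0, 0.06, 0, 0, 0], [0, 0, 0.06, 0, 0, 0], [0, 0, 0.06, 0, 0, 0], [0, 0, 0.06, 0, 0, 0], [0, 0, 0.06, 0, 0, 0], [0, 0, 0, 0, 0, 0], [0, 0, 0, 0, 0, 0]]]}}

```text
clock: 89.72
eef_pos: [0.4664, 0.1347, 0.0701]
tool_rot: [0.031, 1.0, -0.0, 0.0]
ft_force: [-0.2, -0.8, 0.8]
grip_width: 0.0
```

>>> {"op": "send_rows", "data": {"increments": [[[0, 0, 0.05, 0, 0, 0], [0, 0, 0.03, 0, 0, 0], [0, 0, 0.02, 0, 0, 0], [0, 0, 0, 0, 0, 0]]]}}

```text
clock: 90.22
eef_pos: [0.4661, 0.1349, 0.0671]
tool_rot: [0.031, 1.0, 0.0, 0.001]
ft_force: [-5.7, -1.1, 15.9]
grip_width: -0.0003
```

>>> {"op": "send_rows", "data": {"increments": [[[0, 0, -0.2, 0, 0, 0], [0, 0, -0.5, 0, 0, 0], [0, 0, -0.8, 0, 0, 0], [0, 0, -0.8, 0, 0, 0], [0, 0, -0.6, 0, 0, 0], [0.3, -0.3, 0, 0, 0, 0], [0, 0, 0, 0, 0, 0], [0, 0, 0, 0, 0, 0]]]}}

```text
clock: 91.22
eef_pos: [0.4503, 0.1208, 0.2099]
tool_rot: [0.031, 1.0, 0.0, 0.0]
ft_force: [0.4, 0.3, -0.5]
grip_width: -0.0
```

```bash
python3 - <<'E'
from h import *
c,o=wrist(); print(o["eef_pos"],o["ft_force"]); lever(c); cv2.imwrite("pics/w29.png",c["color"][:,:,::-1])
for r in comps(c,.109,.119): print(*r)
c=camera("scene"); crop(c,300,130,460,270,5,"s29.png")
c=camera("top"); cv2.imwrite("pics/t29.png",c["color"][:,:,::-1])
E
```

```text
[0.4503241  0.12084032 0.20989145] [ 0.35587603  0.32318839 -0.50478744]
0.455 [0.0516 0.0544 0.0563]; 0.46 [0.0549 0.0584 0.0602]; 0.465 [0.0596 0.0605 0.0613]; 0.47 [0.0571 0.059  0.0602]; 0.475 [0.0531 0.0543 0.0552]; 0.48 [0.0523 0.053  0.0539]; 0.485 [0.0509 0.0515 0.0527]; 0.49 [0.0493 0.0502 0.0513]; 0.495 [0.0482 0.0491 0.0499]; 0.5 [0.0471 0.0478 0.0488]; 0.505 [0.0454 0.0463 0.0472]; 0.51 [0.0441 0.045  0.046 ]; 0.515 [0.043  0.0435 0.0442]; 0.52 [0.0413 0.0425 0.0433]; 0.525 [0.0371 0.0409 0.0422]; 0.53 [0.042  0.0429 0.0437];
```

View pics/w29.png

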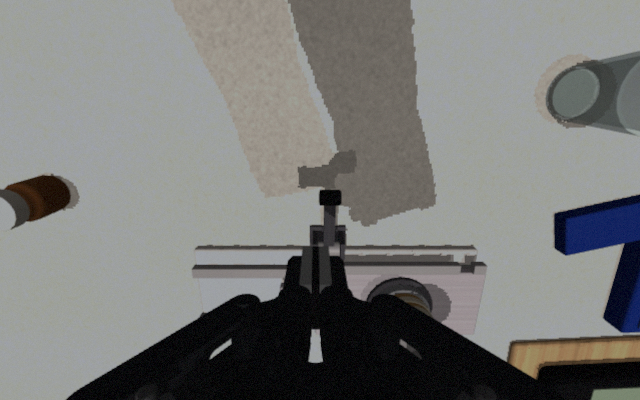

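View pics/s29.png

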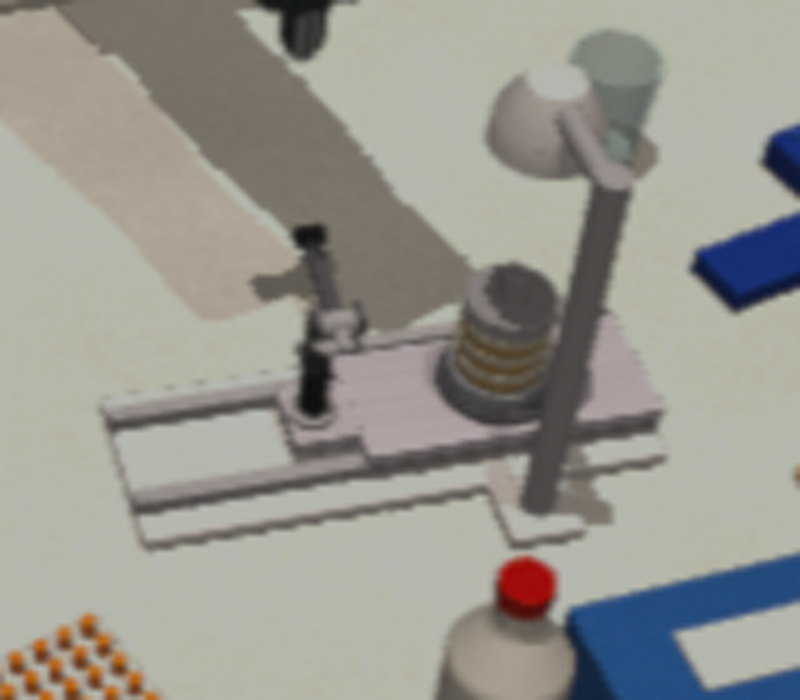

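View pics/t29.png

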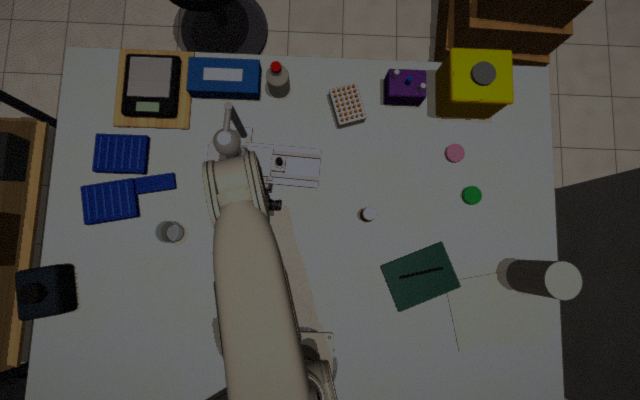

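```bash
python3 -c "
from workcell import *
o=get_obs(); print(o['clock'],o['ft_force']); print(job_done())"
```

```text
91.375 [0.15333778 0.54513429 0.63402799]
the job is handed in; nothing more can be done
None
```

I drew the carriage out to the loading stop and locked it. I then stacked the aluminium disc, the three dishes on the bench and the steel weight, slid the carriage fully home and locked the lever again. I handed the job in at 91 s; no verdict is reported.

**What my last checks showed:**
- **Lever:** the handle measured about 14.7° above level, which is about 0 rad. Its tooth is in the carriage's notch.
- **Carriage:** it moved 160 mm from the loading stop and met the home stop firmly, with force rising and position unchanged.
- **Stack:** the weight's centre measured (0.612, 0.210), within 1 mm of where I calculated the pad's centre (loading position moved 160 mm along the slide). I checked each disc after placing it, and all were within about 2 mm of the pad's centre and level. The last scene picture shows the stack upright under the lamp.
- **Other things:** the jar, beaker, blue slide case and the pink and green look-alikes still appear in place in the last top picture. At hand-in the gripper was clear of everything.

**What went wrong or disagreed:**
- **Lever not fully down:** it sat at about 0.2 rad after the first locking and about 0.13 rad after the last. I pressed it down with the closed fingers both times and measured it again. The first press reached about 48 N at the fingertips.
- **Weight moved:** it shifted about 3 cm early in the run while the arm was not near it, so I measured its position again before picking it up.
- **Cameras:** the scene and top cameras differed by about 4 mm on the pad's position, so I relied on the wrist camera's depth readings.

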